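# Pack the lens tubes and pipe clamps into the chest and bolt its lid

## Robot

A 6-joint arm with a two-finger parallel gripper is mounted at the origin on the work surface. World frame = base frame: x ahead of the robot, y to its left, z up, the work surface at z = 0. Lengths are in m, angles in degrees, forces in N, time in s.
With the tool pointing down it reaches from about 0.375 to 0.9 m from the base axis. Payload 3.1 kg.
Tool frame: the origin (TCP) lies midway between the tips of the shut fingers; the grasp point (between the pads) lies bot.hold_point_z behind it (bot.hold_point_z is the distance from the TCP to the grasp point, in m); z points along the fingers, y is the direction in which the jaws open and shut (so a half turn about z gives the same grasp; the last joint's range is limited). The gripper opens to 87 mm and grips with 3 to 60 N. Pads are 19 mm wide; open, the fingers measure 117 mm over their backs; the gripper's body (75 mm by 190 mm) begins 51 mm behind the grasp point.
Start: joints at [66.263, 30.224, 82.088, -0, 67.689, -10.227], TCP at [0.146, 0.608, 0.194] pointing down, gripper open.
Joint ranges: [-176.69, 176.69], [-43.24, 126.21], [12.49, 139.97], [-82, 262], [0, 151.66], [-163.58, 163.58]. Speed limits (degrees/s): [159.86, 159.86, 180, 180, 180, 180].

## Interface

Orientations are given as a 3x3 rotation matrix whose columns are the frame's x, y, z axes.
In Python, from rig import bot, vision, hand_in gives the robot as it stands. The module is installed in compiled form; this text tells all that it offers.
- The arm moves only by the shell command python3 -m handwheel 'ROWS'. ROWS is JSON, a list of rows, each an object of numbers: "hand": the gripper's target within -1 to 1 (fully open at 1, half-way at 0, shut at -1); "dx", "dy", "dz": the shift along the world's x, y, z in cm; "wx", "wy", "wz": the turn, a rotation vector about the world's x, y, z in rad. In form: [{"hand": .., "dx": .., "dy": .., "dz": .., "wx": .., "wy": .., "wz": ..}, ...]. A call has 1 to 10 rows; each row shifts and turns the commanded pose from where the row before left it; what a row does not reach is not made up. A row lasts 1/10 s, in which the tool goes at most 50 mm and 8.59 degrees, less where a joint would pass 70% of its speed; a pose out of reach is approached as far as the arm can. A call with a gripper value outside its range is refused whole. The fingers move at their own pace and stop on an object; the grip force is fixed at half the most. Time passes only in rows, so rows that do not move let the fingers close. It gives the time, the measured TCP pose, the force and the opening at its end, in the units of the state.
- bot.read_state(): the state, without advancing time (a new reading comes with each control period).
- vision.capture(name): name is "scene" or "top"; returns (picture, depth): 420x560x3 uint8, red, green, blue; 420x560 float32, m along the optical axis (not along the pixel's ray), 0 where there is no reading.
- vision.get_calibration(name): a dict with "fx", "fy", "cx", "cy" (pixels), "rvec" (rotation vector, rad) and "tvec" (3), from world to camera coordinates, as OpenCV has them. Camera axes: x right, y down, z forward; pixel columns grow to the right and rows downward; lengths in m; the calibration is good to about 2 mm. A picture is of the moment at which its call begins. get_calibration takes no time and is no camera call.
- hand_in(): hands the job in, once; it reports no verdict.
The state is a dict: "time_s": time; "joint_positions": joint angles; "qvel": joint speeds; "tau": joint torques, N m; "position": TCP position; "tcp_rot": TCP orientation; "force": force on the tool from outside, world axes, zero at the start; "moment": the same for the moment, N m; "opening": opening from 0.0 (shut) to 1.0 (fully open).
Only numpy, scipy, OpenCV 4.12 (cv2) and the standard library are available. Lean on these libraries where they do the work, as an engineer would, in place of code of your own. Each camera call takes 0.05 s, during which the arm holds its last target.

## Task

Pack the lighting kit away: pull the bolt knob on the chest's side all the way out past its click, and put every lens tube into the bay beside the folding stay and every pipe clamp into the bay beside the knob. Only then lift the knee of the folding stay past centre to unlock it, lower the lid gently until it is fully shut, and after that push the bolt knob fully home. Leave the gel frames, glass disc, wrench and jar where they lie.

Things in the scene. Friction and masses are not known exactly. Their poses are not given: they have to be found in the camera images.
- chest: Open plywood accessory chest, fixed, outside 220 (own x) x 280 (own y) x 100 mm tall, walls, floor and divider 6 mm; origin at the centre of its underside. Front is -x, the lid is hinged on the rear (+x) rim. A divider along x at y = 0 as tall as the walls makes two bays, each 208 x 131 mm and 94 mm deep: the one at -y is beside the folding stay, the one at +y beside the bolt knob.
- bay_stay (a point): Centre of the floor of the bay beside the folding stay (for lens tubes); axes as the chest.
- bay_knob (a point): Centre of the floor of the bay beside the bolt knob (for pipe clamps); axes as the chest.
- lid_hinge (a point): Middle of the lid's hinge line at the chest's rear rim, 100 mm above the shelf; the hinge runs along the chest's y; axes as the chest.
- lid (a joint): Lid angle: 0 = standing open as found (86 degrees from shut, leaning slightly to the front), 1.50 rad = fully shut. The lid is a plywood board 280 wide, 220 mm from hinge to free edge, 12 mm thick. Its stiff friction hinge holds it wherever it is left: once the stay is unlocked about 5 N at the free edge moves it. While the stay is locked the lid cannot come down.
- lid_edge (a point): Middle of the lid's free edge on the outer face (behind when open, on top when shut).
- stay_knee (a joint): Knee of the folding stay on the chest's -y side: 0 = locked (sagging below centre, on its stop), 0.15 = straight (dead centre), larger = unlocked and folding; about 2.7 when the lid is shut. Lifted to 0.5 or more it stays unlocked when let go.
- knee_bar (a point): Gripping point on the knee bar, a round steel bar 14 mm in diameter, along the chest's y, sticking out 66 mm from the stay at its knee; this point is 46 mm out from the links. The bar lies 101 mm from the stay's foot pivot and swings about it: lifting means up and towards the chest's front. Going from locked to 0.5 swings the bar about 0.27 rad (to 0.8: 0.45 rad), and it draws the lid down slightly; a few newtons.
- stay_foot (a point): Pivot of the stay's lower link, on an ear of the chest's -y side, 40 mm above the rim; its axis runs along the chest's y.
- bolt (a joint): Bolt knob travel: 0 = home (fully in, as found), 0.040 m = fully out. A detent hump half way takes about 7 N; past it the knob snaps to the end it is nearer to and stays.
- knob_grip (a point): Centre of the black round bolt knob, 30 mm in diameter, 28 mm long, its axis along the chest's y, on the chest's +y side, 65 mm above the shelf; home, its centre is 46 mm from the chest's side and its inner face 32 mm. Pulls out along the chest's +y.
- tube_a: Lens tube: chrome barrel 44 mm in diameter standing on a dark square frame holder 60 x 60 x 12 mm; 80 mm tall in all, about 0.25 kg. Origin at the centre of its underside, z up along the barrel. Starts standing on the shelf; may be absent.
- tube_b: Lens tube: chrome barrel 44 mm in diameter standing on a dark square frame holder 60 x 60 x 12 mm; 80 mm tall in all, about 0.25 kg. Origin at the centre of its underside, z up along the barrel. Starts standing on the shelf; may be absent.
- clamp_a: Aluminium pipe clamp lying flat: a solid stem with an open C-shaped jaw, 90 mm long (own x), 36 mm tall, about 0.3 kg. Origin at the centre of the underside; the stem is 34 mm long and 26 mm wide (own y), centred at own x = -28 mm; the jaw (56 mm outside diameter) is centred at x = +17 mm, its mouth to +x. May be absent.
- clamp_b: Aluminium pipe clamp lying flat: a solid stem with an open C-shaped jaw, 90 mm long (own x), 36 mm tall, about 0.3 kg. Origin at the centre of the underside; the stem is 34 mm long and 26 mm wide (own y), centred at own x = -28 mm; the jaw (56 mm outside diameter) is centred at x = +17 mm, its mouth to +x. May be absent.
- disc: Cobalt glass disc, 72 mm in diameter, 8 mm thick, lying among the kit. Bystander.
- frame_a: Square steel gel frame, 120 mm, 5 mm thick, lying flat. Bystander.
- frame_b: Another such gel frame. Bystander.
- wrench: Steel wrench 170 mm long. Bystander.
- tin: Small jar with a steel cap, 60 mm in diameter, 70 mm tall. Bystander.
There are look-alikes about, which are no part of the job. Leave any brown or green look-alike of the tube_b alone.

How it is judged (in metres and radians):
On the way, in this order (a step that is already met when the one before it is completed fails the run):
1. the bolt knob is fully out and every lens tube and pipe clamp present is in its bay, the stay still locked (value of joint bolt above 0.033 m and value of joint stay_knee below 0.15 rad and x of tube_a in the frame of bay_stay between -0.104 and 0.104 m and y of tube_a in the frame of bay_stay between -0.0655 and 0.0655 m and z of tube_a in the frame of bay_stay between -0.01 and 0.085 m and x of tube_b in the frame of bay_stay between -0.104 and 0.104 m and y of tube_b in the frame of bay_stay between -0.0655 and 0.0655 m and z of tube_b in the frame of bay_stay between -0.01 and 0.085 m and x of clamp_a in the frame of bay_knob between -0.104 and 0.104 m and y of clamp_a in the frame of bay_knob between -0.0655 and 0.0655 m and z of clamp_a in the frame of bay_knob between -0.01 and 0.085 m and x of clamp_b in the frame of bay_knob between -0.104 and 0.104 m and y of clamp_b in the frame of bay_knob between -0.0655 and 0.0655 m and z of clamp_b in the frame of bay_knob between -0.01 and 0.085 m), for 0.2 s.
2. the stay's knee is lifted past centre, the kit still in its bays and the bolt still out (value of joint bolt above 0.033 m and value of joint stay_knee above 0.3 rad and x of tube_a in the frame of bay_stay between -0.104 and 0.104 m and y of tube_a in the frame of bay_stay between -0.0655 and 0.0655 m and z of tube_a in the frame of bay_stay between -0.01 and 0.085 m and x of tube_b in the frame of bay_stay between -0.104 and 0.104 m and y of tube_b in the frame of bay_stay between -0.0655 and 0.0655 m and z of tube_b in the frame of bay_stay between -0.01 and 0.085 m and x of clamp_a in the frame of bay_knob between -0.104 and 0.104 m and y of clamp_a in the frame of bay_knob between -0.0655 and 0.0655 m and z of clamp_a in the frame of bay_knob between -0.01 and 0.085 m and x of clamp_b in the frame of bay_knob between -0.104 and 0.104 m and y of clamp_b in the frame of bay_knob between -0.0655 and 0.0655 m and z of clamp_b in the frame of bay_knob between -0.01 and 0.085 m), for 0.2 s.
3. the lid is fully shut while the bolt is still out (value of joint bolt above 0.033 m and value of joint lid above 1.44 rad), for 0.2 s.
At the end, for the whole second after the job is handed in: Lid shut to within 0.06 rad, bolt knob within 5 mm of home, every lens tube present inside the bay beside the stay and every pipe clamp present inside the bay beside the knob (their origins within the bay's walls), all at rest (value of joint lid above 1.44 rad and value of joint bolt below 0.005 m and velocity of joint lid below 0.05 rad/s and x of tube_a in the frame of bay_stay between -0.104 and 0.104 m and y of tube_a in the frame of bay_stay between -0.0655 and 0.0655 m and z of tube_a in the frame of bay_stay between -0.01 and 0.085 m and x of tube_b in the frame of bay_stay between -0.104 and 0.104 m and y of tube_b in the frame of bay_stay between -0.0655 and 0.0655 m and z of tube_b in the frame of bay_stay between -0.01 and 0.085 m and x of clamp_a in the frame of bay_knob between -0.104 and 0.104 m and y of clamp_a in the frame of bay_knob between -0.0655 and 0.0655 m and z of clamp_a in the frame of bay_knob between -0.01 and 0.085 m and x of clamp_b in the frame of bay_knob between -0.104 and 0.104 m and y of clamp_b in the frame of bay_knob between -0.0655 and 0.0655 m and z of clamp_b in the frame of bay_knob between -0.01 and 0.085 m and linear speed of each of tube_a, tube_b, clamp_a, clamp_b below 0.02 m/s); the robot touches nothing.
It fails at once if the lid is slammed (moves faster than 2 rad/s) (velocity of joint lid above 2 rad/s).
It fails at once if a gel frame, the glass disc, the wrench or the jar is moved more than 3 cm (distance of any of disc, frame_a, frame_b, wrench, tin from where it was at the start of the episode above 0.03 m).
Of tube_a, tube_b, clamp_a, clamp_b only 2 to 4 are there at a start; the rules pass over those that are not, and their reading is None.
At some moment in a run one of clamp_a, clamp_b may be knocked a few centimetres aside while the robot is not near it.
Once in a run the grip may slacken for a moment while it holds something.
It also fails if it takes over 210 s, if anything falls off the work surface, if the arm or the gripper's body presses on something with over 40 N, if the wrist force passes 120 N, or if a joint passes its speed limit or range.

## Working session

There is one attempt and no reset: what is moved stays moved. The work goes in short steps, Python scripts to look and compute and a shell command to move; the robot and the scene stay as the last step left them, time stands still between calls to the robot, and variables do not carry over. Pictures are saved under pics/ and viewed, and the job is handed in when it is done.

```bash
ls; mkdir -p pics; cat > h.py <<'E'
import numpy as np, cv2
from rig import bot, vision
def cap(n,f=None):
    p,d=vision.capture(n)
    if f: cv2.imwrite(f'pics/{f}.png',cv2.cvtColor(p,cv2.COLOR_RGB2BGR))
    return p,d
def cloud(n,d):
    c=vision.get_calibration(n)
    R=cv2.Rodrigues(np.array(c['rvec'],float))[0];t=np.array(c['tvec'],float).ravel()
    v,u=np.indices(d.shape)
    P=np.stack([(u-c['cx'])/c['fx']*d,(v-c['cy'])/c['fy']*d,d],-1)
    W=(P-t)@R
    W[d<=0]=np.nan
    return W
def proj(n,X):
    c=vision.get_calibration(n)
    K=np.array([[c['fx'],0,c['cx']],[0,c['fy'],c['cy']],[0,0,1]])
    return cv2.projectPoints(np.array(X,float).reshape(-1,3),np.array(c['rvec'],float),np.array(c['tvec'],float),K,None)[0].reshape(-1,2)
E
python3 - <<'E'
from h import *
for n in('scene','top'):
    p,d=cap(n,n+'0'); np.save(n+'0.npy',cloud(n,d)); print(vision.get_calibration(n))
print(bot.read_state(),bot.hold_point_z)
E
```

```text
pics
{'fx': 537.8490095204075, 'fy': 537.8490095204075, 'cx': 271.53792087912313, 'cy': 208.59120881614623, 'rvec': array([ 1.23026728,  2.30134795, -0.98517405]), 'tvec': array([ 0.28276378, -0.12837363,  2.29394009])}
{'fx': 495.2144020613651, 'fy': 495.2144020613651, 'cx': 282.63688829150914, 'cy': 220.46245733963207, 'rvec': array([ 2.24186407, -2.1777722 ,  0.0724099 ]), 'tvec': array([-0.02691935,  0.49769266,  1.50242332])}
{'time_s': 0.1, 'joint_positions': array([ 6.62627727e+01,  3.02750299e+01,  8.21502940e+01,  4.57983283e-04,
        6.76900584e+01, -1.02274010e+01]), 'qvel': array([-0.03969984, -0.07898309, -0.21225996, -0.01876807,  0.02161707,
       -0.00106092]), 'tau': array([ 1.52317502e-04, -4.40988672e+01, -1.77150714e+01,  6.35200460e-02,
        5.33393794e-02, -4.58436489e-05]), 'position': array([0.14567793, 0.60703192, 0.19264771]), 'tcp_rot': array([[-9.72329010e-01,  2.33614271e-01, -8.17409961e-04],
       [ 2.33615416e-01,  9.72327337e-01, -1.84045878e-03],
       [ 3.64832615e-04, -1.98049103e-03, -9.99997972e-01]]), 'force': array([-0.13963314, -0.03295152, -0.53532991]), 'moment': array([-0.02362605,  0.03044853, -0.04024454]), 'opening': 1.0006143004089236} 0.0187
```

View pics/scene0.png

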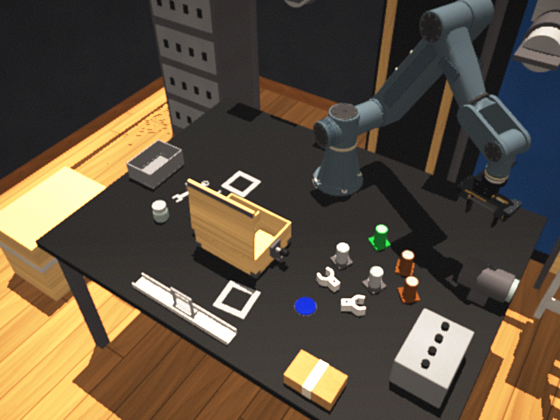

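View pics/top0.png

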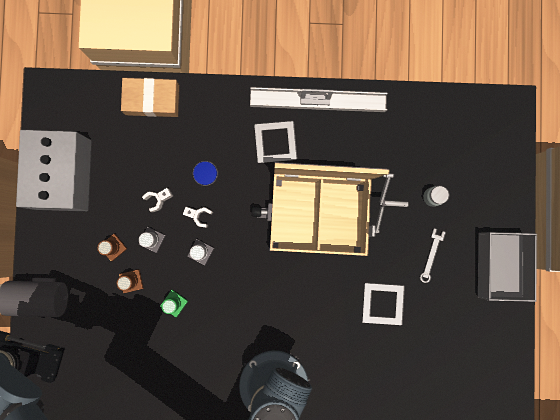

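```bash
python3 - <<'E'
from h import *
im=cv2.imread('pics/top0.png'); W=np.load('top0.npy')
cv2.imwrite('pics/crop1.png',cv2.resize(im[150:330,80:240],None,fx=3.3,fy=3.3,interpolation=cv2.INTER_CUBIC))
cv2.imwrite('pics/crop2.png',cv2.resize(im[140:280,240:440],None,fx=4,fy=4,interpolation=cv2.INTER_CUBIC))
for u,v in [(152,235),(200,248),(110,243),(128,281),(174,300),(206,173)]:
    print(u,v,W[v,u].round(3))
# objects above surface in region
m=(W[...,2]>0.006)&(W[...,0]>0.25)&(W[...,0]<0.85)&(W[...,1]>0.2)&(W[...,1]<0.6)
n,l,s,c=cv2.connectedComponentsWithStats(m.astype(np.uint8))
for i in range(1,n):
    if s[i,4]<40: continue
    Q=W[l==i]; 
    print(i,s[i],'zmax',Q[:,2].max().round(3),'mid',((Q.min(0)+Q.max(0))/2).round(3),'mean',Q.mean(0).round(3))
E
```

```text
152 235 [0.442 0.367 0.076]
200 248 [0.408 0.225 0.089]
110 243 [0.415 0.485 0.083]
128 281 [0.308 0.427 0.088]
174 300 [0.256 0.297 0.074]
206 173 [0.636 0.226 0.012]
1 [120  97  59  24 963] zmax 0.064 mid [0.824 0.407 0.035] mean [0.825 0.398 0.047]
216 [  65  131   30   81 1661] zmax 0.131 mid [0.624 0.586 0.069] mean [0.619 0.584 0.084]
517 [193 160  22  26 399] zmax 0.022 mid [0.638 0.233 0.014] mean [0.636 0.232 0.011]
717 [142 188  32  25 316] zmax 0.048 mid [0.55  0.37  0.027] mean [0.554 0.364 0.032]
833 [183 205  30  24 265] zmax 0.049 mid [0.502 0.248 0.028] mean [0.508 0.249 0.034]
1007 [138 227  29  26 442] zmax 0.091 mid [0.429 0.383 0.049] mean [0.429 0.376 0.048]
1067 [ 96 234  31  31 487] zmax 0.091 mid [0.397 0.505 0.048] mean [0.402 0.493 0.046]
1096 [186 239  27  27 410] zmax 0.093 mid [0.395 0.239 0.049] mean [0.397 0.231 0.047]
1259 [115 267  28  26 465] zmax 0.091 mid [0.306 0.447 0.049] mean [0.305 0.434 0.048]
1436 [163 286  24  17 175] zmax 0.089 mid [0.27  0.305 0.048] mean [0.261 0.307 0.036]
```

```bash
python3 - <<'E'
from h import *
W=np.load('top0.npy')
# chest rim
m=(abs(W[...,2]-0.1)<0.006)&(W[...,0]>0.3)&(W[...,0]<0.8)&(W[...,1]<0.2)&(W[...,1]>-0.3)
Q=W[m];print(m.sum()); r=cv2.minAreaRect(Q[:,:2].astype(np.float32)); print(r, cv2.boxPoints(r))
E
```

```text
710
((0.5154247283935547, -0.11389504373073578), (0.29328441619873047, 0.22038808465003967), 88.46227264404297) [[ 0.4013352  -0.25752735]
 [ 0.62164396 -0.2634415 ]
 [ 0.6295142   0.02973726]
 [ 0.4092055   0.03565142]]
```

View pics/crop1.png

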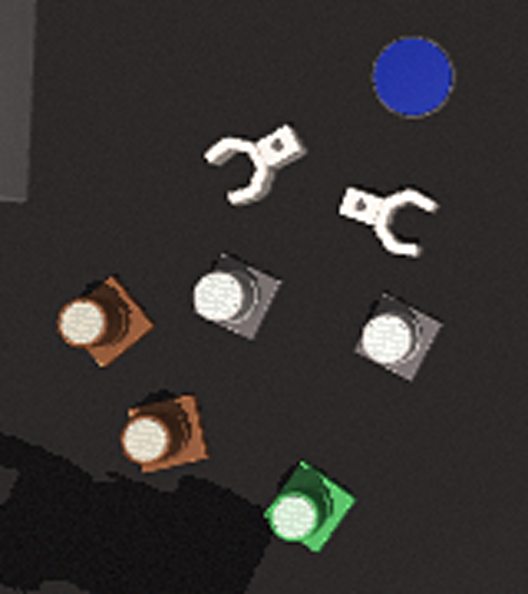

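View pics/crop2.png

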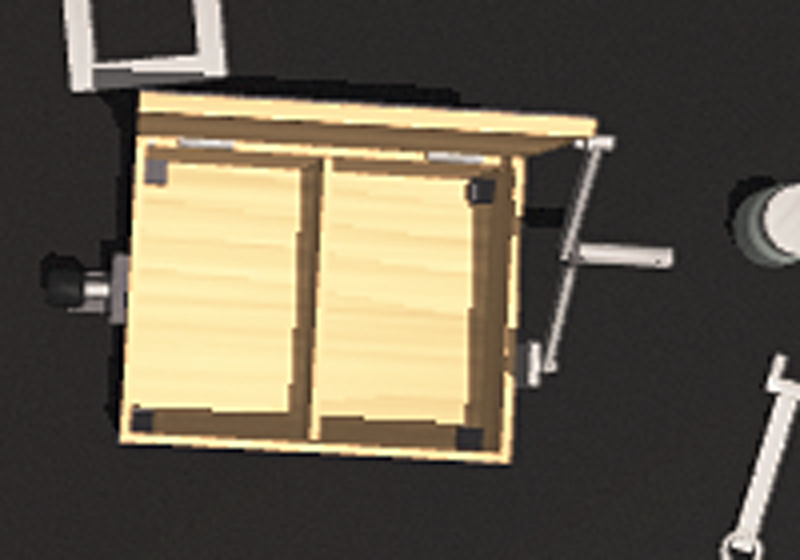

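```bash
cat >> h.py <<'E'
def ray(n,uv,z):
    c=vision.get_calibration(n)
    R=cv2.Rodrigues(np.array(c['rvec'],float))[0];t=np.array(c['tvec'],float).ravel()
    uv=np.array(uv,float).reshape(-1,2)
    P=np.stack([(uv[:,0]-c['cx'])/c['fx'],(uv[:,1]-c['cy'])/c['fy'],np.ones(len(uv))],-1)
    D=P@R; O=-R.T@t
    return O+D*((z-O[2])/D[:,2])[:,None]
def crop(n,src,x0,y0,w,h,f,out):
    im=cv2.imread(f'pics/{src}.png'); cv2.imwrite(f'pics/{out}.png',cv2.resize(im[y0:y0+h,x0:x0+w],None,fx=f,fy=f,interpolation=cv2.INTER_CUBIC))
E
python3 - <<'E'
from h import *
f=lambda p,s,o:(np.array(p)+.5)/s-.5+np.array(o)
C=f([(120,443),(510,463),(524,157),(137,140)],4,(240,140))
P=ray('top',C,0.1);print('rim',P.round(4), P.mean(0).round(4))
for a,b in ((0,1),(1,2),(2,3),(3,0)): print(np.linalg.norm(P[a]-P[b]).round(4), np.degrees(np.arctan2(*(P[b]-P[a])[[1,0]])).round(1))
T=f([(218,297),(386,338)],3.3,(80,150)); print('tubes',ray('top',T,.08).round(4))
for nm,B in (('A',[(225,253),(281,281),(250,338)]),('B',[(387,293),(442,324),(411,381)])):
    b=ray('top',f(B,3.3,(80,150)),.012); print(nm,b.round(3),((b[0]+b[2])/2).round(4),[np.linalg.norm(b[i]-b[i+1]).round(3) for i in(0,1)],[np.degrees(np.arctan2(*(b[i+1]-b[i])[[1,0]])).round(1) for i in (0,1)])
for nm,B in (('cA stem end, jaw centre',[(297,141),(245,171)]),('cB',[(346,201),(408,222)])):
    b=ray('top',f(B,3.3,(80,150)),.036); print(nm,b.round(4),np.linalg.norm(b[0]-b[1]),np.degrees(np.arctan2(*(b[1]-b[0])[[1,0]])).round(1))
K=f([(64,281),(97,293)],4,(240,140)); print('knob',ray('top',K,.08)[0],ray('top',K,.065))
K=f([(668,258),(580,252),(550,368)],4,(240,140)); print('bar/foot',ray('top',K,.2))
E
```

```text
rim [[ 0.4074  0.0243  0.1   ]
 [ 0.401  -0.2566  0.1   ]
 [ 0.6225 -0.2621  0.1   ]
 [ 0.626   0.0185  0.1   ]] [ 0.5142 -0.119   0.1   ]
0.281 -91.3
0.2216 -1.4
0.2806 89.3
0.2186 178.5
tubes [[0.428  0.3836 0.08  ]
 [0.3962 0.2356 0.08  ]]
A [[0.468 0.396 0.012]
 [0.444 0.344 0.012]
 [0.391 0.37  0.012]] [0.4297 0.383  0.012 ] [np.float64(0.058), np.float64(0.059)] [np.float64(-114.9), np.float64(153.7)]
B [[0.436 0.246 0.012]
 [0.409 0.195 0.012]
 [0.356 0.221 0.012]] [0.3959 0.2339 0.012 ] [np.float64(0.058), np.float64(0.059)] [np.float64(-117.7), np.float64(153.4)]
cA stem end, jaw centre [[0.5714 0.3291 0.036 ]
 [0.5427 0.375  0.036 ]] 0.0541206189269138 122.1
cB [[0.5182 0.2828 0.036 ]
 [0.5008 0.226  0.036 ]] 0.05934260557854571 -107.1
knob [0.52380326 0.06862727 0.08      ] [[0.52475882 0.06913507 0.065     ]
 [0.51663457 0.04458681 0.065     ]]
bar/foot [[ 0.54384333 -0.34107073  0.2       ]
 [ 0.54608856 -0.2814725   0.2       ]
 [ 0.46747893 -0.2627846   0.2       ]]
```

```bash
python3 - <<'E'
from h import *
crop('scene','scene0',140,150,160,150,4,'s1'); crop('scene','scene0',270,200,180,130,4,'s2')
E
```

```text
(no output)
```

View pics/s1.png

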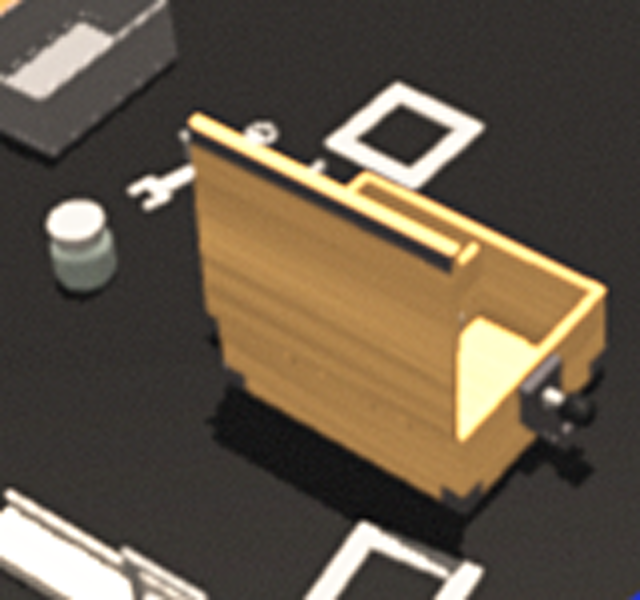

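View pics/s2.png

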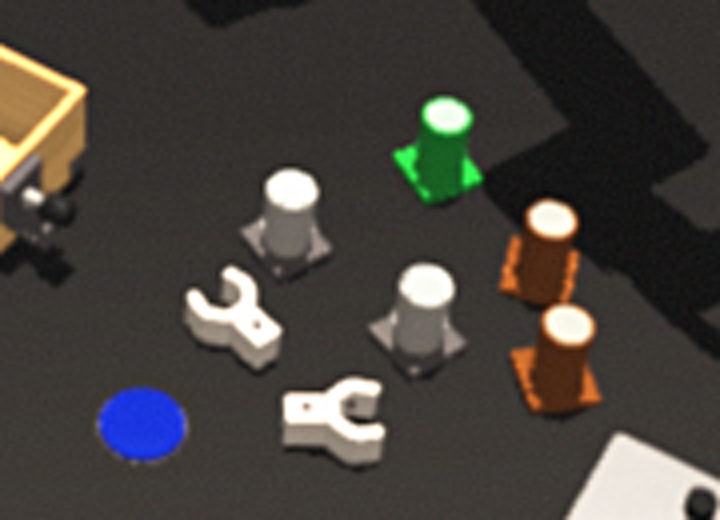

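```bash
python3 -m handwheel '[{"hand":1,"dx":3,"dy":-2.5,"wz":-0.11},{"hand":1,"dx":3,"dy":-2.5,"wz":-0.11},{"hand":1,"dx":3,"dy":-2.5},{"hand":1,"dx":3,"dy":-2.5},{"hand":1,"dx":3,"dy":-2.5},{"hand":1,"dx":3,"dy":-2.5},{"hand":1,"dx":3,"dy":-2.5},{"hand":1,"dx":3,"dy":-2.5},{"hand":1,"dx":3,"dy":-2.4},{"hand":1,"dx":1.3}]'
python3 - <<'E'
from h import *
cap('scene','s3');cap('top','t3');crop('scene','s3',250,120,200,150,4,'s3c')
s=bot.read_state();print(s['position'],s['tcp_rot'],s['joint_positions'],s['force'])
E
```

```text
[0.14579448 0.60724896 0.19292015] [[-9.72330169e-01  2.33610232e-01 -5.49128949e-04]
 [ 2.33610760e-01  9.72329347e-01 -1.28593910e-03]
 [ 2.33525662e-04 -1.37863981e-03 -9.99999022e-01]] [ 6.62616691e+01  3.02611399e+01  8.21280523e+01 -9.28903782e-04
  6.76909187e+01 -1.02282405e+01] [ 0.35566788 -0.26095404 -0.88025626]invalid input
```

View pics/s3c.png

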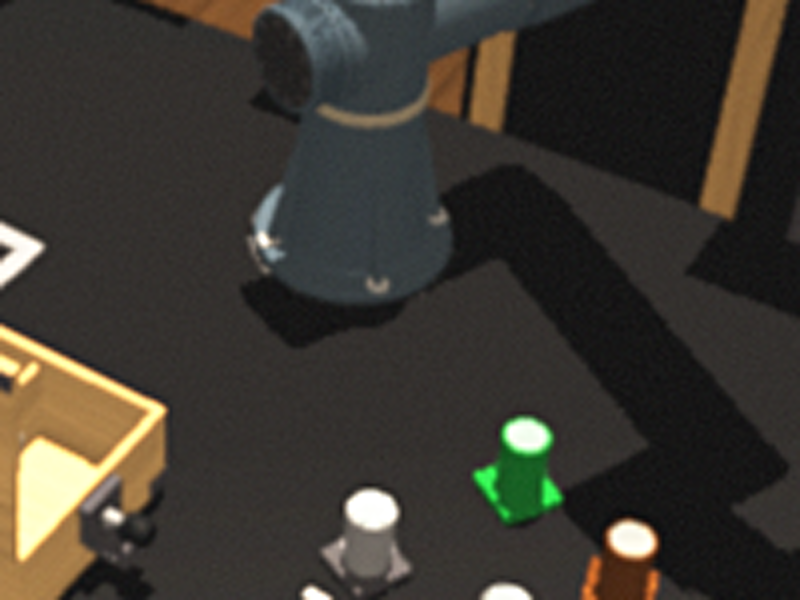

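View pics/t3.png

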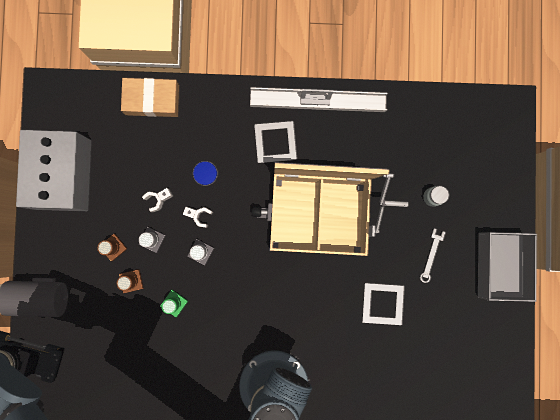

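```bash
python3 -m handwheel '[{"hand":1,"dx":3,"dy":-2.5,"dz":0,"wx":0,"wy":0,"wz":-0.11},{"hand":1,"dx":3,"dy":-2.5,"dz":0,"wx":0,"wy":0,"wz":-0.11},{"hand":1,"dx":3,"dy":-2.5,"dz":0,"wx":0,"wy":0,"wz":0},{"hand":1,"dx":3,"dy":-2.5,"dz":0,"wx":0,"wy":0,"wz":0},{"hand":1,"dx":3,"dy":-2.5,"dz":0,"wx":0,"wy":0,"wz":0},{"hand":1,"dx":3,"dy":-2.5,"dz":0,"wx":0,"wy":0,"wz":0},{"hand":1,"dx":3,"dy":-2.5,"dz":0,"wx":0,"wy":0,"wz":0},{"hand":1,"dx":3,"dy":-2.5,"dz":0,"wx":0,"wy":0,"wz":0},{"hand":1,"dx":3,"dy":-2.4,"dz":0,"wx":0,"wy":0,"wz":0},{"hand":1,"dx":1.3,"dy":0,"dz":0,"wx":0,"wy":0,"wz":0}]'
cat > st.py <<'E'
from h import *
import sys
s=bot.read_state();R=s['tcp_rot']
print('t',round(s['time_s'],2),'p',s['position'].round(4),'yaw',np.degrees(np.arctan2(R[1,1],R[0,1])).round(1),'z',R[:,2].round(3),'F',np.array(s['force']).round(1),'op',round(s['opening'],3),'j',s['joint_positions'].round(0))
for a in sys.argv[1:]: cap('scene','s'+a);cap('top','t'+a)
E
python3 st.py 4
```

```text
time_s: 1.2
position: [0.4316, 0.3809, 0.1935]
tcp_rot: [[-0.896, 0.444, 0.001], [0.444, 0.896, -0.001], [-0.001, -0.001, -1.0]]
force: [0.5, -0.0, -0.4]
opening: 1.001
t 1.2 p [0.4316 0.3809 0.1935] yaw 63.7 z [ 0.001 -0.001 -1.   ] F [ 0.5 -0.  -0.4] op 1.001 j [ 30.  26.  89.  -0.  64. -33.]
```

View pics/s4.png

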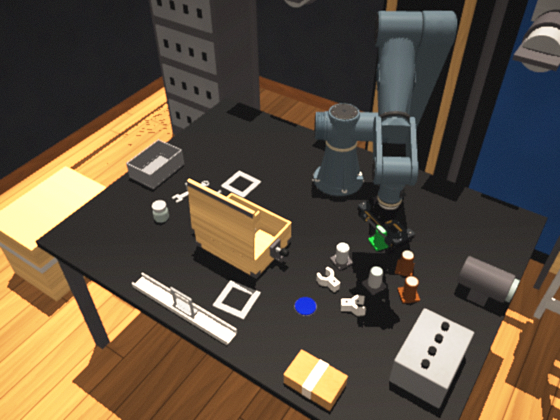

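View pics/t4.png

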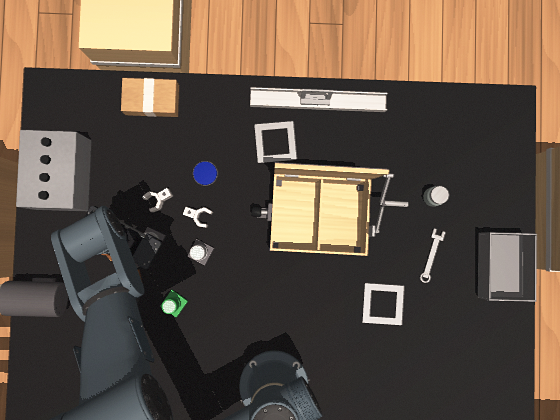

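```bash
python3 -c "
from h import *
crop('scene','s4',320,170,130,130,5,'s4c')"
```

```text
(no output)
```

View pics/s4c.png

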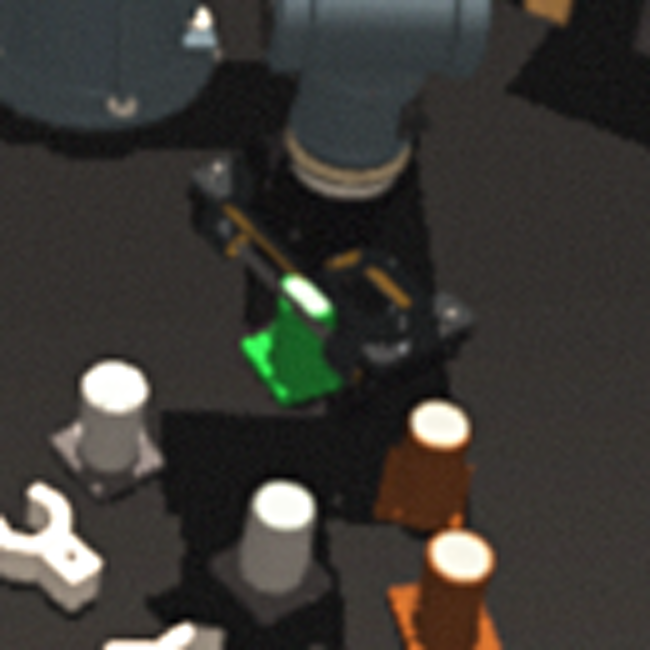

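```bash
python3 -m handwheel '[{"hand":1,"dx":-0.25,"dy":0.25,"dz":-3.5,"wx":0,"wy":0,"wz":0},{"hand":1,"dx":0,"dy":0,"dz":-3.5,"wx":0,"wy":0,"wz":0},{"hand":1,"dx":0,"dy":0,"dz":-3.5,"wx":0,"wy":0,"wz":0},{"hand":1,"dx":0,"dy":0,"dz":-3.3,"wx":0,"wy":0,"wz":0},{"hand":1,"dx":0,"dy":0,"dz":-1,"wx":0,"wy":0,"wz":0},{"hand":-1,"dx":0,"dy":0,"dz":0,"wx":0,"wy":0,"wz":0},{"hand":-1,"dx":0,"dy":0,"dz":0,"wx":0,"wy":0,"wz":0},{"hand":-1,"dx":0,"dy":0,"dz":0,"wx":0,"wy":0,"wz":0},{"hand":-1,"dx":0,"dy":0,"dz":0,"wx":0,"wy":0,"wz":0},{"hand":-1,"dx":0,"dy":0,"dz":0,"wx":0,"wy":0,"wz":0}]'
python3 st.py
```

```text
time_s: 2.3
position: [0.4271, 0.3866, 0.0467]
tcp_rot: [[-0.898, 0.44, 0.002], [0.44, 0.898, 0.001], [-0.001, 0.002, -1.0]]
force: [0.4, -0.9, 0.7]
opening: 0.635
t 2.3 p [0.4271 0.3866 0.0467] yaw 63.9 z [ 0.002  0.001 -1.   ] F [ 0.4 -0.9  0.7] op 0.635 j [ 31.  38.  96.   0.  46. -33.]
```

```bash
python3 -m handwheel '[{"hand":-1,"dx":0,"dy":0,"dz":0,"wx":0,"wy":0,"wz":0},{"hand":-1,"dx":0,"dy":0,"dz":0,"wx":0,"wy":0,"wz":0},{"hand":-1,"dx":0,"dy":0,"dz":0,"wx":0,"wy":0,"wz":0},{"hand":-1,"dx":0,"dy":0,"dz":0,"wx":0,"wy":0,"wz":0},{"hand":-1,"dx":0,"dy":0,"dz":0.5,"wx":0,"wy":0,"wz":0},{"hand":-1,"dx":0,"dy":0,"dz":3,"wx":0,"wy":0,"wz":0},{"hand":-1,"dx":0,"dy":0,"dz":4,"wx":0,"wy":0,"wz":0},{"hand":-1,"dx":0,"dy":0,"dz":4,"wx":0,"wy":0,"wz":0},{"hand":-1,"dx":0,"dy":0,"dz":4,"wx":0,"wy":0,"wz":0},{"hand":-1,"dx":0,"dy":0,"dz":0,"wx":0,"wy":0,"wz":0}]'
python3 st.py
```

```text
time_s: 3.3
position: [0.4302, 0.3889, 0.2064]
tcp_rot: [[-0.898, 0.44, 0.011], [0.44, 0.898, 0.007], [-0.007, 0.011, -1.0]]
force: [0.2, 1.2, -1.7]
opening: 0.487
t 3.3 p [0.4302 0.3889 0.2064] yaw 63.9 z [ 0.011  0.007 -1.   ] F [ 0.2  1.2 -1.7] op 0.487 j [ 31.  26.  89.   0.  65. -33.]
```

```bash
python3 -m handwheel '[{"hand":-1,"dx":0.5,"dy":-3.9,"dz":0,"wx":0,"wy":0,"wz":-0.08},{"hand":-1,"dx":0.5,"dy":-3.9,"dz":0,"wx":0,"wy":0,"wz":-0.08},{"hand":-1,"dx":0.5,"dy":-3.9,"dz":0,"wx":0,"wy":0,"wz":-0.08},{"hand":-1,"dx":0.5,"dy":-3.9,"dz":0,"wx":0,"wy":0,"wz":-0.08},{"hand":-1,"dx":0.5,"dy":-3.9,"dz":0,"wx":0,"wy":0,"wz":-0.08},{"hand":-1,"dx":0.5,"dy":-3.9,"dz":0,"wx":0,"wy":0,"wz":-0.08},{"hand":-1,"dx":0.5,"dy":-3.9,"dz":0,"wx":0,"wy":0,"wz":-0.08},{"hand":-1,"dx":0.5,"dy":-3.9,"dz":0,"wx":0,"wy":0,"wz":-0.08},{"hand":-1,"dx":0.5,"dy":-3.9,"dz":0,"wx":0,"wy":0,"wz":-0.08},{"hand":-1,"dx":0.5,"dy":-3.9,"dz":0,"wx":0,"wy":0,"wz":-0.08}]'
python3 -m handwheel '[{"hand":-1,"dx":0.7,"dy":-3.9,"dz":0,"wx":0,"wy":0,"wz":-0.08},{"hand":-1,"dx":0.7,"dy":-3.9,"dz":0,"wx":0,"wy":0,"wz":-0.08},{"hand":-1,"dx":0.7,"dy":-3.9,"dz":0,"wx":0,"wy":0,"wz":-0.08},{"hand":-1,"dx":0.7,"dy":-3.9,"dz":0,"wx":0,"wy":0,"wz":-0.1},{"hand":-1,"dx":0,"dy":0,"dz":0,"wx":0,"wy":0,"wz":0},{"hand":-1,"dx":0,"dy":0,"dz":0,"wx":0,"wy":0,"wz":0}]'
python3 st.py 5
```

```text
time_s: 4.3
position: [0.4758, -0.0051, 0.1994]
tcp_rot: [[-0.306, 0.952, -0.002], [0.952, 0.306, 0.001], [0.001, -0.001, -1.0]]
force: [0.6, 0.3, -2.6]
opening: 0.498
time_s: 4.9
position: [0.5037, -0.1601, 0.1991]
tcp_rot: [[0.027, 1.0, -0.002], [1.0, -0.027, 0.002], [0.002, -0.002, -1.0]]
force: [-0.2, 0.3, -2.1]
opening: 0.49
t 4.9 p [ 0.5037 -0.1601  0.1991] yaw -1.5 z [-0.002  0.002 -1.   ] F [-0.2  0.3 -2.1] op 0.49 j [-30.  22.  95.   0.  62. -28.]
```

View pics/s5.png

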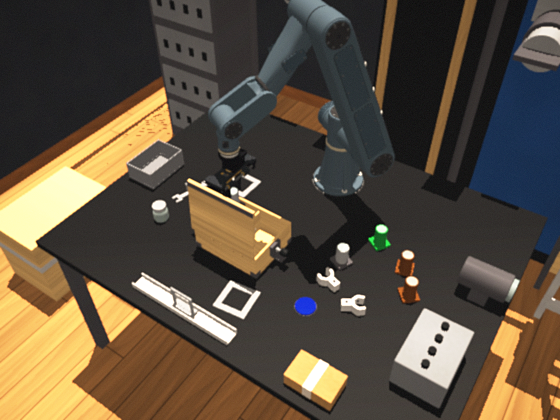

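```bash
python3 -m handwheel '[{"hand":-1,"dx":0.4,"dy":0.1,"dz":-3,"wx":0,"wy":0,"wz":0},{"hand":-1,"dx":0,"dy":0,"dz":-3,"wx":0,"wy":0,"wz":0},{"hand":-1,"dx":0,"dy":0,"dz":-3,"wx":0,"wy":0,"wz":0},{"hand":-1,"dx":0,"dy":0,"dz":-2.5,"wx":0,"wy":0,"wz":0},{"hand":-1,"dx":0,"dy":0,"dz":-1.5,"wx":0,"wy":0,"wz":0},{"hand":-1,"dx":0,"dy":0,"dz":-0.7,"wx":0,"wy":0,"wz":0},{"hand":-1,"dx":0,"dy":0,"dz":-0.6,"wx":0,"wy":0,"wz":0},{"hand":-1,"dx":0,"dy":0,"dz":0,"wx":0,"wy":0,"wz":0}]'
python3 st.py
```

```text
time_s: 5.8
position: [0.5084, -0.1582, 0.0574]
tcp_rot: [[0.024, 1.0, -0.0], [1.0, -0.024, 0.0], [0.0, -0.0, -1.0]]
force: [0.9, -0.1, -1.8]
opening: 0.488
t 5.8 p [ 0.5084 -0.1582  0.0574] yaw -1.4 z [-0.  0. -1.] F [ 0.9 -0.1 -1.8] op 0.488 j [-29.  35. 102.   0.  43. -28.]
```

```bash
python3 -m handwheel '[{"hand":-1,"dx":0,"dy":0,"dz":-0.5,"wx":0,"wy":0,"wz":0},{"hand":0.5,"dx":0,"dy":0,"dz":0,"wx":0,"wy":0,"wz":0},{"hand":0.5,"dx":0,"dy":0,"dz":0,"wx":0,"wy":0,"wz":0},{"hand":0.5,"dx":0,"dy":0,"dz":0,"wx":0,"wy":0,"wz":0},{"hand":0.5,"dx":0,"dy":0,"dz":0,"wx":0,"wy":0,"wz":0},{"hand":0.5,"dx":0,"dy":0,"dz":1,"wx":0,"wy":0,"wz":0},{"hand":0.5,"dx":0,"dy":0,"dz":4,"wx":0,"wy":0,"wz":0},{"hand":0.5,"dx":0,"dy":0,"dz":4.5,"wx":0,"wy":0,"wz":0},{"hand":0.5,"dx":-0.5,"dy":4,"dz":4,"wx":0,"wy":0,"wz":0},{"hand":0.5,"dx":-0.5,"dy":4,"dz":1,"wx":0,"wy":0,"wz":0.08}]'
python3 st.py
```

```text
time_s: 6.8
position: [0.5023, -0.0851, 0.1978]
tcp_rot: [[-0.054, 0.998, 0.01], [0.999, 0.054, -0.004], [-0.004, 0.01, -1.0]]
force: [0.9, 0.5, 0.1]
opening: 0.75
t 6.8 p [ 0.5023 -0.0851  0.1978] yaw 3.1 z [ 0.01  -0.004 -1.   ] F [0.9 0.5 0.1] op 0.75 j [-22.  21.  99.   0.  60. -25.]
```

```bash
python3 -m handwheel '[{"hand":1,"dx":-1,"dy":3.1,"dz":0,"wx":0,"wy":0,"wz":0.105},{"hand":1,"dx":-1,"dy":3.1,"dz":0,"wx":0,"wy":0,"wz":0.105},{"hand":1,"dx":-1,"dy":3.1,"dz":0,"wx":0,"wy":0,"wz":0.105},{"hand":1,"dx":-1,"dy":3.1,"dz":0,"wx":0,"wy":0,"wz":0.105},{"hand":1,"dx":-1,"dy":3.1,"dz":0,"wx":0,"wy":0,"wz":0.105},{"hand":1,"dx":-1,"dy":3.1,"dz":0,"wx":0,"wy":0,"wz":0.105},{"hand":1,"dx":-1,"dy":3.1,"dz":0,"wx":0,"wy":0,"wz":0.105},{"hand":1,"dx":-1,"dy":3.1,"dz":0,"wx":0,"wy":0,"wz":0.105},{"hand":1,"dx":-1,"dy":3.1,"dz":0,"wx":0,"wy":0,"wz":0.105},{"hand":1,"dx":-1,"dy":3.1,"dz":0,"wx":0,"wy":0,"wz":0.105}]'
python3 -m handwheel '[{"hand":1,"dx":0,"dy":0,"dz":0,"wx":0,"wy":0,"wz":0},{"hand":1,"dx":0,"dy":0,"dz":0,"wx":0,"wy":0,"wz":0}]'
python3 st.py 6
```

```text
time_s: 7.8
position: [0.3986, 0.2276, 0.1937]
tcp_rot: [[-0.895, 0.445, 0.001], [0.445, 0.895, 0.0], [-0.001, 0.001, -1.0]]
force: [0.5, -0.0, 1.2]
opening: 0.993
time_s: 8.0
position: [0.3989, 0.2268, 0.1934]
tcp_rot: [[-0.894, 0.448, 0.001], [0.448, 0.894, -0.0], [-0.001, 0.0, -1.0]]
force: [1.6, -0.2, -0.3]
opening: 1.003
t 8.0 p [0.3989 0.2268 0.1934] yaw 63.4 z [ 0.001 -0.    -1.   ] F [ 1.6 -0.2 -0.3] op 1.003 j [ 16.  17. 105.  -0.  57. -48.]
```

View pics/t6.png

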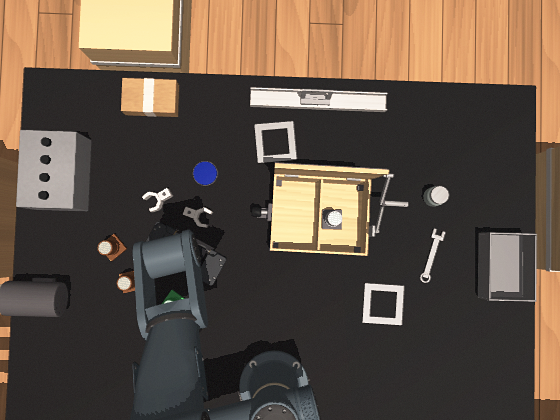

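```bash
python3 -m handwheel '[{"hand":1,"dx":-0.3,"dy":0.8,"dz":0,"wx":0,"wy":0,"wz":0},{"hand":1,"dx":0,"dy":0,"dz":-3.5,"wx":0,"wy":0,"wz":0},{"hand":1,"dx":0,"dy":0,"dz":-3.5,"wx":0,"wy":0,"wz":0},{"hand":1,"dx":0,"dy":0,"dz":-3.5,"wx":0,"wy":0,"wz":0},{"hand":1,"dx":0,"dy":0,"dz":-3.2,"wx":0,"wy":0,"wz":0},{"hand":1,"dx":0,"dy":0,"dz":-1,"wx":0,"wy":0,"wz":0},{"hand":-1,"dx":0,"dy":0,"dz":0,"wx":0,"wy":0,"wz":0},{"hand":-1,"dx":0,"dy":0,"dz":0,"wx":0,"wy":0,"wz":0},{"hand":-1,"dx":0,"dy":0,"dz":0,"wx":0,"wy":0,"wz":0},{"hand":-1,"dx":0,"dy":0,"dz":0,"wx":0,"wy":0,"wz":0}]'
python3 -m handwheel '[{"hand":-1,"dx":0,"dy":0,"dz":0,"wx":0,"wy":0,"wz":0},{"hand":-1,"dx":0,"dy":0,"dz":0,"wx":0,"wy":0,"wz":0},{"hand":-1,"dx":0,"dy":0,"dz":0,"wx":0,"wy":0,"wz":0},{"hand":-1,"dx":0,"dy":0,"dz":0,"wx":0,"wy":0,"wz":0},{"hand":-1,"dx":0,"dy":0,"dz":0,"wx":0,"wy":0,"wz":0},{"hand":-1,"dx":0,"dy":0,"dz":0,"wx":0,"wy":0,"wz":0}]'
python3 -m handwheel '[{"hand":-1,"dx":0,"dy":0,"dz":0.5,"wx":0,"wy":0,"wz":0},{"hand":-1,"dx":0,"dy":0,"dz":3,"wx":0,"wy":0,"wz":0},{"hand":-1,"dx":0,"dy":0,"dz":4,"wx":0,"wy":0,"wz":0},{"hand":-1,"dx":0,"dy":0,"dz":4,"wx":0,"wy":0,"wz":0},{"hand":-1,"dx":0,"dy":0,"dz":4,"wx":0,"wy":0,"wz":0},{"hand":-1,"dx":0,"dy":0,"dz":0,"wx":0,"wy":0,"wz":0}]'
python3 st.py
```

```text
time_s: 9.1
position: [0.3971, 0.2347, 0.0471]
tcp_rot: [[-0.893, 0.449, 0.003], [0.449, 0.893, 0.001], [-0.002, 0.002, -1.0]]
force: [-0.4, -0.5, -0.1]
opening: 0.721
time_s: 9.7
position: [0.3962, 0.2343, 0.0461]
tcp_rot: [[-0.894, 0.449, 0.0], [0.449, 0.894, -0.0], [-0.0, 0.0, -1.0]]
force: [-1.1, -3.0, 6.4]
opening: 0.486
time_s: 10.3
position: [0.3994, 0.2357, 0.2053]
tcp_rot: [[-0.894, 0.449, 0.011], [0.449, 0.894, 0.004], [-0.008, 0.008, -1.0]]
force: [2.1, 0.2, -3.1]
opening: 0.486
t 10.3 p [0.3994 0.2357 0.2053] yaw 63.3 z [ 0.011  0.004 -1.   ] F [ 2.1  0.2 -3.1] op 0.486 j [ 17.  17. 104.   0.  59. -47.]
```

```bash
python3 -m handwheel '[{"hand":-1,"dx":0.4,"dy":-3.7,"dz":0,"wx":0,"wy":0,"wz":-0.094},{"hand":-1,"dx":0.4,"dy":-3.7,"dz":0,"wx":0,"wy":0,"wz":-0.094},{"hand":-1,"dx":0.4,"dy":-3.7,"dz":0,"wx":0,"wy":0,"wz":-0.094},{"hand":-1,"dx":0.4,"dy":-3.7,"dz":0,"wx":0,"wy":0,"wz":-0.094},{"hand":-1,"dx":0.4,"dy":-3.7,"dz":0,"wx":0,"wy":0,"wz":-0.094},{"hand":-1,"dx":0.4,"dy":-3.7,"dz":0,"wx":0,"wy":0,"wz":-0.094},{"hand":-1,"dx":0.4,"dy":-3.7,"dz":0,"wx":0,"wy":0,"wz":-0.094},{"hand":-1,"dx":0.4,"dy":-3.7,"dz":0,"wx":0,"wy":0,"wz":-0.094},{"hand":-1,"dx":0.4,"dy":-3.7,"dz":0,"wx":0,"wy":0,"wz":-0.094},{"hand":-1,"dx":0.4,"dy":-3.7,"dz":0,"wx":0,"wy":0,"wz":-0.094}]'
python3 -m handwheel '[{"hand":-1,"dx":0.4,"dy":-3.7,"dz":0,"wx":0,"wy":0,"wz":-0.094},{"hand":-1,"dx":0.4,"dy":-3.7,"dz":0,"wx":0,"wy":0,"wz":-0.094},{"hand":-1,"dx":0,"dy":0,"dz":0,"wx":0,"wy":0,"wz":0},{"hand":-1,"dx":0,"dy":0,"dz":0,"wx":0,"wy":0,"wz":0}]'
python3 st.py 7
```

```text
time_s: 11.3
position: [0.4347, -0.1363, 0.1991]
tcp_rot: [[-0.16, 0.987, -0.003], [0.987, 0.16, 0.002], [0.003, -0.003, -1.0]]
force: [1.0, -0.1, -3.5]
opening: 0.486
time_s: 11.7
position: [0.4428, -0.2093, 0.1989]
tcp_rot: [[0.025, 1.0, -0.003], [1.0, -0.025, 0.003], [0.003, -0.003, -1.0]]
force: [0.0, 1.7, -4.1]
opening: 0.486
t 11.7 p [ 0.4428 -0.2093  0.1989] yaw -1.4 z [-0.003  0.003 -1.   ] F [ 0.   1.7 -4.1] op 0.486 j [-38.  20. 101.   0.  60. -37.]
```

View pics/s7.png

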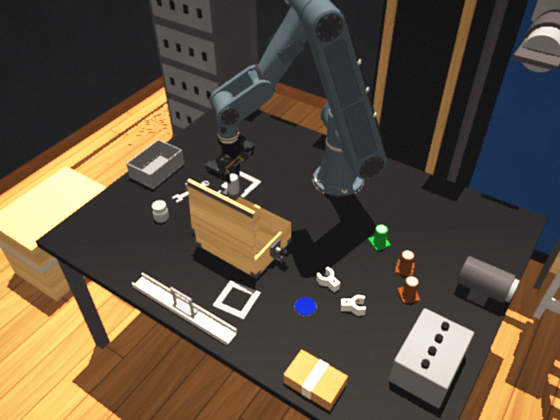

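View pics/t7.png

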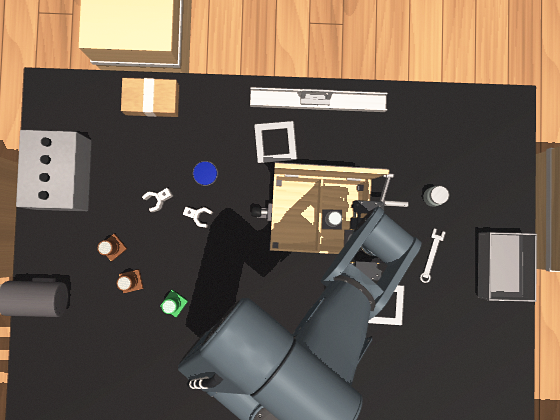

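```bash
python3 -m handwheel '[{"hand":-1,"dx":0,"dy":0,"dz":-3,"wx":0,"wy":0,"wz":0},{"hand":-1,"dx":0,"dy":0,"dz":-3,"wx":0,"wy":0,"wz":0},{"hand":-1,"dx":0,"dy":0,"dz":-3,"wx":0,"wy":0,"wz":0},{"hand":-1,"dx":0,"dy":0,"dz":-2.5,"wx":0,"wy":0,"wz":0},{"hand":-1,"dx":0,"dy":0,"dz":-1.5,"wx":0,"wy":0,"wz":0},{"hand":-1,"dx":0,"dy":0,"dz":-0.7,"wx":0,"wy":0,"wz":0},{"hand":-1,"dx":0,"dy":0,"dz":-0.6,"wx":0,"wy":0,"wz":0},{"hand":-1,"dx":0,"dy":0,"dz":0,"wx":0,"wy":0,"wz":0}]'
python3 st.py
```

```text
time_s: 12.6
position: [0.4441, -0.209, 0.0576]
tcp_rot: [[0.022, 1.0, -0.0], [1.0, -0.022, 0.0], [0.0, -0.0, -1.0]]
force: [-0.1, -0.9, -3.4]
opening: 0.489
t 12.6 p [ 0.4441 -0.209   0.0576] yaw -1.3 z [-0.  0. -1.] F [-0.1 -0.9 -3.4] op 0.489 j [-38.  33. 108.   0.  39. -37.]
```

```bash
python3 -m handwheel '[{"hand":-1,"dx":0,"dy":0,"dz":-0.5,"wx":0,"wy":0,"wz":0},{"hand":0.5,"dx":0,"dy":0,"dz":0,"wx":0,"wy":0,"wz":0},{"hand":0.5,"dx":0,"dy":0,"dz":0,"wx":0,"wy":0,"wz":0},{"hand":0.5,"dx":0,"dy":0,"dz":0,"wx":0,"wy":0,"wz":0},{"hand":0.5,"dx":0,"dy":0,"dz":0,"wx":0,"wy":0,"wz":0},{"hand":0.5,"dx":0,"dy":0,"dz":1,"wx":0,"wy":0,"wz":0},{"hand":0.5,"dx":0,"dy":0,"dz":4,"wx":0,"wy":0,"wz":0},{"hand":0.5,"dx":0,"dy":0,"dz":4.5,"wx":0,"wy":0,"wz":0},{"hand":1,"dx":0,"dy":4,"dz":4,"wx":0,"wy":0,"wz":0},{"hand":1,"dx":0,"dy":4,"dz":1,"wx":0,"wy":0,"wz":0}]'
python3 -m handwheel '[{"hand":1,"dx":0,"dy":4,"dz":0,"wx":0,"wy":0,"wz":0},{"hand":1,"dx":0,"dy":4,"dz":0,"wx":0,"wy":0,"wz":0},{"hand":1,"dx":0,"dy":4,"dz":0,"wx":0,"wy":0,"wz":0},{"hand":1,"dx":0,"dy":4,"dz":0,"wx":0,"wy":0,"wz":0},{"hand":1,"dx":0,"dy":4,"dz":0,"wx":0,"wy":0,"wz":0}]'
python3 st.py 8
python3 -c "
from h import *
crop('top','t8',240,140,200,140,4,'t8c');crop('scene','s8',260,230,130,100,6,'s8c');crop('top','t8',130,170,100,75,8,'t8d')"
```

```text
time_s: 13.6
position: [0.447, -0.1361, 0.1975]
tcp_rot: [[0.026, 1.0, 0.009], [1.0, -0.026, -0.005], [-0.005, 0.009, -1.0]]
force: [0.5, 0.1, -0.5]
opening: 0.856
time_s: 14.1
position: [0.4439, 0.0672, 0.1938]
tcp_rot: [[0.023, 1.0, 0.001], [1.0, -0.023, -0.0], [-0.0, 0.001, -1.0]]
force: [1.1, 1.1, -0.1]
opening: 1.0
t 14.1 p [0.4439 0.0672 0.1938] yaw -1.3 z [ 0.001 -0.    -1.   ] F [ 1.1  1.1 -0.1] op 1.0 j [ -6.  17. 106.  -0.  57.  -4.]
```

View pics/t8c.png

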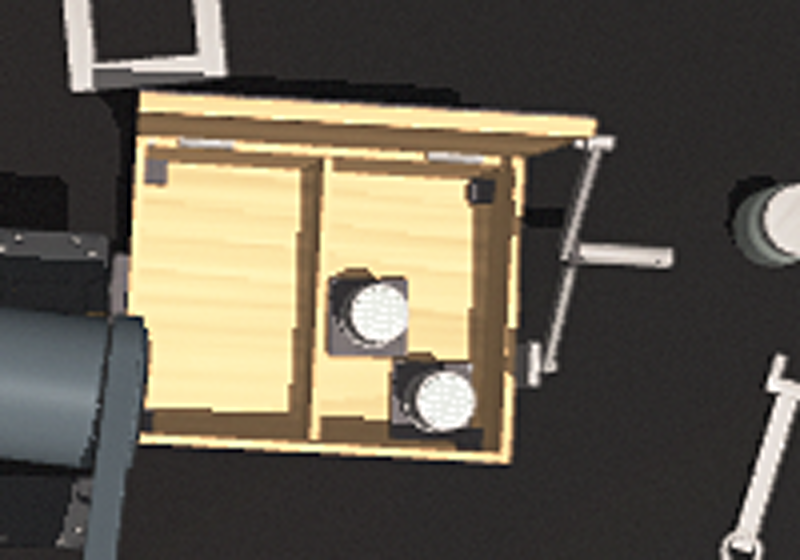

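View pics/t8d.png

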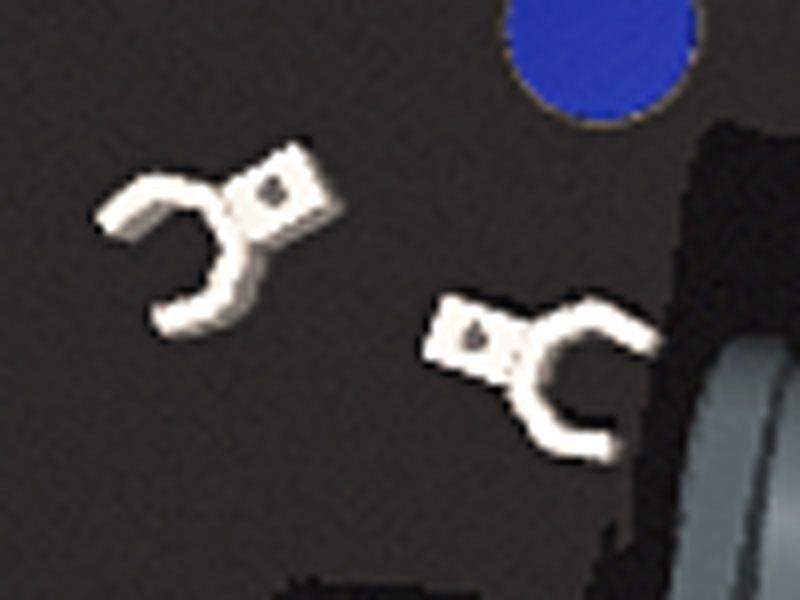

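View pics/s8c.png

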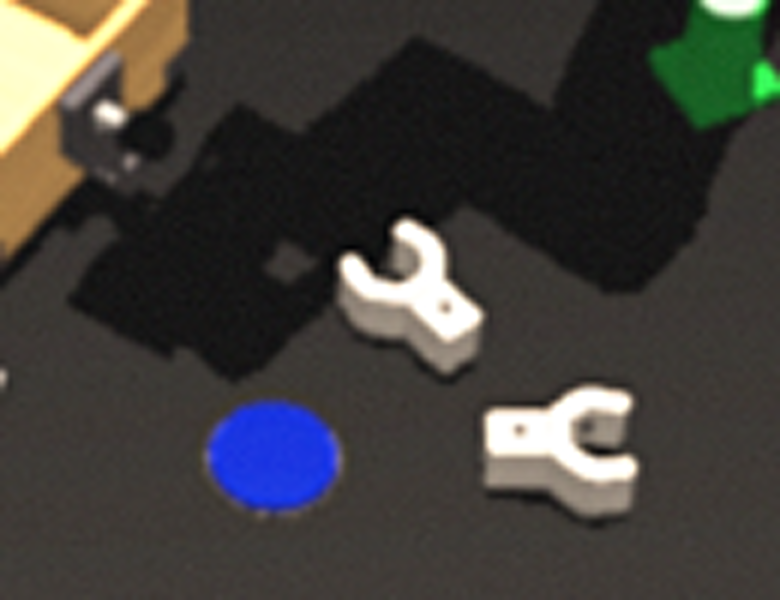

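```bash
python3 - <<'E'
from h import *
f=lambda p,s,o:(np.array(p)+.5)/s-.5+np.array(o)
for nm,B in (('c1 end,hole,tips',[(310,177),(275,193),(137,276)]),('c2',[(433,326),(474,337),(632,397)])):
    b=ray('top',f(B,8,(130,170)),.036); d=b[2]-b[0]; L=np.linalg.norm(d); u=d/L
    print(nm,b.round(4),'L',L.round(4),np.degrees(np.arctan2(d[1],d[0])).round(1),'stem c from end',(b[0]+u*.017).round(4), 'origin',(b[0]+u*.045).round(4))
for nm,B in (('c1',[(445,305),]),('c2',[(519,430)])):
    b=ray('scene',f(B,6,(260,230)),.036);print(nm,b.round(4))
b=ray('scene',f([(150,133)],6,(260,230)),.065);print('knob',b)
E
```

```text
c1 end,hole,tips [[0.5734 0.3332 0.036 ]
 [0.567  0.346  0.036 ]
 [0.5343 0.3961 0.036 ]] L 0.0741 121.9 stem c from end [0.5644 0.3476 0.036 ] origin [0.5496 0.3714 0.036 ]
c2 [[0.5188 0.2852 0.036 ]
 [0.5152 0.2698 0.036 ]
 [0.4944 0.2101 0.036 ]] L 0.079 -108.0 stem c from end [0.5136 0.269  0.036 ] origin [0.505  0.2424 0.036 ]
c1 [[0.5143 0.2676 0.036 ]]
c2 [[0.5683 0.345  0.036 ]]
knob [[0.51894781 0.06794223 0.065     ]]
```

```bash
python3 -m handwheel '[{"hand":1,"dx":1,"dy":3.4,"dz":0,"wx":0,"wy":0,"wz":-0.05},{"hand":1,"dx":1.2,"dy":3.4,"dz":0,"wx":0,"wy":0,"wz":-0.05},{"hand":1,"dx":1.2,"dy":3.4,"dz":0,"wx":0,"wy":0,"wz":-0.05},{"hand":1,"dx":1.2,"dy":3.4,"dz":0,"wx":0,"wy":0,"wz":-0.05},{"hand":1,"dx":1.2,"dy":3.4,"dz":0,"wx":0,"wy":0,"wz":-0.05},{"hand":1,"dx":1.2,"dy":3.2,"dz":0,"wx":0,"wy":0,"wz":-0.04},{"hand":1,"dx":0,"dy":0,"dz":-3,"wx":0,"wy":0,"wz":0},{"hand":1,"dx":0,"dy":0,"dz":-3,"wx":0,"wy":0,"wz":0},{"hand":1,"dx":0,"dy":0,"dz":0,"wx":0,"wy":0,"wz":0},{"hand":1,"dx":0,"dy":0,"dz":0,"wx":0,"wy":0,"wz":0}]'
python3 st.py 9
python3 -c "
from h import *
crop('scene','s9',260,200,140,105,5.7,'s9c')"
```

```text
time_s: 15.2
position: [0.5143, 0.267, 0.1333]
tcp_rot: [[0.309, 0.951, -0.001], [0.951, -0.309, -0.0], [-0.001, -0.001, -1.0]]
force: [0.3, 0.1, 0.6]
opening: 1.002
t 15.2 p [0.5143 0.267  0.1333] yaw -18.0 z [-0.001 -0.    -1.   ] F [0.3 0.1 0.6] op 1.002 j [16. 31. 92. -0. 57. 34.]
```

View pics/s9c.png

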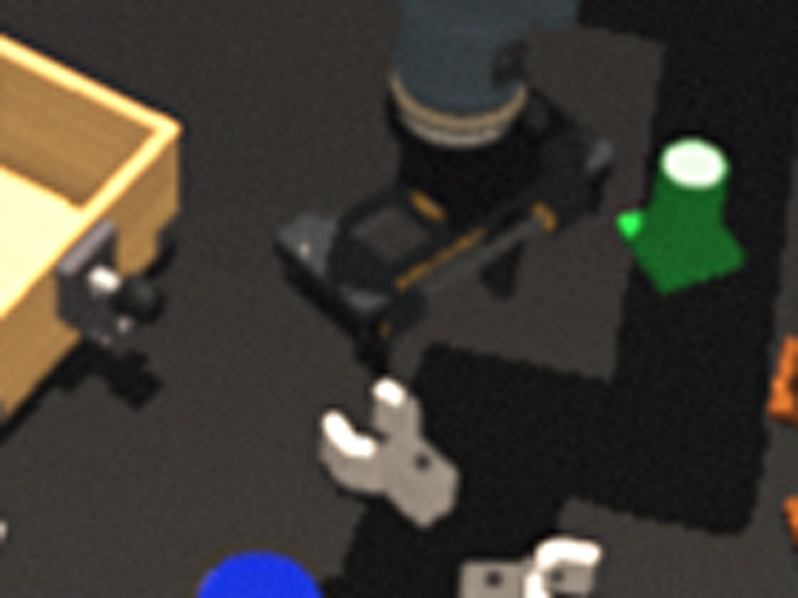

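```bash
python3 -m handwheel '[{"hand":1,"dx":0,"dy":0.1,"dz":-3.5,"wx":0,"wy":0,"wz":0},{"hand":1,"dx":0,"dy":0,"dz":-3.5,"wx":0,"wy":0,"wz":0},{"hand":1,"dx":0,"dy":0,"dz":-3,"wx":0,"wy":0,"wz":0},{"hand":1,"dx":0,"dy":0,"dz":-1.7,"wx":0,"wy":0,"wz":0},{"hand":1,"dx":0,"dy":0,"dz":-0.5,"wx":0,"wy":0,"wz":0},{"hand":1,"dx":0,"dy":0,"dz":0,"wx":0,"wy":0,"wz":0},{"hand":-1,"dx":0,"dy":0,"dz":0,"wx":0,"wy":0,"wz":0},{"hand":-1,"dx":0,"dy":0,"dz":0,"wx":0,"wy":0,"wz":0},{"hand":-1,"dx":0,"dy":0,"dz":0,"wx":0,"wy":0,"wz":0},{"hand":-1,"dx":0,"dy":0,"dz":0,"wx":0,"wy":0,"wz":0}]'
python3 -m handwheel '[{"hand":-1,"dx":0,"dy":0,"dz":0,"wx":0,"wy":0,"wz":0},{"hand":-1,"dx":0,"dy":0,"dz":0,"wx":0,"wy":0,"wz":0},{"hand":-1,"dx":0,"dy":0,"dz":0,"wx":0,"wy":0,"wz":0},{"hand":-1,"dx":0,"dy":0,"dz":0,"wx":0,"wy":0,"wz":0},{"hand":-1,"dx":0,"dy":0,"dz":0,"wx":0,"wy":0,"wz":0},{"hand":-1,"dx":0,"dy":0,"dz":0,"wx":0,"wy":0,"wz":0},{"hand":-1,"dx":0,"dy":0,"dz":0,"wx":0,"wy":0,"wz":0},{"hand":-1,"dx":0,"dy":0,"dz":0,"wx":0,"wy":0,"wz":0}]'
python3 st.py
```

```text
time_s: 16.3
position: [0.5145, 0.2689, 0.0119]
tcp_rot: [[0.308, 0.951, 0.001], [0.951, -0.308, 0.0], [0.001, 0.001, -1.0]]
force: [-0.0, -0.3, 0.0]
opening: 0.717
time_s: 17.1
position: [0.5141, 0.2688, 0.0111]
tcp_rot: [[0.308, 0.951, -0.0], [0.951, -0.308, -0.0], [-0.0, -0.0, -1.0]]
force: [-0.4, -0.0, -0.6]
opening: 0.03
t 17.1 p [0.5141 0.2688 0.0111] yaw -17.9 z [-0. -0. -1.] F [-0.4 -0.  -0.6] op 0.03 j [17. 42. 96. -0. 42. 35.]
```

```bash
python3 st.py 10
python3 -c "
from h import *
crop('scene','s10',260,200,140,105,5.7,'s10c')"
```

```text
t 17.1 p [0.5141 0.2688 0.0111] yaw -17.9 z [-0. -0. -1.] F [-0.4 -0.  -0.6] op 0.03 j [17. 42. 96. -0. 42. 35.]
```

View pics/s10c.png

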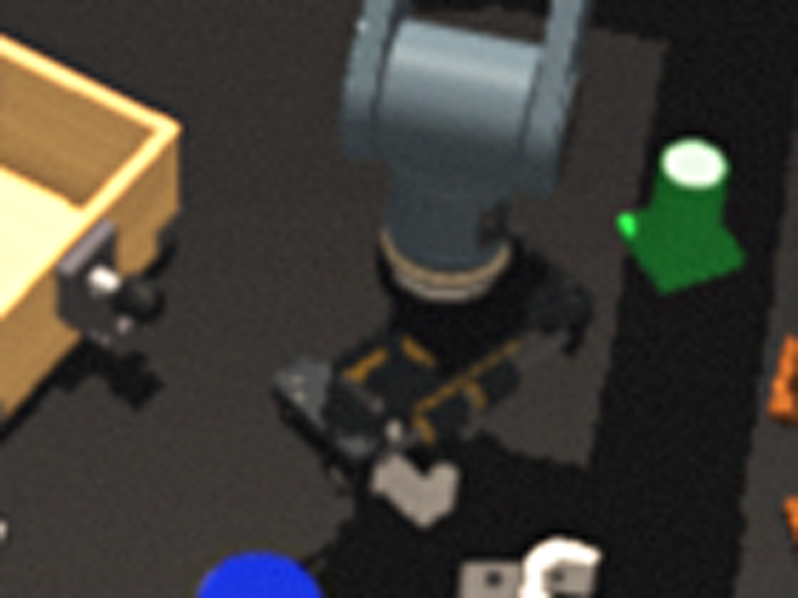

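View pics/t10.png

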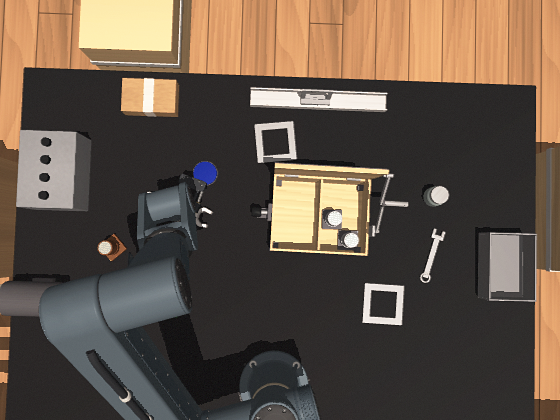

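```bash
python3 - <<'E'
from h import *
p=bot.read_state()['position']
for z in (0.011,.03,.06):
    q=proj('scene',[p[0],p[1],z])[0]; print(z,(q-[260,200])*5.7, proj('top',[p[0],p[1],z])[0])
crop('top','t10',180,190,60,45,12,'t10c')
crop('scene','s10',310,255,50,40,15,'s10d')
E
```

```text
0.011 [419.7005911  484.42278561] [190.49785181 212.56935528]
0.03 [421.67646465 465.07057942] [189.46639883 212.19573968]
0.06 [424.85416464 433.94738059] [187.78316912 211.58603581]
```

View pics/t10c.png

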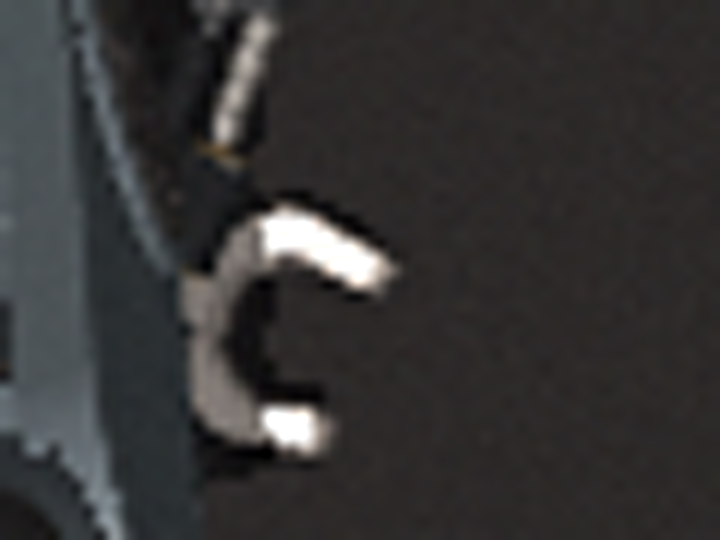

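View pics/s10d.png

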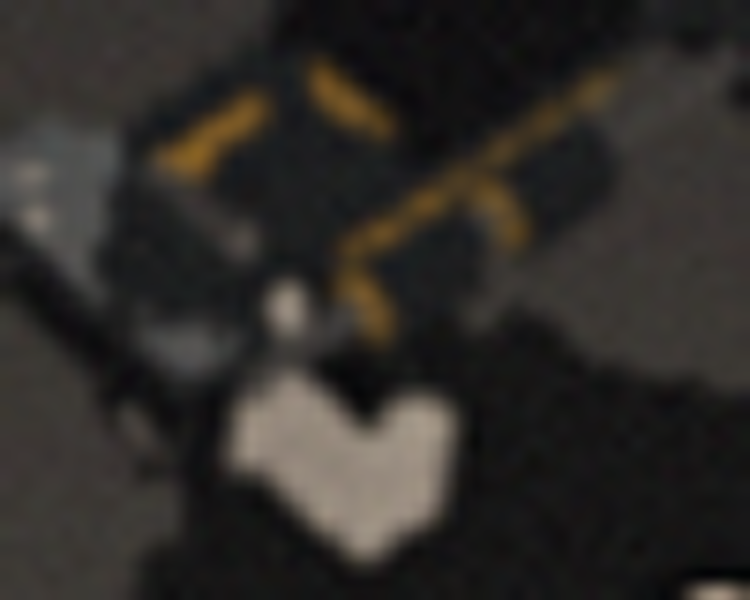

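```bash
python3 -m handwheel '[{"hand":-1,"dx":0,"dy":0,"dz":0,"wx":0,"wy":0,"wz":0},{"hand":-1,"dx":0,"dy":0,"dz":1.5,"wx":0,"wy":0,"wz":0},{"hand":-1,"dx":0,"dy":0,"dz":0,"wx":0,"wy":0,"wz":0}]'
python3 st.py 11
python3 -c "
from h import *
crop('scene','s11',310,240,60,45,13,'s11d')
crop('top','t11',180,190,60,45,12,'t11c')"
```

```text
time_s: 17.5
position: [0.5156, 0.2693, 0.0281]
tcp_rot: [[0.308, 0.951, 0.004], [0.951, -0.308, 0.001], [0.002, 0.003, -1.0]]
force: [1.0, -0.0, 0.4]
opening: 0.009
t 17.5 p [0.5156 0.2693 0.0281] yaw -17.9 z [ 0.004  0.001 -1.   ] F [ 1.  -0.   0.4] op 0.009 j [17. 40. 96.  0. 44. 35.]
```

View pics/s11d.png

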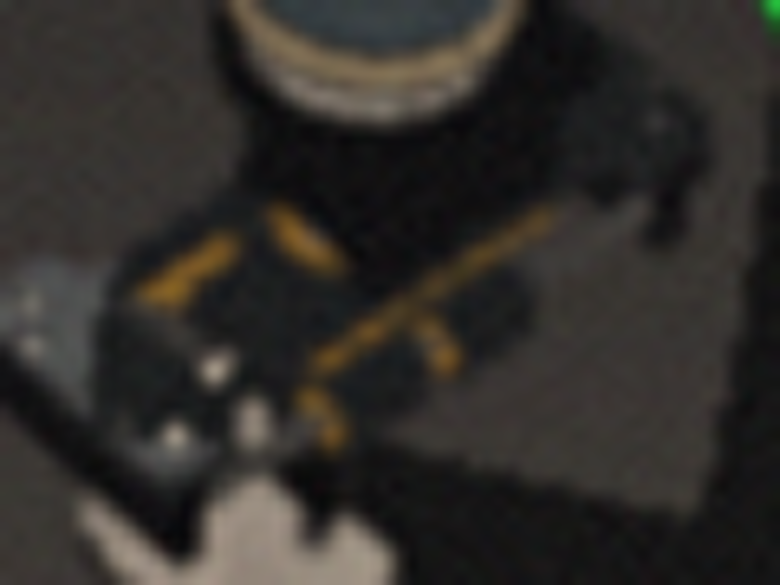

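View pics/t11c.png

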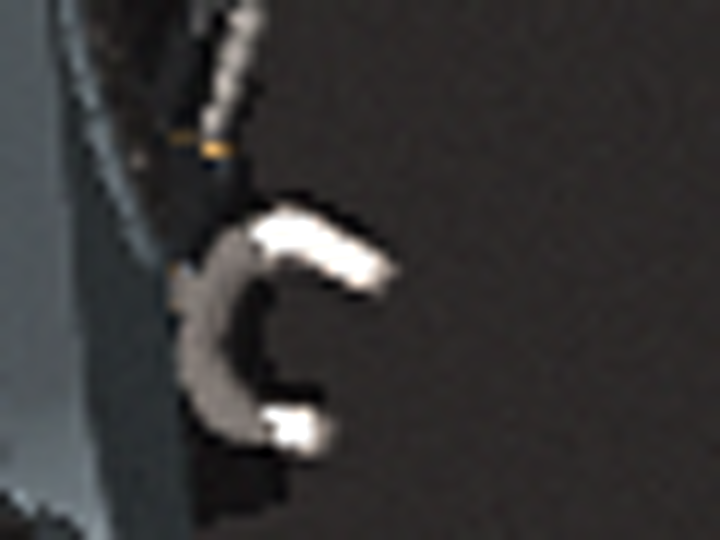

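```bash
python3 - <<'E'
from h import *
s=bot.read_state();p=s['position']
print((proj('scene',p)[0]-[310,240])*13,(proj('top',p)[0]-[180,190])*12, (proj('scene',p+[0,0,.05])[0]-[310,240])*13)
E
python3 -m handwheel '[{"hand":-1,"dx":0,"dy":0,"dz":3,"wx":0,"wy":0,"wz":0},{"hand":-1,"dx":0,"dy":0,"dz":3,"wx":0,"wy":0,"wz":0},{"hand":-1,"dx":0,"dy":0,"dz":0,"wx":0,"wy":0,"wz":0}]'
python3 st.py 12
python3 -c "
from h import *
p=bot.read_state()['position'];print((proj('scene',p)[0]-[290,220])*9)
crop('scene','s12',290,220,80,60,9,'s12d')"
```

```text
[310.3410166  549.59296721] [114.82339399 264.15508797] [322.47581508 430.65428971]
time_s: 17.9
position: [0.5171, 0.2698, 0.0899]
tcp_rot: [[0.308, 0.951, 0.008], [0.951, -0.308, 0.002], [0.005, 0.007, -1.0]]
force: [0.8, 0.1, 0.7]
opening: 0.007
t 17.9 p [0.5171 0.2698 0.0899] yaw -17.9 z [ 0.008  0.002 -1.   ] F [0.8 0.1 0.7] op 0.007 j [17. 35. 94.  0. 51. 35.]
[405.20536547 461.06930841]
```

View pics/s12d.png

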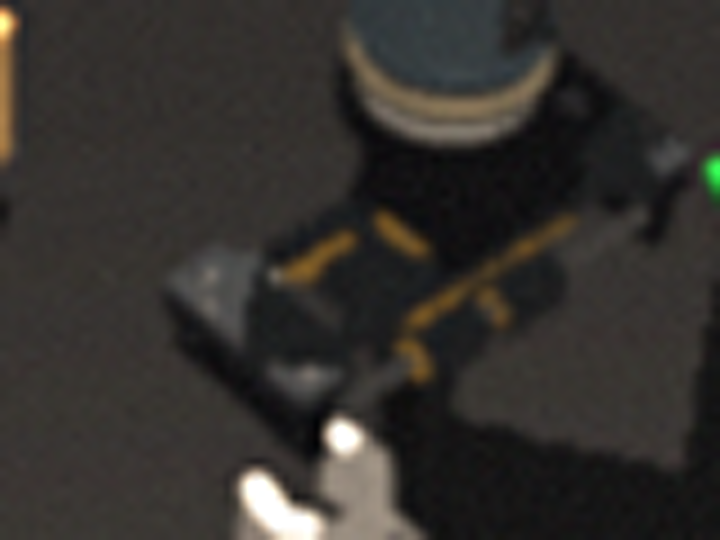

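```bash
python3 - <<'E'
from h import *
f=lambda p,s,o:(np.array(p)+.5)/s-.5+np.array(o)
print(ray('top',f([(378,315),(443,401)],4,(240,140)),.086).round(4))
p,d=cap('top','t13'); W=cloud('top',d)
p2,d2=cap('scene'); S=cloud('scene',d2)
for (u,v) in [(334,281),(335,285),(331,277),(337,282)]: print('sc',u,v,S[v,u].round(3),p2[v,u])
E
```

```text
[[ 0.5055 -0.1606  0.086 ]
 [ 0.4443 -0.2095  0.086 ]]
sc 334 281 [0.52  0.271 0.041] [69 63 60]
sc 335 285 [0.529 0.281 0.035] [155 144 130]
sc 331 277 [0.508 0.253 0.038] [154 141 129]
sc 337 282 [0.518 0.282 0.042] [161 149 135]
```

View pics/t13.png

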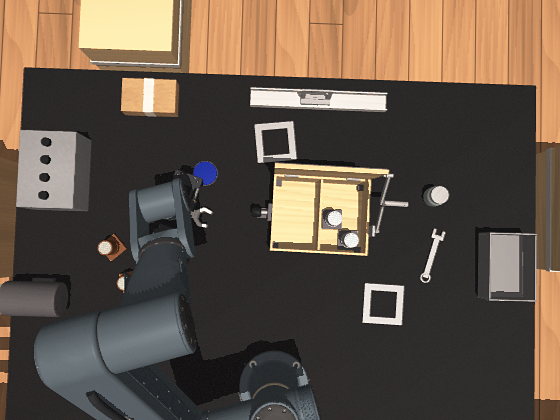

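```bash
python3 -m handwheel '[{"hand":-1,"dx":0,"dy":0,"dz":-3,"wx":0,"wy":0,"wz":0},{"hand":-1,"dx":0,"dy":0,"dz":-1.5,"wx":0,"wy":0,"wz":0},{"hand":-1,"dx":0,"dy":0,"dz":0,"wx":0,"wy":0,"wz":0}]'
python3 -m handwheel '[{"hand":-1,"dx":0,"dy":0,"dz":-0.4,"wx":0,"wy":0,"wz":0},{"hand":-1,"dx":0,"dy":0,"dz":-0.4,"wx":0,"wy":0,"wz":0},{"hand":-1,"dx":0,"dy":0,"dz":0,"wx":0,"wy":0,"wz":0}]'
python3 -m handwheel '[{"hand":-1,"dx":0,"dy":0,"dz":-0.3,"wx":0,"wy":0,"wz":0},{"hand":-1,"dx":0,"dy":0,"dz":-0.3,"wx":0,"wy":0,"wz":0},{"hand":-1,"dx":0,"dy":0,"dz":0,"wx":0,"wy":0,"wz":0}]'
python3 st.py 14
python3 -c "
from h import *
p=bot.read_state()['position'];print((proj('scene',p)[0]-[310,250])*13)
crop('scene','s14',310,250,60,45,13,'s14d')"
```

```text
time_s: 18.4
position: [0.511, 0.2678, 0.0377]
tcp_rot: [[0.308, 0.951, -0.008], [0.951, -0.308, -0.002], [-0.005, -0.007, -1.0]]
force: [-0.2, -0.3, 0.5]
opening: 0.002
time_s: 18.7
position: [0.5141, 0.2688, 0.0331]
tcp_rot: [[0.308, 0.951, -0.0], [0.951, -0.308, -0.0], [-0.0, -0.0, -1.0]]
force: [-0.1, 0.4, -0.2]
opening: 0.008
time_s: 19.0
position: [0.5139, 0.2687, 0.027]
tcp_rot: [[0.308, 0.951, -0.0], [0.951, -0.308, -0.0], [-0.0, -0.0, -1.0]]
force: [-0.5, -0.1, -0.6]
opening: 0.002
t 19.0 p [0.5139 0.2687 0.027 ] yaw -17.9 z [-0. -0. -1.] F [-0.5 -0.1 -0.6] op 0.002 j [17. 40. 96.  0. 44. 35.]
[310.91173441 417.29518756]
```

View pics/s14d.png

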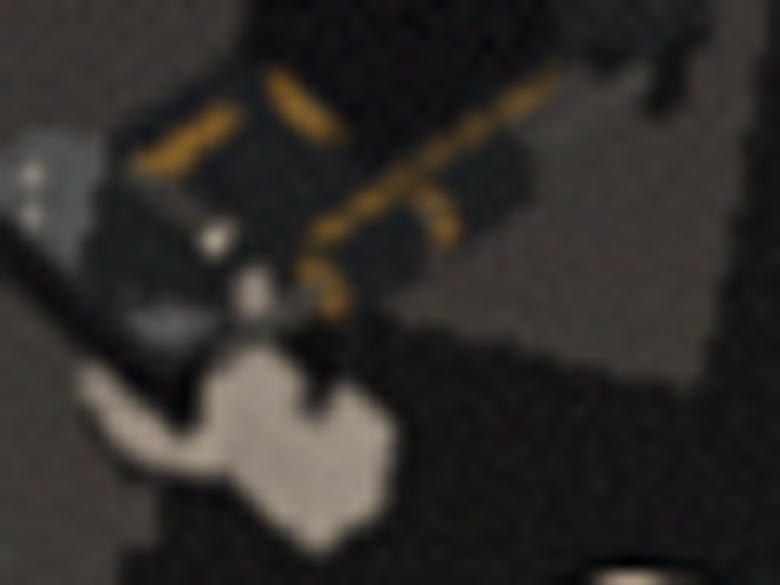

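```bash
python3 -m handwheel '[{"hand":1,"dx":0,"dy":0,"dz":2,"wx":0,"wy":0,"wz":0},{"hand":1,"dx":0,"dy":0,"dz":1,"wx":0,"wy":0,"wz":0},{"hand":1,"dx":0,"dy":0,"dz":0,"wx":0,"wy":0,"wz":0},{"hand":1,"dx":0,"dy":0,"dz":0,"wx":0,"wy":0,"wz":0},{"hand":1,"dx":0,"dy":0,"dz":0,"wx":0,"wy":0,"wz":0},{"hand":1,"dx":0,"dy":0,"dz":0,"wx":0,"wy":0,"wz":0},{"hand":1,"dx":0,"dy":0,"dz":0,"wx":0,"wy":0,"wz":0},{"hand":1,"dx":0,"dy":0,"dz":0,"wx":0,"wy":0,"wz":0},{"hand":1,"dx":0,"dy":0,"dz":0,"wx":0,"wy":0,"wz":0},{"hand":1,"dx":0,"dy":0,"dz":0,"wx":0,"wy":0,"wz":0}]'
python3 -m handwheel '[{"hand":1,"dx":0,"dy":0,"dz":0,"wx":0,"wy":0,"wz":0},{"hand":1,"dx":0,"dy":0,"dz":0,"wx":0,"wy":0,"wz":0},{"hand":1,"dx":0,"dy":0,"dz":-3,"wx":0,"wy":0,"wz":0},{"hand":1,"dx":0,"dy":0,"dz":-1.5,"wx":0,"wy":0,"wz":0},{"hand":1,"dx":0,"dy":0,"dz":-0.6,"wx":0,"wy":0,"wz":0},{"hand":1,"dx":0,"dy":0,"dz":-0.3,"wx":0,"wy":0,"wz":0},{"hand":1,"dx":0,"dy":0,"dz":0,"wx":0,"wy":0,"wz":0}]'
python3 st.py 15
python3 -c "
from h import *
crop('scene','s15',310,240,60,45,13,'s15d')"
```

```text
time_s: 20.1
position: [0.5141, 0.2688, 0.057]
tcp_rot: [[0.308, 0.951, -0.0], [0.951, -0.308, -0.0], [-0.0, -0.0, -1.0]]
force: [0.6, 0.7, -0.4]
opening: 0.832
time_s: 20.8
position: [0.5142, 0.2688, 0.003]
tcp_rot: [[0.308, 0.951, -0.0], [0.951, -0.308, -0.0], [-0.0, -0.0, -1.0]]
force: [1.0, 0.2, 0.2]
opening: 1.005
t 20.8 p [0.5142 0.2688 0.003 ] yaw -17.9 z [-0. -0. -1.] F [1.  0.2 0.2] op 1.005 j [17. 43. 96.  0. 41. 34.]
```

View pics/s15d.png

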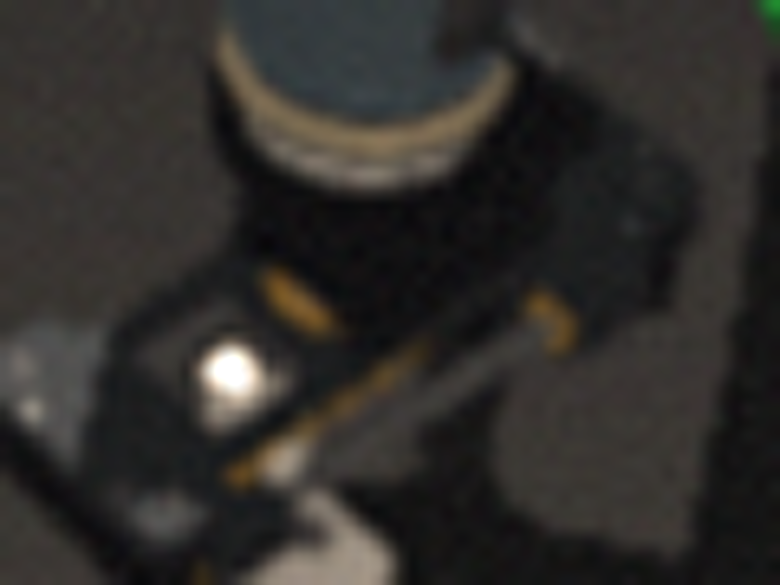

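```bash
python3 -m handwheel '[{"hand":-1,"dx":0,"dy":0,"dz":0,"wx":0,"wy":0,"wz":0},{"hand":-1,"dx":0,"dy":0,"dz":0,"wx":0,"wy":0,"wz":0},{"hand":-1,"dx":0,"dy":0,"dz":0,"wx":0,"wy":0,"wz":0},{"hand":-1,"dx":0,"dy":0,"dz":0,"wx":0,"wy":0,"wz":0},{"hand":-1,"dx":0,"dy":0,"dz":0,"wx":0,"wy":0,"wz":0},{"hand":-1,"dx":0,"dy":0,"dz":0,"wx":0,"wy":0,"wz":0},{"hand":-1,"dx":0,"dy":0,"dz":0,"wx":0,"wy":0,"wz":0},{"hand":-1,"dx":0,"dy":0,"dz":0,"wx":0,"wy":0,"wz":0},{"hand":-1,"dx":0,"dy":0,"dz":0,"wx":0,"wy":0,"wz":0}]'
python3 st.py 16
python3 -m handwheel '[{"hand":-1,"dx":0,"dy":0,"dz":0,"wx":0,"wy":0,"wz":0},{"hand":-1,"dx":0,"dy":0,"dz":0,"wx":0,"wy":0,"wz":0},{"hand":-1,"dx":0,"dy":0,"dz":0,"wx":0,"wy":0,"wz":0}]'
python3 st.py 17
python3 -c "
from h import *
crop('scene','s17',310,240,60,45,13,'s17d')"
```

```text
time_s: 21.8
position: [0.5141, 0.2688, 0.0031]
tcp_rot: [[0.308, 0.951, 0.0], [0.951, -0.308, -0.0], [0.0, 0.0, -1.0]]
force: [0.5, 0.3, -0.5]
opening: 0.284
t 21.8 p [0.5141 0.2688 0.0031] yaw -17.9 z [ 0. -0. -1.] F [ 0.5  0.3 -0.5] op 0.284 j [17. 43. 96. -0. 41. 35.]
time_s: 22.2
position: [0.5142, 0.2688, 0.0031]
tcp_rot: [[0.308, 0.951, 0.0], [0.951, -0.308, 0.0], [0.0, 0.0, -1.0]]
force: [0.4, -0.4, -1.6]
opening: 0.293
t 22.2 p [0.5142 0.2688 0.0031] yaw -17.9 z [ 0.  0. -1.] F [ 0.4 -0.4 -1.6] op 0.293 j [17. 43. 96. -0. 41. 35.]
```

View pics/s17d.png

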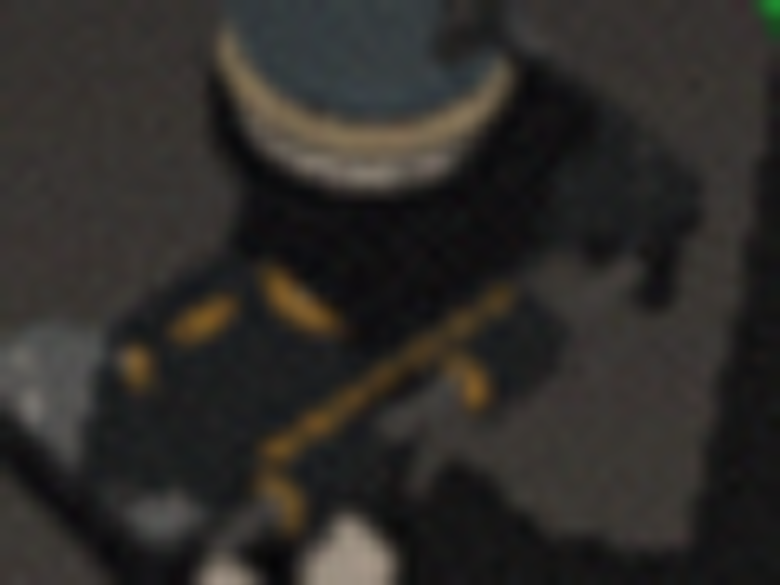

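```bash
python3 -m handwheel '[{"hand":-1,"dx":0,"dy":0,"dz":0.5,"wx":0,"wy":0,"wz":0},{"hand":-1,"dx":0,"dy":0,"dz":2,"wx":0,"wy":0,"wz":0},{"hand":-1,"dx":0,"dy":0,"dz":3,"wx":0,"wy":0,"wz":0},{"hand":-1,"dx":0,"dy":0,"dz":3,"wx":0,"wy":0,"wz":0},{"hand":-1,"dx":0,"dy":0,"dz":3,"wx":0,"wy":0,"wz":0},{"hand":-1,"dx":0,"dy":0,"dz":3,"wx":0,"wy":0,"wz":0},{"hand":-1,"dx":0,"dy":0,"dz":2,"wx":0,"wy":0,"wz":0},{"hand":-1,"dx":0,"dy":0,"dz":0,"wx":0,"wy":0,"wz":0}]'
python3 st.py 18
python3 -c "
from h import *
crop('scene','s18',260,190,140,110,5.7,'s18d')"
```

```text
time_s: 23.1
position: [0.5159, 0.2695, 0.1713]
tcp_rot: [[0.308, 0.951, 0.006], [0.951, -0.308, 0.002], [0.004, 0.005, -1.0]]
force: [1.6, 0.2, -2.8]
opening: 0.293
t 23.1 p [0.5159 0.2695 0.1713] yaw -17.9 z [ 0.006  0.002 -1.   ] F [ 1.6  0.2 -2.8] op 0.293 j [17. 28. 90.  0. 61. 35.]
```

View pics/s18d.png

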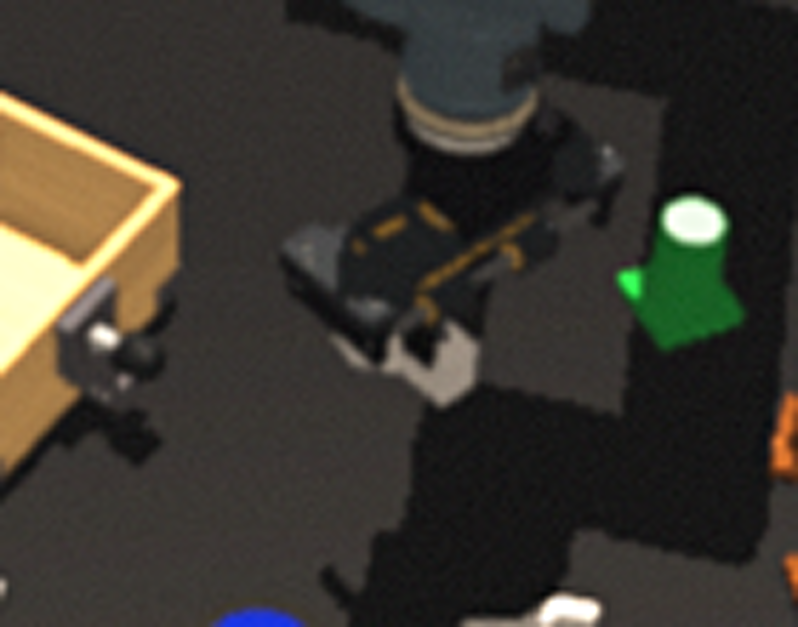

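```bash
python3 -m handwheel '[{"hand":-1,"dx":0,"dy":-3.2,"dz":0,"wx":0,"wy":0,"wz":0.032},{"hand":-1,"dx":0,"dy":-3.2,"dz":0,"wx":0,"wy":0,"wz":0.032},{"hand":-1,"dx":0,"dy":-3.2,"dz":0,"wx":0,"wy":0,"wz":0.032},{"hand":-1,"dx":0,"dy":-3.2,"dz":0,"wx":0,"wy":0,"wz":0.032},{"hand":-1,"dx":0,"dy":-3.2,"dz":0,"wx":0,"wy":0,"wz":0.032},{"hand":-1,"dx":0,"dy":-3.2,"dz":0,"wx":0,"wy":0,"wz":0.032},{"hand":-1,"dx":0,"dy":-3.2,"dz":0,"wx":0,"wy":0,"wz":0.032},{"hand":-1,"dx":0,"dy":-3.2,"dz":0,"wx":0,"wy":0,"wz":0.032},{"hand":-1,"dx":-0.2,"dy":-3.5,"dz":0,"wx":0,"wy":0,"wz":0.032},{"hand":-1,"dx":0,"dy":0,"dz":0,"wx":0,"wy":0,"wz":0}]'
python3 -m handwheel '[{"hand":-1,"dx":0,"dy":0,"dz":0,"wx":0,"wy":0,"wz":0}]'
python3 st.py 19
python3 -c "
from h import *
crop('top','t19',240,140,200,140,4,'t19c')"
```

```text
time_s: 24.2
position: [0.511, -0.0258, 0.1663]
tcp_rot: [[0.029, 1.0, -0.003], [1.0, -0.029, -0.001], [-0.001, -0.003, -1.0]]
force: [-0.4, 0.3, -1.8]
opening: 0.288
time_s: 24.3
position: [0.5107, -0.0224, 0.1665]
tcp_rot: [[0.028, 1.0, -0.004], [1.0, -0.028, 0.002], [0.001, -0.004, -1.0]]
force: [-1.1, 1.2, -2.3]
opening: 0.291
t 24.3 p [ 0.5107 -0.0224  0.1665] yaw -1.6 z [-0.004  0.002 -1.   ] F [-1.1  1.2 -2.3] op 0.291 j [-15.  24. 100.   0.  57. -14.]
```

View pics/t19c.png

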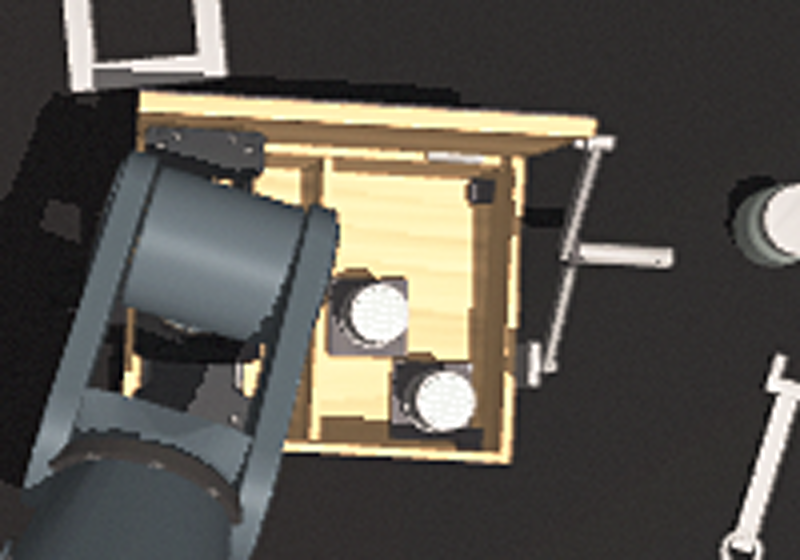

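```bash
python3 -m handwheel '[{"hand":-1,"dx":-0.3,"dy":0,"dz":-3,"wx":0,"wy":0,"wz":0},{"hand":-1,"dx":0,"dy":0,"dz":-3,"wx":0,"wy":0,"wz":0},{"hand":-1,"dx":0,"dy":0,"dz":-3,"wx":0,"wy":0,"wz":0},{"hand":-1,"dx":0,"dy":0,"dz":-2,"wx":0,"wy":0,"wz":0},{"hand":-1,"dx":0,"dy":0,"dz":-1.4,"wx":0,"wy":0,"wz":0},{"hand":-1,"dx":0,"dy":0,"dz":-0.4,"wx":0,"wy":0,"wz":0},{"hand":-1,"dx":0,"dy":0,"dz":0,"wx":0,"wy":0,"wz":0}]'
python3 st.py
```

```text
time_s: 25.1
position: [0.5086, -0.0211, 0.0395]
tcp_rot: [[0.024, 1.0, -0.002], [1.0, -0.024, 0.001], [0.0, -0.002, -1.0]]
force: [0.6, 0.0, -2.2]
opening: 0.291
t 25.1 p [ 0.5086 -0.0211  0.0395] yaw -1.3 z [-0.002  0.001 -1.   ] F [ 0.6  0.  -2.2] op 0.291 j [-15.  36. 106.   0.  39. -14.]
```

```bash
python3 -m handwheel '[{"hand":-1,"dx":0,"dy":0,"dz":-0.2,"wx":0,"wy":0,"wz":0},{"hand":0,"dx":0,"dy":0,"dz":0,"wx":0,"wy":0,"wz":0},{"hand":0,"dx":0,"dy":0,"dz":0,"wx":0,"wy":0,"wz":0},{"hand":0,"dx":0,"dy":0,"dz":0,"wx":0,"wy":0,"wz":0},{"hand":0,"dx":0,"dy":0,"dz":0,"wx":0,"wy":0,"wz":0},{"hand":0,"dx":0,"dy":0,"dz":3,"wx":0,"wy":0,"wz":0},{"hand":0,"dx":0,"dy":0,"dz":4,"wx":0,"wy":0,"wz":0},{"hand":0,"dx":0,"dy":0,"dz":4,"wx":0,"wy":0,"wz":0},{"hand":0.5,"dx":0,"dy":3,"dz":0,"wx":0,"wy":0,"wz":0},{"hand":1,"dx":0.5,"dy":4,"dz":0,"wx":0,"wy":0,"wz":0.05}]'
python3 -m handwheel '[{"hand":1,"dx":0.6,"dy":4,"dz":0,"wx":0,"wy":0,"wz":0.06},{"hand":1,"dx":0.6,"dy":4,"dz":0,"wx":0,"wy":0,"wz":0.06},{"hand":1,"dx":0.6,"dy":4,"dz":0,"wx":0,"wy":0,"wz":0.06},{"hand":1,"dx":0.6,"dy":4,"dz":0,"wx":0,"wy":0,"wz":0.06},{"hand":1,"dx":0.6,"dy":4,"dz":0,"wx":0,"wy":0,"wz":0.06},{"hand":1,"dx":0.6,"dy":3,"dz":0,"wx":0,"wy":0,"wz":0.06},{"hand":1,"dx":0.6,"dy":3,"dz":0,"wx":0,"wy":0,"wz":0.06},{"hand":1,"dx":0.6,"dy":2,"dz":0,"wx":0,"wy":0,"wz":0.06},{"hand":1,"dx":0,"dy":0,"dz":0,"wx":0,"wy":0,"wz":0}]'
python3 st.py 20
python3 -c "
from h import *
crop('top','t20',110,140,280,190,2.8,'t20c');crop('scene','s20',300,240,100,80,8,'s20c')"
```

```text
time_s: 26.1
position: [0.5152, 0.0469, 0.1501]
tcp_rot: [[-0.022, 1.0, 0.004], [1.0, 0.022, -0.001], [-0.001, 0.004, -1.0]]
force: [-0.0, -0.4, -0.6]
opening: 0.605
time_s: 27.0
position: [0.5625, 0.3304, 0.1481]
tcp_rot: [[-0.487, 0.874, 0.002], [0.874, 0.487, 0.001], [0.0, 0.002, -1.0]]
force: [-0.0, -0.9, -0.2]
opening: 1.001
t 27.0 p [0.5625 0.3304 0.1481] yaw 29.1 z [ 0.002  0.001 -1.   ] F [-0.  -0.9 -0.2] op 1.001 j [21. 35. 81.  0. 64. -9.]
```

View pics/t20c.png

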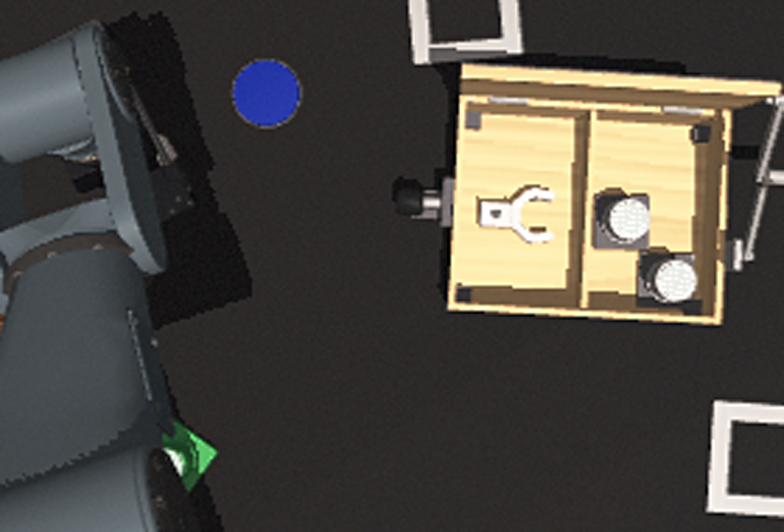

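View pics/s20c.png

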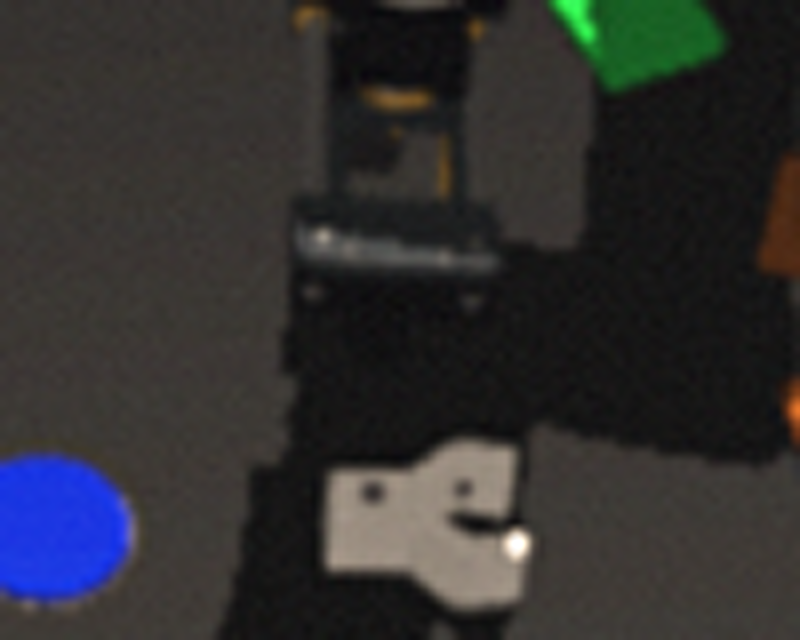

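```bash
python3 -m handwheel '[{"hand":1,"dx":0.3,"dy":1.6,"dz":0,"wx":0,"wy":0,"wz":0.05},{"hand":1,"dx":0,"dy":0,"dz":-3.5,"wx":0,"wy":0,"wz":0},{"hand":1,"dx":0,"dy":0,"dz":-3.5,"wx":0,"wy":0,"wz":0},{"hand":1,"dx":0,"dy":0,"dz":-3.5,"wx":0,"wy":0,"wz":0},{"hand":1,"dx":0,"dy":0,"dz":-2.5,"wx":0,"wy":0,"wz":0},{"hand":1,"dx":0,"dy":0,"dz":-1,"wx":0,"wy":0,"wz":0},{"hand":1,"dx":0,"dy":0,"dz":-0.4,"wx":0,"wy":0,"wz":0},{"hand":1,"dx":0,"dy":0,"dz":0,"wx":0,"wy":0,"wz":0}]'
python3 st.py 21
python3 -m handwheel '[{"hand":-1,"dx":0,"dy":0,"dz":0,"wx":0,"wy":0,"wz":0},{"hand":-1,"dx":0,"dy":0,"dz":0,"wx":0,"wy":0,"wz":0},{"hand":-1,"dx":0,"dy":0,"dz":0,"wx":0,"wy":0,"wz":0},{"hand":-1,"dx":0,"dy":0,"dz":0,"wx":0,"wy":0,"wz":0},{"hand":-1,"dx":0,"dy":0,"dz":0,"wx":0,"wy":0,"wz":0},{"hand":-1,"dx":0,"dy":0,"dz":0,"wx":0,"wy":0,"wz":0},{"hand":-1,"dx":0,"dy":0,"dz":0,"wx":0,"wy":0,"wz":0},{"hand":-1,"dx":0,"dy":0,"dz":0,"wx":0,"wy":0,"wz":0},{"hand":-1,"dx":0,"dy":0,"dz":0,"wx":0,"wy":0,"wz":0},{"hand":-1,"dx":0,"dy":0,"dz":0,"wx":0,"wy":0,"wz":0}]'
python3 -m handwheel '[{"hand":-1,"dx":0,"dy":0,"dz":0,"wx":0,"wy":0,"wz":0},{"hand":-1,"dx":0,"dy":0,"dz":0,"wx":0,"wy":0,"wz":0}]'
python3 st.py
```

```text
time_s: 27.9
position: [0.5657, 0.3439, 0.0046]
tcp_rot: [[-0.527, 0.85, 0.001], [0.85, 0.527, 0.0], [-0.0, 0.001, -1.0]]
force: [-0.2, 0.7, -0.2]
opening: 1.002
t 27.9 p [0.5657 0.3439 0.0046] yaw 31.8 z [ 0.001  0.    -1.   ] F [-0.2  0.7 -0.2] op 1.002 j [ 22.  47.  84.   0.  50. -10.]
time_s: 29.0
position: [0.5661, 0.3442, 0.0044]
tcp_rot: [[-0.527, 0.85, 0.002], [0.85, 0.527, 0.001], [-0.0, 0.002, -1.0]]
force: [2.2, 0.4, -0.8]
opening: 0.287
time_s: 29.2
position: [0.5658, 0.344, 0.0043]
tcp_rot: [[-0.527, 0.85, 0.001], [0.85, 0.527, 0.001], [-0.0, 0.001, -1.0]]
force: [2.2, 1.1, -0.1]
opening: 0.286
t 29.2 p [0.5658 0.344  0.0043] yaw 31.8 z [ 0.001  0.001 -1.   ] F [ 2.2  1.1 -0.1] op 0.286 j [ 22.  47.  84.  -0.  50. -10.]
```

```bash
python3 -m handwheel '[{"hand":-1,"dx":0,"dy":0,"dz":0.5,"wx":0,"wy":0,"wz":0},{"hand":-1,"dx":0,"dy":0,"dz":2,"wx":0,"wy":0,"wz":0},{"hand":-1,"dx":0,"dy":0,"dz":3.5,"wx":0,"wy":0,"wz":0},{"hand":-1,"dx":0,"dy":0,"dz":3.5,"wx":0,"wy":0,"wz":0},{"hand":-1,"dx":0,"dy":0,"dz":3.5,"wx":0,"wy":0,"wz":0},{"hand":-1,"dx":0,"dy":0,"dz":3,"wx":0,"wy":0,"wz":0},{"hand":-1,"dx":-1,"dy":-3.5,"dz":0,"wx":0,"wy":0,"wz":-0.048},{"hand":-1,"dx":-1,"dy":-3.5,"dz":0,"wx":0,"wy":0,"wz":-0.048},{"hand":-1,"dx":-1,"dy":-3.5,"dz":0,"wx":0,"wy":0,"wz":-0.048},{"hand":-1,"dx":-1,"dy":-3.5,"dz":0,"wx":0,"wy":0,"wz":-0.048}]'
python3 -m handwheel '[{"hand":-1,"dx":-1,"dy":-3.5,"dz":0,"wx":0,"wy":0,"wz":-0.048},{"hand":-1,"dx":-1,"dy":-3.5,"dz":0,"wx":0,"wy":0,"wz":-0.048},{"hand":-1,"dx":-1,"dy":-3.5,"dz":0,"wx":0,"wy":0,"wz":-0.048},{"hand":-1,"dx":-1,"dy":-3.5,"dz":0,"wx":0,"wy":0,"wz":-0.048},{"hand":-1,"dx":-1,"dy":-3.5,"dz":0,"wx":0,"wy":0,"wz":-0.048},{"hand":-1,"dx":-1,"dy":-3.5,"dz":0,"wx":0,"wy":0,"wz":-0.048},{"hand":-1,"dx":-1,"dy":-3.5,"dz":0,"wx":0,"wy":0,"wz":-0.048},{"hand":-1,"dx":-0.8,"dy":-4,"dz":0,"wx":0,"wy":0,"wz":-0.048},{"hand":-1,"dx":0,"dy":0,"dz":0,"wx":0,"wy":0,"wz":0},{"hand":-1,"dx":0,"dy":0,"dz":0,"wx":0,"wy":0,"wz":0}]'
python3 st.py 22
python3 -c "
from h import *
crop('top','t22',110,140,280,190,2.8,'t22c');crop('scene','s22',180,130,140,120,5,'s22c')"
```

```text
time_s: 30.2
position: [0.5221, 0.2022, 0.1633]
tcp_rot: [[-0.354, 0.935, -0.005], [0.935, 0.354, -0.001], [0.001, -0.005, -1.0]]
force: [1.2, -0.0, -2.9]
opening: 0.285
time_s: 31.2
position: [0.4455, -0.0813, 0.1637]
tcp_rot: [[0.023, 1.0, -0.003], [1.0, -0.023, 0.002], [0.002, -0.003, -1.0]]
force: [0.6, 0.1, -3.7]
opening: 0.29
t 31.2 p [ 0.4455 -0.0813  0.1637] yaw -1.3 z [-0.003  0.002 -1.   ] F [ 0.6  0.1 -3.7] op 0.29 j [-25.  20. 108.   0.  53. -23.]
```

View pics/t22c.png

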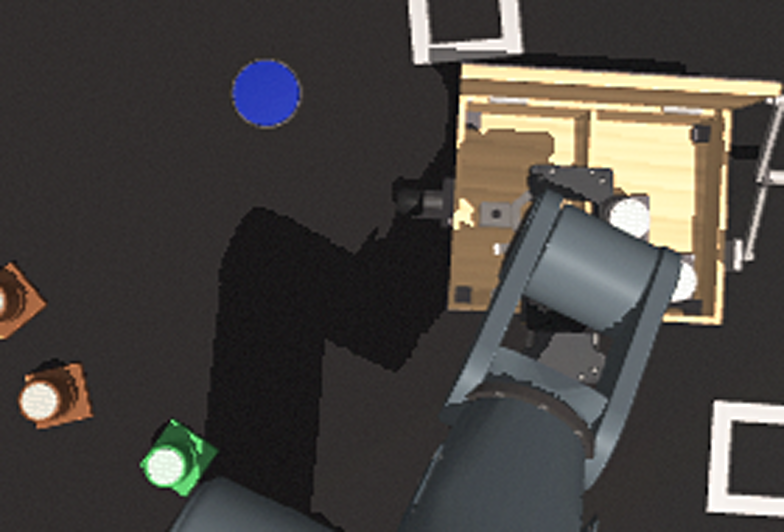

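View pics/s22c.png

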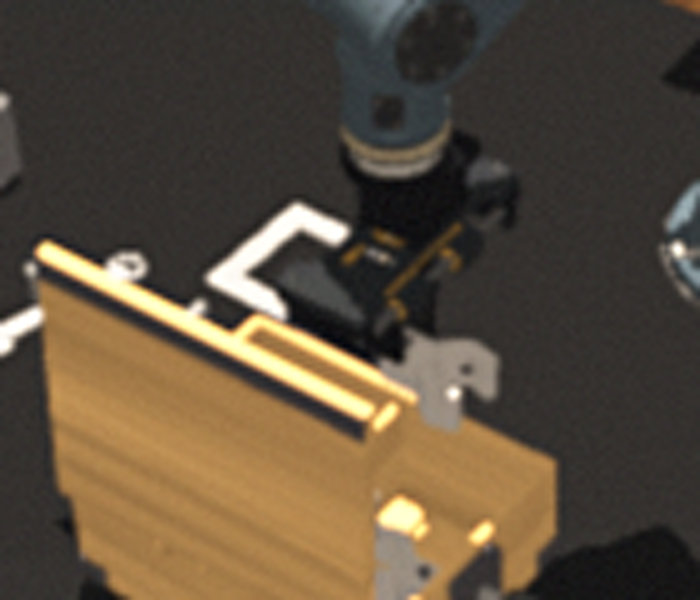

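```bash
python3 -m handwheel '[{"hand":-1,"dx":0,"dy":0,"dz":-3,"wx":0,"wy":0,"wz":0},{"hand":-1,"dx":0,"dy":0,"dz":-3,"wx":0,"wy":0,"wz":0},{"hand":-1,"dx":0,"dy":0,"dz":-3,"wx":0,"wy":0,"wz":0},{"hand":-1,"dx":0,"dy":0,"dz":-2,"wx":0,"wy":0,"wz":0},{"hand":-1,"dx":0,"dy":0,"dz":-1.4,"wx":0,"wy":0,"wz":0},{"hand":-1,"dx":0,"dy":0,"dz":-0.2,"wx":0,"wy":0,"wz":0},{"hand":-1,"dx":0,"dy":0,"dz":0,"wx":0,"wy":0,"wz":0}]'
python3 st.py
python3 -m handwheel '[{"hand":0,"dx":0,"dy":0,"dz":0,"wx":0,"wy":0,"wz":0},{"hand":0,"dx":0,"dy":0,"dz":0,"wx":0,"wy":0,"wz":0},{"hand":0,"dx":0,"dy":0,"dz":0,"wx":0,"wy":0,"wz":0},{"hand":0,"dx":0,"dy":0,"dz":0,"wx":0,"wy":0,"wz":0},{"hand":0,"dx":0,"dy":0,"dz":3,"wx":0,"wy":0,"wz":0},{"hand":0,"dx":0,"dy":0,"dz":4,"wx":0,"wy":0,"wz":0},{"hand":0,"dx":0,"dy":0,"dz":4,"wx":0,"wy":0,"wz":0},{"hand":1,"dx":0,"dy":4,"dz":1,"wx":0,"wy":0,"wz":0},{"hand":1,"dx":0,"dy":4,"dz":0,"wx":0,"wy":0,"wz":0},{"hand":1,"dx":0,"dy":4,"dz":0,"wx":0,"wy":0,"wz":0}]'
python3 -m handwheel '[{"hand":1,"dx":0,"dy":4,"dz":0,"wx":0,"wy":0,"wz":0},{"hand":1,"dx":0,"dy":4,"dz":0,"wx":0,"wy":0,"wz":0},{"hand":1,"dx":0,"dy":4,"dz":0,"wx":0,"wy":0,"wz":0},{"hand":1,"dx":0,"dy":0,"dz":0,"wx":0,"wy":0,"wz":0}]'
python3 st.py 23
python3 -c "
from h import *
crop('top','t23',240,140,200,140,4,'t23c');crop('scene','s23',230,210,100,80,8,'s23c')"
```

```text
time_s: 32.0
position: [0.447, -0.0801, 0.0379]
tcp_rot: [[0.019, 1.0, -0.001], [1.0, -0.019, 0.001], [0.001, -0.001, -1.0]]
force: [-0.1, 0.1, -4.0]
opening: 0.289
t 32.0 p [ 0.447  -0.0801  0.0379] yaw -1.1 z [-0.001  0.001 -1.   ] F [-0.1  0.1 -4. ] op 0.289 j [-24.  34. 114.   0.  33. -23.]
time_s: 33.0
position: [0.4475, 0.0396, 0.1593]
tcp_rot: [[0.023, 1.0, 0.003], [1.0, -0.023, -0.0], [-0.0, 0.003, -1.0]]
force: [-0.0, 0.7, -0.6]
opening: 0.692
time_s: 33.4
position: [0.4466, 0.1626, 0.1586]
tcp_rot: [[0.016, 1.0, 0.001], [1.0, -0.016, 0.001], [0.001, 0.001, -1.0]]
force: [-0.8, -0.8, -0.2]
opening: 0.98
t 33.4 p [0.4466 0.1626 0.1586] yaw -0.9 z [ 0.001  0.001 -1.   ] F [-0.8 -0.8 -0.2] op 0.98 j [  6.  22. 105.   0.  53.   7.]
```

View pics/t23c.png

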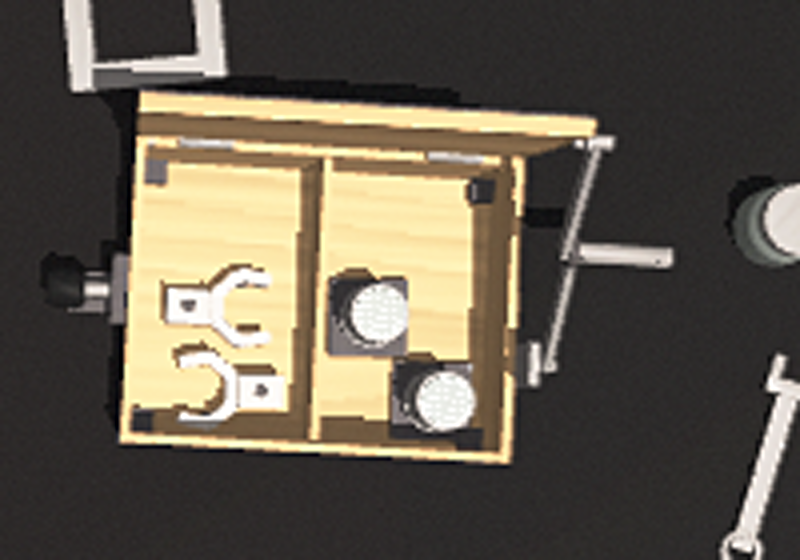

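View pics/s23c.png

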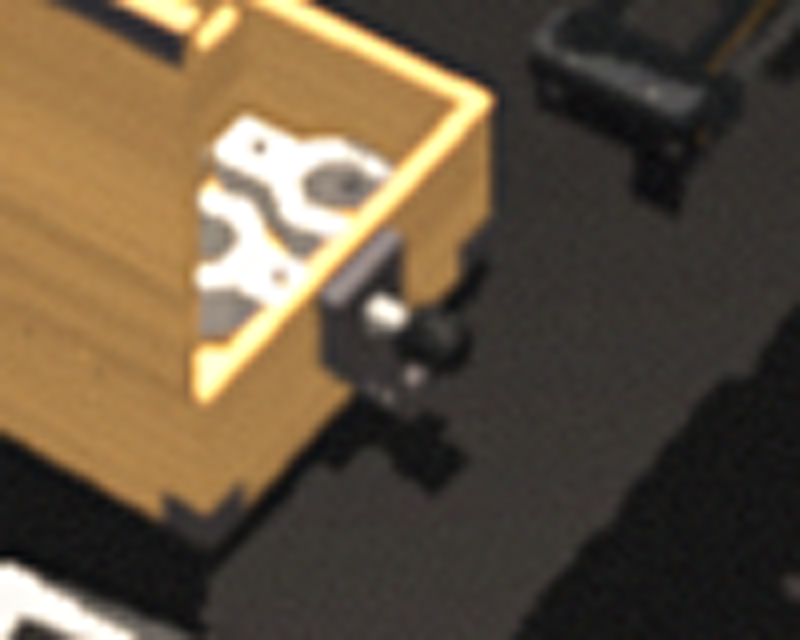

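```bash
python3 -m handwheel '[{"hand":1,"dx":2.5,"dy":-3.1,"dz":0,"wx":0,"wy":0,"wz":0},{"hand":1,"dx":2.5,"dy":-3.1,"dz":0,"wx":0,"wy":0,"wz":0},{"hand":1,"dx":2.4,"dy":-3.1,"dz":0,"wx":0,"wy":0,"wz":-0.01},{"hand":1,"dx":0,"dy":0,"dz":-3,"wx":0,"wy":0,"wz":0},{"hand":1,"dx":0,"dy":0,"dz":-3,"wx":0,"wy":0,"wz":0},{"hand":1,"dx":0,"dy":0,"dz":0,"wx":0,"wy":0,"wz":0},{"hand":1,"dx":0,"dy":0,"dz":0,"wx":0,"wy":0,"wz":0}]'
python3 st.py 24
python3 -c "
from h import *
crop('scene','s24',230,180,120,100,6.5,'s24c')"
```

```text
time_s: 34.2
position: [0.5206, 0.0645, 0.0981]
tcp_rot: [[0.033, 0.999, -0.002], [0.999, -0.033, -0.0], [-0.0, -0.002, -1.0]]
force: [0.9, -0.1, 0.4]
opening: 0.997
t 34.2 p [0.5206 0.0645 0.0981] yaw -1.9 z [-0.002 -0.    -1.   ] F [ 0.9 -0.1  0.4] op 0.997 j [ -5.  31. 102.  -0.  48.  -3.]
```

View pics/s24c.png

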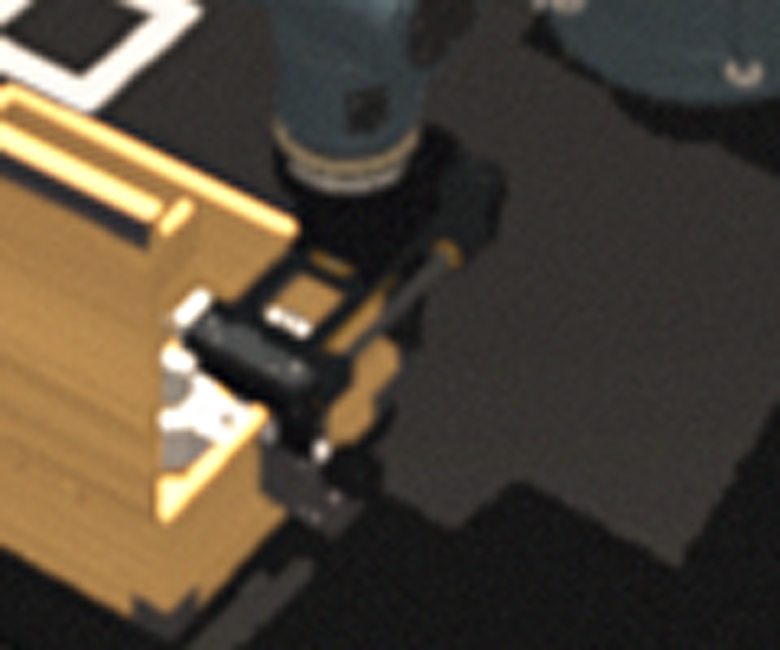

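```bash
python3 -m handwheel '[{"hand":1,"dx":0,"dy":0.5,"dz":0,"wx":0,"wy":0,"wz":0},{"hand":1,"dx":0,"dy":0,"dz":-2,"wx":0,"wy":0,"wz":0},{"hand":1,"dx":0,"dy":0,"dz":-2,"wx":0,"wy":0,"wz":0},{"hand":1,"dx":0,"dy":0,"dz":-1.2,"wx":0,"wy":0,"wz":0},{"hand":1,"dx":0,"dy":0,"dz":-1,"wx":0,"wy":0,"wz":0},{"hand":1,"dx":0,"dy":0,"dz":0,"wx":0,"wy":0,"wz":0}]'
python3 st.py
python3 -m handwheel '[{"hand":-1,"dx":0,"dy":0,"dz":0,"wx":0,"wy":0,"wz":0},{"hand":-1,"dx":0,"dy":0,"dz":0,"wx":0,"wy":0,"wz":0},{"hand":-1,"dx":0,"dy":0,"dz":0,"wx":0,"wy":0,"wz":0},{"hand":-1,"dx":0,"dy":0,"dz":0,"wx":0,"wy":0,"wz":0},{"hand":-1,"dx":0,"dy":0,"dz":0,"wx":0,"wy":0,"wz":0},{"hand":-1,"dx":0,"dy":0,"dz":0,"wx":0,"wy":0,"wz":0},{"hand":-1,"dx":0,"dy":0,"dz":0,"wx":0,"wy":0,"wz":0},{"hand":-1,"dx":0,"dy":0,"dz":0,"wx":0,"wy":0,"wz":0},{"hand":-1,"dx":0,"dy":0,"dz":0,"wx":0,"wy":0,"wz":0},{"hand":-1,"dx":0,"dy":0,"dz":0,"wx":0,"wy":0,"wz":0}]'
python3 st.py
```

```text
time_s: 34.9
position: [0.5205, 0.071, 0.0355]
tcp_rot: [[0.031, 1.0, -0.002], [1.0, -0.031, 0.0], [0.0, -0.002, -1.0]]
force: [0.1, 0.1, 0.8]
opening: 1.001
t 34.9 p [0.5205 0.071  0.0355] yaw -1.8 z [-0.002  0.    -1.   ] F [0.1 0.1 0.8] op 1.001 j [ -4.  37. 104.   0.  40.  -3.]
time_s: 35.9
position: [0.5202, 0.0708, 0.036]
tcp_rot: [[0.031, 1.0, -0.002], [1.0, -0.031, 0.0], [-0.0, -0.002, -1.0]]
force: [-2.3, 0.2, 1.2]
opening: 0.327
t 35.9 p [0.5202 0.0708 0.036 ] yaw -1.8 z [-0.002  0.    -1.   ] F [-2.3  0.2  1.2] op 0.327 j [ -4.  37. 104.  -0.  40.  -3.]
```

```bash
python3 -m handwheel '[{"hand":-1,"dx":0,"dy":0,"dz":0,"wx":0,"wy":0,"wz":0},{"hand":-1,"dx":0,"dy":0.5,"dz":0,"wx":0,"wy":0,"wz":0},{"hand":-1,"dx":0,"dy":0.5,"dz":0,"wx":0,"wy":0,"wz":0},{"hand":-1,"dx":0.05,"dy":0.5,"dz":0,"wx":0,"wy":0,"wz":0},{"hand":-1,"dx":0,"dy":0.5,"dz":0,"wx":0,"wy":0,"wz":0},{"hand":-1,"dx":0,"dy":0.5,"dz":0,"wx":0,"wy":0,"wz":0}]'
python3 st.py
python3 -m handwheel '[{"hand":-1,"dx":0.05,"dy":0.5,"dz":0,"wx":0,"wy":0,"wz":0},{"hand":-1,"dx":0,"dy":0.5,"dz":0,"wx":0,"wy":0,"wz":0},{"hand":-1,"dx":0,"dy":0.5,"dz":0,"wx":0,"wy":0,"wz":0},{"hand":-1,"dx":0,"dy":0.2,"dz":0,"wx":0,"wy":0,"wz":0},{"hand":-1,"dx":0,"dy":0,"dz":0,"wx":0,"wy":0,"wz":0}]'
python3 st.py 25
python3 -c "
from h import *
crop('scene','s25',230,180,120,100,6.5,'s25c')"
```

```text
time_s: 36.5
position: [0.5209, 0.0963, 0.0361]
tcp_rot: [[0.032, 0.999, -0.001], [0.999, -0.032, 0.001], [0.001, -0.001, -1.0]]
force: [-2.8, 1.3, 2.1]
opening: 0.326
t 36.5 p [0.5209 0.0963 0.0361] yaw -1.8 z [-0.001  0.001 -1.   ] F [-2.8  1.3  2.1] op 0.326 j [ -2.  37. 103.   0.  40.   0.]
time_s: 37.0
position: [0.5213, 0.1109, 0.036]
tcp_rot: [[0.028, 1.0, -0.002], [1.0, -0.028, -0.004], [-0.004, -0.002, -1.0]]
force: [-4.8, -8.5, 2.2]
opening: 0.329
t 37.0 p [0.5213 0.1109 0.036 ] yaw -1.6 z [-0.002 -0.004 -1.   ] F [-4.8 -8.5  2.2] op 0.329 j [  0.  37. 102.  -0.  41.   2.]
```

View pics/s25c.png

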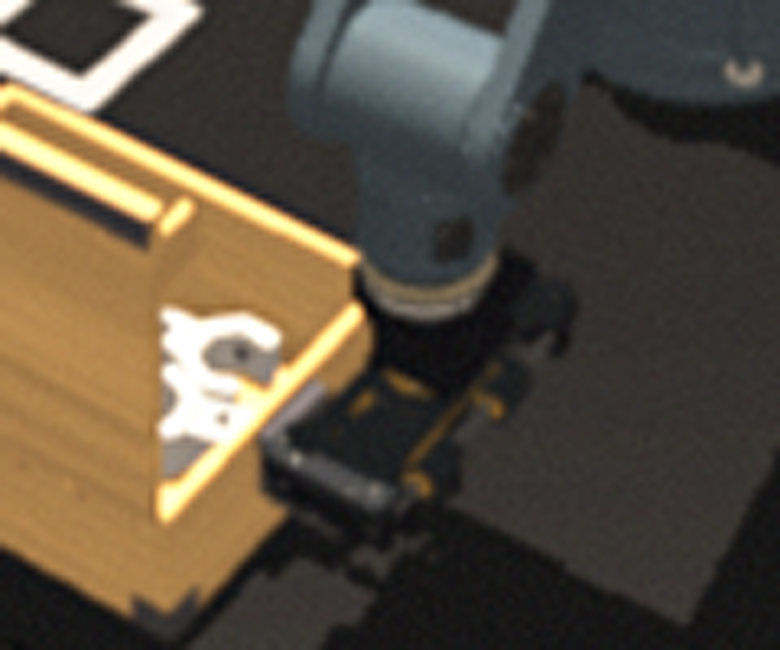

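```bash
python3 -m handwheel '[{"hand":-1,"dx":0,"dy":-0.2,"dz":0,"wx":0,"wy":0,"wz":0},{"hand":1,"dx":0,"dy":0,"dz":0,"wx":0,"wy":0,"wz":0},{"hand":1,"dx":0,"dy":0,"dz":0,"wx":0,"wy":0,"wz":0},{"hand":1,"dx":0,"dy":0,"dz":0,"wx":0,"wy":0,"wz":0},{"hand":1,"dx":0,"dy":0,"dz":0,"wx":0,"wy":0,"wz":0},{"hand":1,"dx":0,"dy":0,"dz":0,"wx":0,"wy":0,"wz":0},{"hand":1,"dx":0,"dy":0,"dz":2,"wx":0,"wy":0,"wz":0},{"hand":1,"dx":0,"dy":0,"dz":4,"wx":0,"wy":0,"wz":0},{"hand":1,"dx":-1,"dy":0,"dz":5,"wx":0,"wy":0,"wz":0},{"hand":1,"dx":-4,"dy":2,"dz":5,"wx":0,"wy":0,"wz":0}]'
python3 -m handwheel '[{"hand":1,"dx":-4,"dy":0,"dz":4,"wx":0,"wy":0,"wz":0},{"hand":1,"dx":0,"dy":0,"dz":4,"wx":0,"wy":0,"wz":0},{"hand":1,"dx":0,"dy":0,"dz":0,"wx":0,"wy":0,"wz":0}]'
python3 st.py 26
python3 -c "
from h import *
crop('top','t26',230,130,220,150,3.6,'t26c');crop('scene','s26',130,160,180,130,4.4,'s26c')"
```

```text
time_s: 38.1
position: [0.4866, 0.1247, 0.1852]
tcp_rot: [[0.033, 0.999, 0.007], [0.999, -0.033, -0.0], [-0.0, 0.007, -1.0]]
force: [-0.4, -0.3, 0.4]
opening: 0.983
time_s: 38.4
position: [0.4501, 0.1262, 0.2631]
tcp_rot: [[0.03, 0.999, 0.013], [1.0, -0.03, 0.0], [0.001, 0.013, -1.0]]
force: [1.4, 0.2, 0.0]
opening: 1.002
t 38.4 p [0.4501 0.1262 0.2631] yaw -1.7 z [ 0.013  0.    -1.   ] F [1.4 0.2 0. ] op 1.002 j [ 2. 13. 99.  0. 68.  4.]
```

View pics/t26c.png

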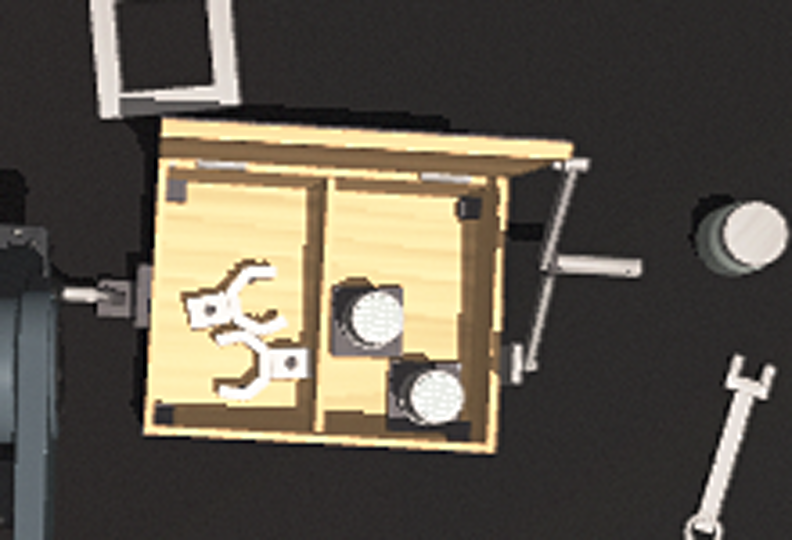

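View pics/s26c.png

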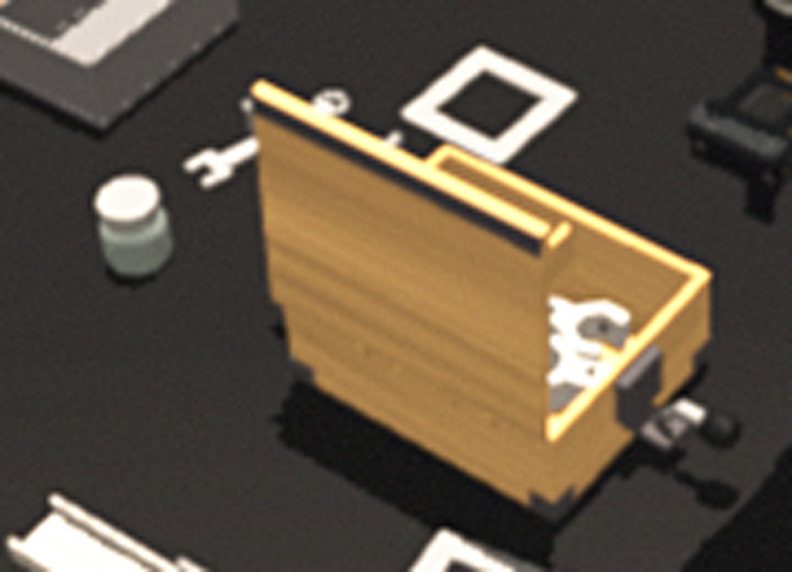

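```bash
python3 - <<'E'
from h import *
f=lambda p,s,o:(np.array(p)+.5)/s-.5+np.array(o)
o=(230,130)
foot=ray('top',f([(531,367)],3.6,o),.14)[0]; print('foot',foot.round(4))
for z in np.arange(.17,.25,.005):
    b=ray('top',f([(556,265),(640,267),(614,266)],3.6,o),z)
    print(z.round(3),b[:,:2].round(4).tolist(), np.hypot(b[2,0]-foot[0],z-.14).round(4), np.linalg.norm(b[0]-b[1]).round(4))
p,d=cap('top');W=cloud('top',d)
for u,v in [(395,203),(400,203),(402,204),(406,204),(390,203),(398,204)]: print(W[v,u].round(3))
# lid end pt
print('lidpin',ray('top',f([(585,165)],3.6,o),.3).round(3))
E
```

```text
foot [ 0.4692 -0.2756  0.14  ]
0.17 [[0.5469, -0.2868], [0.5473, -0.3514], [0.5475, -0.3314]] 0.0838 0.0646
0.175 [[0.5465, -0.2857], [0.5469, -0.3501], [0.5471, -0.3301]] 0.0854 0.0644
0.18 [[0.5461, -0.2846], [0.5465, -0.3487], [0.5466, -0.3288]] 0.0871 0.0641
0.185 [[0.5456, -0.2834], [0.5461, -0.3473], [0.5462, -0.3275]] 0.0892 0.0639
0.19 [[0.5452, -0.2823], [0.5456, -0.3459], [0.5458, -0.3262]] 0.0915 0.0636
0.195 [[0.5448, -0.2812], [0.5452, -0.3446], [0.5454, -0.3249]] 0.0939 0.0634
0.2 [[0.5444, -0.28], [0.5448, -0.3432], [0.5449, -0.3236]] 0.0966 0.0632
0.205 [[0.5439, -0.2789], [0.5443, -0.3418], [0.5445, -0.3223]] 0.0995 0.0629
0.21 [[0.5435, -0.2778], [0.5439, -0.3405], [0.5441, -0.321]] 0.1025 0.0627
0.215 [[0.5431, -0.2766], [0.5435, -0.3391], [0.5436, -0.3197]] 0.1057 0.0624
0.22 [[0.5427, -0.2755], [0.5431, -0.3377], [0.5432, -0.3184]] 0.109 0.0622
0.225 [[0.5422, -0.2744], [0.5426, -0.3363], [0.5428, -0.3171]] 0.1124 0.062
0.23 [[0.5418, -0.2732], [0.5422, -0.335], [0.5424, -0.3158]] 0.116 0.0617
0.235 [[0.5414, -0.2721], [0.5418, -0.3336], [0.5419, -0.3145]] 0.1196 0.0615
0.24 [[0.541, -0.271], [0.5414, -0.3322], [0.5415, -0.3132]] 0.1234 0.0612
0.245 [[0.5405, -0.2698], [0.5409, -0.3309], [0.5411, -0.3119]] 0.1272 0.061
[ 0.544 -0.304  0.221]
[ 0.545 -0.318  0.22 ]
[ 0.542 -0.323  0.22 ]
[ 0.542 -0.334  0.221]
[ 0.544 -0.292  0.216]
[ 0.542 -0.314  0.216]
lidpin [[ 0.606 -0.276  0.3  ]]
```

```bash
python3 -m handwheel '[{"hand":1,"dx":0,"dy":-3.8,"dz":0.5,"wx":0,"wy":0,"wz":0},{"hand":1,"dx":0,"dy":-3.8,"dz":0.5,"wx":0,"wy":0,"wz":0},{"hand":1,"dx":0,"dy":-3.8,"dz":0.5,"wx":0,"wy":0,"wz":0},{"hand":1,"dx":0,"dy":-3.8,"dz":0.5,"wx":0,"wy":0,"wz":0},{"hand":1,"dx":0,"dy":-3.8,"dz":0,"wx":0,"wy":0,"wz":0},{"hand":1,"dx":0,"dy":-3.8,"dz":0,"wx":0,"wy":0,"wz":0},{"hand":1,"dx":0,"dy":-3.8,"dz":0,"wx":0,"wy":0,"wz":0},{"hand":1,"dx":0,"dy":-3.8,"dz":0,"wx":0,"wy":0,"wz":0},{"hand":1,"dx":0,"dy":-3.8,"dz":0,"wx":0,"wy":0,"wz":0},{"hand":1,"dx":0,"dy":-3.8,"dz":0,"wx":0,"wy":0,"wz":0}]'
python3 -m handwheel '[{"hand":1,"dx":0,"dy":-3.8,"dz":0,"wx":0,"wy":0,"wz":0},{"hand":1,"dx":0,"dy":-3.8,"dz":0,"wx":0,"wy":0,"wz":0},{"hand":1,"dx":3,"dy":0,"dz":0,"wx":0,"wy":0,"wz":0},{"hand":1,"dx":3,"dy":0,"dz":0,"wx":0,"wy":0,"wz":0},{"hand":1,"dx":3.3,"dy":0,"dz":0,"wx":0,"wy":0,"wz":0},{"hand":1,"dx":0,"dy":0,"dz":0,"wx":0,"wy":0,"wz":0},{"hand":1,"dx":0,"dy":0,"dz":0,"wx":0,"wy":0,"wz":0}]'
python3 st.py 27
python3 -c "
from h import *
crop('top','t27',230,130,220,150,3.6,'t27c');crop('scene','s27',130,100,180,130,4.4,'s27c')"
```

```text
time_s: 39.55
position: [0.4463, -0.2557, 0.2755]
tcp_rot: [[0.032, 0.999, -0.003], [0.999, -0.032, 0.003], [0.003, -0.003, -1.0]]
force: [1.1, 0.6, 0.6]
opening: 1.002
time_s: 40.25
position: [0.5396, -0.3298, 0.2749]
tcp_rot: [[0.03, 1.0, -0.004], [1.0, -0.03, 0.003], [0.003, -0.004, -1.0]]
force: [-0.8, 0.1, 0.0]
opening: 1.001
t 40.25 p [ 0.5396 -0.3298  0.2749] yaw -1.7 z [-0.004  0.003 -1.   ] F [-0.8  0.1  0. ] op 1.001 j [-42.  27.  75.  -0.  79. -40.]
```

View pics/t27c.png

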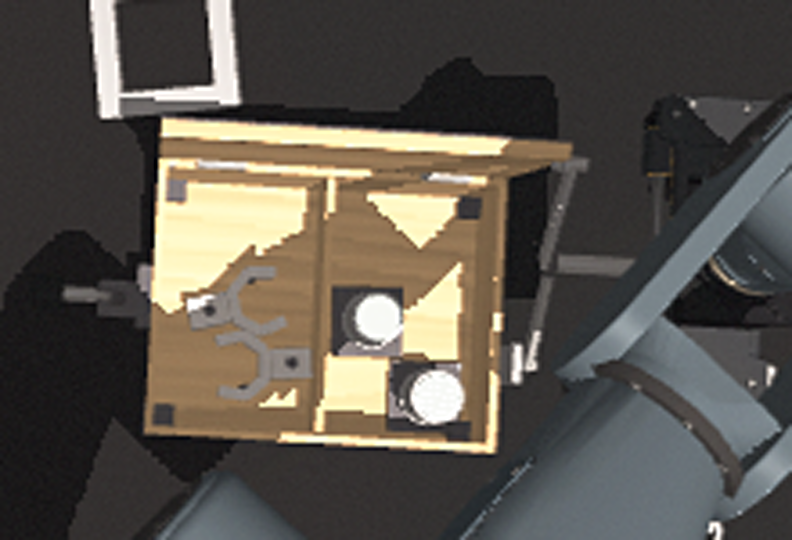

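View pics/s27c.png

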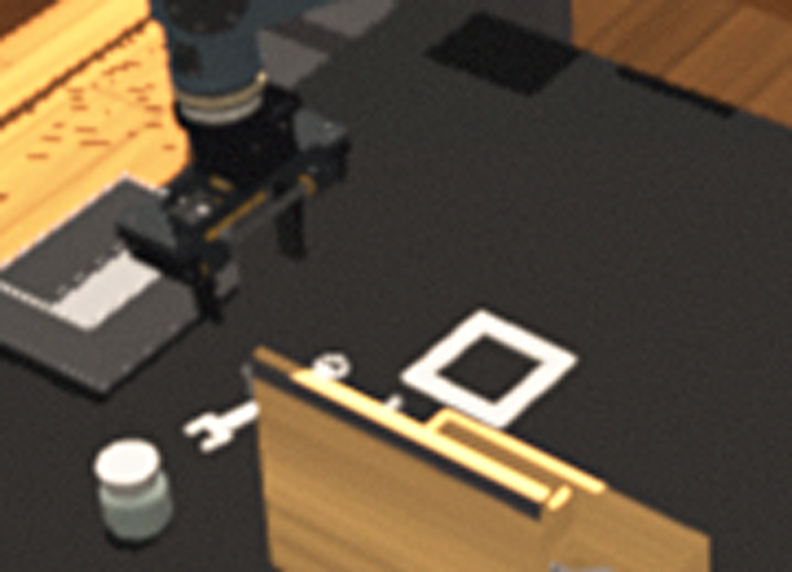

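```bash
python3 -m handwheel '[{"hand":1,"dx":0.4,"dy":0,"dz":-2.5,"wx":0,"wy":0,"wz":0},{"hand":1,"dx":0,"dy":0,"dz":-2.5,"wx":0,"wy":0,"wz":0},{"hand":1,"dx":0,"dy":0,"dz":-2,"wx":0,"wy":0,"wz":0},{"hand":1,"dx":0,"dy":0,"dz":-1.5,"wx":0,"wy":0,"wz":0},{"hand":1,"dx":0,"dy":0,"dz":-0.7,"wx":0,"wy":0,"wz":0},{"hand":1,"dx":0,"dy":0,"dz":0,"wx":0,"wy":0,"wz":0}]'
python3 st.py
python3 -m handwheel '[{"hand":-1,"dx":0,"dy":0,"dz":0,"wx":0,"wy":0,"wz":0},{"hand":-1,"dx":0,"dy":0,"dz":0,"wx":0,"wy":0,"wz":0},{"hand":-1,"dx":0,"dy":0,"dz":0,"wx":0,"wy":0,"wz":0},{"hand":-1,"dx":0,"dy":0,"dz":0,"wx":0,"wy":0,"wz":0},{"hand":-1,"dx":0,"dy":0,"dz":0,"wx":0,"wy":0,"wz":0},{"hand":-1,"dx":0,"dy":0,"dz":0,"wx":0,"wy":0,"wz":0},{"hand":-1,"dx":0,"dy":0,"dz":0,"wx":0,"wy":0,"wz":0},{"hand":-1,"dx":0,"dy":0,"dz":0,"wx":0,"wy":0,"wz":0},{"hand":-1,"dx":0,"dy":0,"dz":0,"wx":0,"wy":0,"wz":0},{"hand":-1,"dx":0,"dy":0,"dz":0,"wx":0,"wy":0,"wz":0}]'
python3 -m handwheel '[{"hand":-1,"dx":0,"dy":0,"dz":0,"wx":0,"wy":0,"wz":0},{"hand":-1,"dx":0,"dy":0,"dz":0,"wx":0,"wy":0,"wz":0}]'
python3 st.py 28
python3 -c "
from h import *
crop('top','t28',330,130,120,100,6,'t28c')"
```

```text
time_s: 40.95
position: [0.5428, -0.3299, 0.1847]
tcp_rot: [[0.032, 0.999, -0.002], [0.999, -0.032, 0.002], [0.002, -0.002, -1.0]]
force: [1.3, 0.6, 0.6]
opening: 1.0
t 40.95 p [ 0.5428 -0.3299  0.1847] yaw -1.8 z [-0.002  0.002 -1.   ] F [1.3 0.6 0.6] op 1.0 j [-41.  32.  81.  -0.  68. -40.]
time_s: 41.95
position: [0.5441, -0.3303, 0.1857]
tcp_rot: [[0.031, 1.0, -0.0], [1.0, -0.031, 0.0], [0.0, -0.0, -1.0]]
force: [-0.1, 0.5, 0.5]
opening: 0.172
time_s: 42.15
position: [0.5438, -0.3305, 0.1875]
tcp_rot: [[0.031, 1.0, -0.0], [1.0, -0.031, -0.001], [-0.001, -0.0, -1.0]]
force: [-3.1, 1.5, 8.6]
opening: 0.035
t 42.15 p [ 0.5438 -0.3305  0.1875] yaw -1.8 z [-0.    -0.001 -1.   ] F [-3.1  1.5  8.6] op 0.035 j [-41.  31.  81.  -0.  68. -40.]
```

View pics/t28c.png

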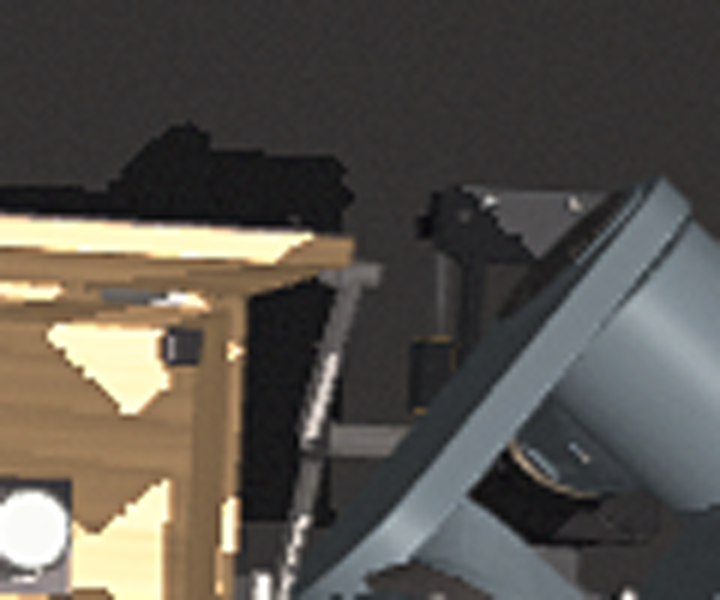

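```bash
python3 -m handwheel '[{"hand":1,"dx":0,"dy":0,"dz":2,"wx":0,"wy":0,"wz":0},{"hand":1,"dx":0,"dy":0,"dz":1.5,"wx":0,"wy":0,"wz":0},{"hand":1,"dx":0,"dy":0,"dz":0,"wx":0,"wy":0,"wz":0},{"hand":1,"dx":0,"dy":0,"dz":0,"wx":0,"wy":0,"wz":0},{"hand":1,"dx":0,"dy":0,"dz":0,"wx":0,"wy":0,"wz":0},{"hand":1,"dx":0,"dy":0,"dz":0,"wx":0,"wy":0,"wz":0},{"hand":1,"dx":0,"dy":0,"dz":0,"wx":0,"wy":0,"wz":0},{"hand":1,"dx":0,"dy":0,"dz":-2,"wx":0,"wy":0,"wz":0},{"hand":1,"dx":0,"dy":0,"dz":-2,"wx":0,"wy":0,"wz":0},{"hand":1,"dx":0,"dy":0,"dz":-1.3,"wx":0,"wy":0,"wz":0}]'
python3 st.py
python3 -m handwheel '[{"hand":-1,"dx":0,"dy":0,"dz":0,"wx":0,"wy":0,"wz":0},{"hand":-1,"dx":0,"dy":0,"dz":0,"wx":0,"wy":0,"wz":0},{"hand":-1,"dx":0,"dy":0,"dz":0,"wx":0,"wy":0,"wz":0},{"hand":-1,"dx":0,"dy":0,"dz":0,"wx":0,"wy":0,"wz":0},{"hand":-1,"dx":0,"dy":0,"dz":0,"wx":0,"wy":0,"wz":0},{"hand":-1,"dx":0,"dy":0,"dz":0,"wx":0,"wy":0,"wz":0},{"hand":-1,"dx":0,"dy":0,"dz":0,"wx":0,"wy":0,"wz":0},{"hand":-1,"dx":0,"dy":0,"dz":0,"wx":0,"wy":0,"wz":0},{"hand":-1,"dx":0,"dy":0,"dz":0,"wx":0,"wy":0,"wz":0},{"hand":-1,"dx":0,"dy":0,"dz":0,"wx":0,"wy":0,"wz":0}]'
python3 -m handwheel '[{"hand":-1,"dx":0,"dy":0,"dz":0,"wx":0,"wy":0,"wz":0},{"hand":-1,"dx":0,"dy":0,"dz":0,"wx":0,"wy":0,"wz":0},{"hand":-1,"dx":0,"dy":0,"dz":0,"wx":0,"wy":0,"wz":0}]'
python3 st.py
```

```text
time_s: 43.25
position: [0.5434, -0.3297, 0.166]
tcp_rot: [[0.031, 1.0, -0.002], [1.0, -0.031, 0.002], [0.002, -0.002, -1.0]]
force: [0.7, 0.1, -0.1]
opening: 0.841
t 43.25 p [ 0.5434 -0.3297  0.166 ] yaw -1.8 z [-0.002  0.002 -1.   ] F [ 0.7  0.1 -0.1] op 0.841 j [-41.  33.  82.   0.  65. -40.]
time_s: 44.25
position: [0.5435, -0.3303, 0.1678]
tcp_rot: [[0.031, 1.0, -0.001], [1.0, -0.031, 0.0], [0.0, -0.001, -1.0]]
force: [-2.4, -0.1, 1.3]
opening: 0.149
time_s: 44.55
position: [0.5435, -0.3303, 0.1677]
tcp_rot: [[0.031, 1.0, -0.001], [1.0, -0.031, 0.0], [0.0, -0.001, -1.0]]
force: [-3.7, 0.1, 2.2]
opening: 0.146
t 44.55 p [ 0.5435 -0.3303  0.1677] yaw -1.8 z [-0.001  0.    -1.   ] F [-3.7  0.1  2.2] op 0.146 j [-41.  33.  82.  -0.  65. -40.]
```

```bash
python3 -m handwheel '[{"hand":-1,"dx":-0.5,"dy":0,"dz":0.5,"wx":0,"wy":0,"wz":0},{"hand":-1,"dx":-0.5,"dy":0,"dz":0.5,"wx":0,"wy":0,"wz":0},{"hand":-1,"dx":0,"dy":0,"dz":0,"wx":0,"wy":0,"wz":0}]'
python3 st.py
python3 -m handwheel '[{"hand":-1,"dx":-0.6,"dy":0,"dz":0.4,"wx":0,"wy":0,"wz":0},{"hand":-1,"dx":-0.6,"dy":0,"dz":0.4,"wx":0,"wy":0,"wz":0},{"hand":-1,"dx":-0.6,"dy":0,"dz":0.35,"wx":0,"wy":0,"wz":0},{"hand":-1,"dx":-0.6,"dy":0,"dz":0.3,"wx":0,"wy":0,"wz":0},{"hand":-1,"dx":0,"dy":0,"dz":0,"wx":0,"wy":0,"wz":0}]'
python3 st.py
```

```text
time_s: 44.85
position: [0.5335, -0.3299, 0.1778]
tcp_rot: [[0.032, 1.0, -0.0], [1.0, -0.032, 0.001], [0.001, -0.0, -1.0]]
force: [0.0, 0.6, -5.1]
opening: 0.155
t 44.85 p [ 0.5335 -0.3299  0.1778] yaw -1.8 z [-0.     0.001 -1.   ] F [ 0.   0.6 -5.1] op 0.155 j [-42.  31.  83.   0.  66. -40.]
time_s: 45.35
position: [0.5103, -0.3294, 0.1936]
tcp_rot: [[0.031, 1.0, 0.002], [1.0, -0.031, 0.001], [0.001, 0.002, -1.0]]
force: [2.6, 4.2, -1.0]
opening: 0.151
t 45.35 p [ 0.5103 -0.3294  0.1936] yaw -1.8 z [ 0.002  0.001 -1.   ] F [ 2.6  4.2 -1. ] op 0.151 j [-43.  29.  85.   0.  66. -42.]
```

```bash
python3 -m handwheel '[{"hand":-1,"dx":-0.4,"dy":0,"dz":0.15,"wx":0,"wy":0,"wz":0},{"hand":-1,"dx":0,"dy":0,"dz":0,"wx":0,"wy":0,"wz":0},{"hand":-1,"dx":0,"dy":0,"dz":0,"wx":0,"wy":0,"wz":0},{"hand":-1,"dx":0,"dy":0,"dz":0,"wx":0,"wy":0,"wz":0}]'
python3 st.py
python3 -m handwheel '[{"hand":1,"dx":0,"dy":0,"dz":0,"wx":0,"wy":0,"wz":0},{"hand":1,"dx":0,"dy":0,"dz":0,"wx":0,"wy":0,"wz":0},{"hand":1,"dx":0,"dy":0,"dz":0,"wx":0,"wy":0,"wz":0},{"hand":1,"dx":0,"dy":0,"dz":0,"wx":0,"wy":0,"wz":0},{"hand":1,"dx":0,"dy":0,"dz":0,"wx":0,"wy":0,"wz":0},{"hand":1,"dx":0,"dy":0,"dz":3,"wx":0,"wy":0,"wz":0},{"hand":1,"dx":0,"dy":0,"dz":4,"wx":0,"wy":0,"wz":0},{"hand":1,"dx":0,"dy":0,"dz":4,"wx":0,"wy":0,"wz":0},{"hand":1,"dx":-3,"dy":-2,"dz":2,"wx":0,"wy":0,"wz":0},{"hand":1,"dx":-4,"dy":-2,"dz":0,"wx":0,"wy":0,"wz":0}]'
python3 -m handwheel '[{"hand":1,"dx":-3,"dy":-3,"dz":0,"wx":0,"wy":0,"wz":0},{"hand":1,"dx":0,"dy":0,"dz":0,"wx":0,"wy":0,"wz":0}]'
python3 st.py 29
python3 -c "
from h import *
crop('top','t29',230,130,220,150,3.6,'t29c');crop('scene','s29',130,130,180,160,4,'s29c')"
```

```text
time_s: 45.75
position: [0.5072, -0.3294, 0.1951]
tcp_rot: [[0.031, 1.0, 0.003], [1.0, -0.031, 0.001], [0.001, 0.003, -1.0]]
force: [4.1, 3.9, 1.0]
opening: 0.152
t 45.75 p [ 0.5072 -0.3294  0.1951] yaw -1.8 z [ 0.003  0.001 -1.   ] F [4.1 3.9 1. ] op 0.152 j [-44.  28.  85.   0.  66. -42.]
time_s: 46.75
position: [0.438, -0.3724, 0.3279]
tcp_rot: [[0.028, 1.0, 0.006], [1.0, -0.028, -0.008], [-0.007, 0.006, -1.0]]
force: [-0.7, -0.6, 0.0]
opening: 0.955
time_s: 46.95
position: [0.4025, -0.4038, 0.3241]
tcp_rot: [[0.037, 0.999, -0.002], [0.999, -0.037, -0.002], [-0.003, -0.002, -1.0]]
force: [0.3, 0.5, 0.0]
opening: 0.996
t 46.95 p [ 0.4025 -0.4038  0.3241] yaw -2.1 z [-0.002 -0.002 -1.   ] F [0.3 0.5 0. ] op 0.996 j [-56.  19.  80.  -0.  81. -54.]
```

View pics/t29c.png

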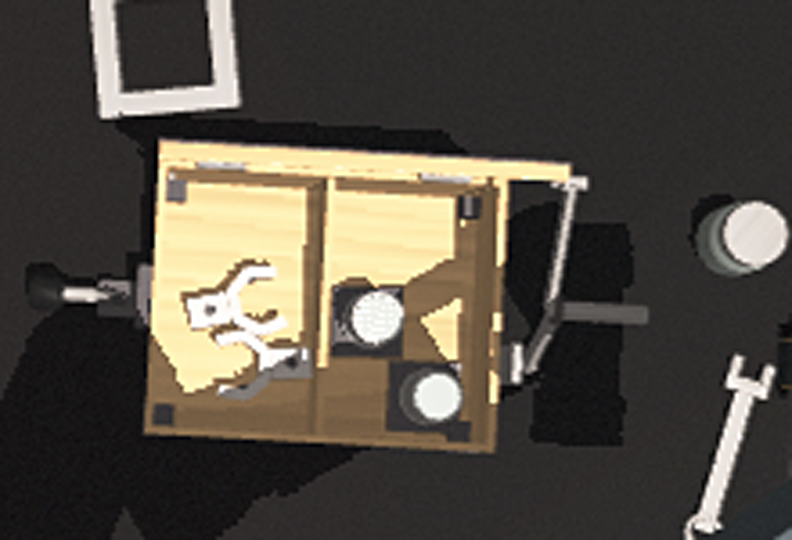

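View pics/s29c.png

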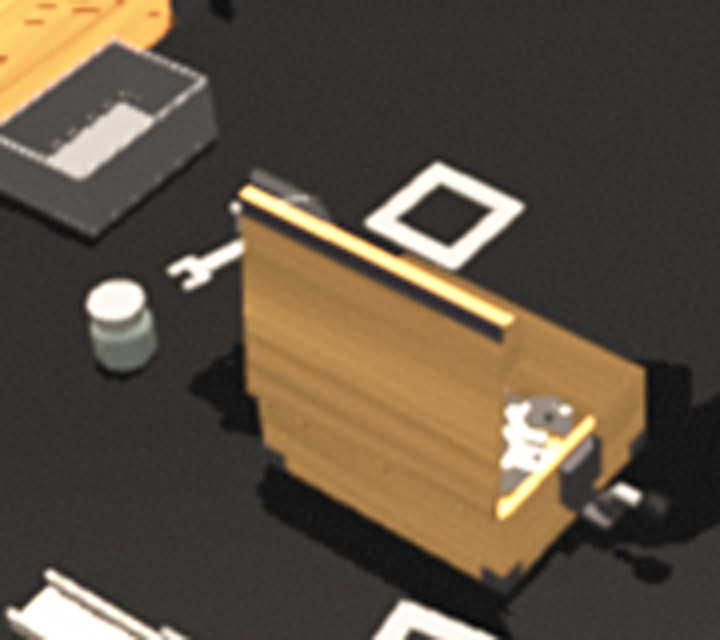

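```bash
python3 - <<'E'
from h import *
f=lambda p,s,o:(np.array(p)+.5)/s-.5+np.array(o)
for src,pts in (('init',[(160,117)]),('now',[(160,140)])):
  for deg in range(64,92,2):
    a=np.radians(deg); e=np.array([.624-.22*np.cos(a)+.012*np.sin(a),.1+.22*np.sin(a)+.012*np.cos(a)])
    r=ray('top',f(pts,3.6,(230,130)),e[1])[0]
    print(src,deg,e.round(3),r.round(3)) if abs(r[0]-e[0])<.006 else 0
p,d=cap('scene');W=cloud('scene',d)
for (u,v) in [(205,200),(225,205),(240,215),(215,225),(230,235)]:
    print(u,v,W[v,u].round(3))
E
```

```text
init 86 [0.621 0.32 ] [0.627 0.019 0.32 ]
init 88 [0.628 0.32 ] [0.627 0.019 0.32 ]
now 82 [0.605 0.32 ] [0.611 0.019 0.32 ]
now 84 [0.613 0.32 ] [0.611 0.019 0.32 ]
205 200 [ 0.613 -0.195  0.257]
225 205 [ 0.611 -0.108  0.277]
240 215 [ 0.613 -0.045  0.267]
215 225 [ 0.63  -0.147  0.176]
230 235 [ 0.632 -0.081  0.166]
```

```bash
python3 -m handwheel '[{"hand":-1,"dx":0,"dy":0,"dz":4,"wx":0,"wy":0,"wz":0},{"hand":-1,"dx":0,"dy":0,"dz":4,"wx":0,"wy":0,"wz":0},{"hand":-1,"dx":3.4,"dy":3.4,"dz":0,"wx":0,"wy":0,"wz":0},{"hand":-1,"dx":3.4,"dy":3.4,"dz":0,"wx":0,"wy":0,"wz":0},{"hand":-1,"dx":3.4,"dy":3.4,"dz":0,"wx":0,"wy":0,"wz":0},{"hand":-1,"dx":3.4,"dy":3.4,"dz":0,"wx":0,"wy":0,"wz":0},{"hand":-1,"dx":3.4,"dy":3.4,"dz":0,"wx":0,"wy":0,"wz":0},{"hand":-1,"dx":3.4,"dy":3.4,"dz":0,"wx":0,"wy":0,"wz":0},{"hand":-1,"dx":3.4,"dy":4,"dz":0,"wx":0,"wy":0,"wz":0},{"hand":-1,"dx":4,"dy":4,"dz":0,"wx":0,"wy":0,"wz":0}]'
python3 -m handwheel '[{"hand":-1,"dx":0,"dy":0,"dz":0,"wx":0,"wy":0,"wz":0},{"hand":-1,"dx":0,"dy":0,"dz":0,"wx":0,"wy":0,"wz":0}]'
python3 st.py 30
```

```text
time_s: 48.1
position: [0.6792, -0.1189, 0.4036]
tcp_rot: [[0.028, 1.0, -0.001], [1.0, -0.028, 0.0], [0.0, -0.001, -1.0]]
force: [0.9, -1.3, 0.1]
opening: 0.174
time_s: 48.3
position: [0.6785, -0.12, 0.4026]
tcp_rot: [[0.026, 1.0, -0.002], [1.0, -0.026, 0.0], [0.0, -0.002, -1.0]]
force: [-0.6, -1.1, -0.2]
opening: 0.031
t 48.3 p [ 0.6785 -0.12    0.4026] yaw -1.5 z [-0.002  0.    -1.   ] F [-0.6 -1.1 -0.2] op 0.031 j [-19.  28.  54.  -0.  98. -18.]
```

View pics/s30.png

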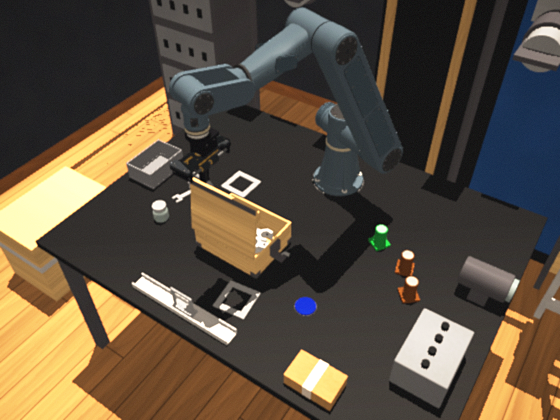

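```bash
python3 -m handwheel '[{"hand":-1,"dx":0,"dy":0,"dz":-3.5,"wx":0,"wy":0,"wz":0},{"hand":-1,"dx":0,"dy":0,"dz":-3.5,"wx":0,"wy":0,"wz":0},{"hand":-1,"dx":0,"dy":0,"dz":-3.5,"wx":0,"wy":0,"wz":0},{"hand":-1,"dx":0,"dy":0,"dz":-2.5,"wx":0,"wy":0,"wz":0},{"hand":-1,"dx":-1,"dy":0,"dz":0,"wx":0,"wy":0,"wz":0},{"hand":-1,"dx":0,"dy":0,"dz":0,"wx":0,"wy":0,"wz":0}]'
python3 st.py 31
python3 -c "
from h import *
crop('scene','s31',150,120,140,150,4,'s31c')"
```

```text
time_s: 49.0
position: [0.6661, -0.1238, 0.2746]
tcp_rot: [[0.033, 0.999, -0.001], [0.999, -0.033, 0.0], [0.0, -0.001, -1.0]]
force: [0.1, 0.2, 1.8]
opening: 0.004
t 49.0 p [ 0.6661 -0.1238  0.2746] yaw -1.9 z [-0.001  0.    -1.   ] F [0.1 0.2 1.8] op 0.004 j [-20.  31.  68.  -0.  81. -18.]
```

View pics/s31c.png

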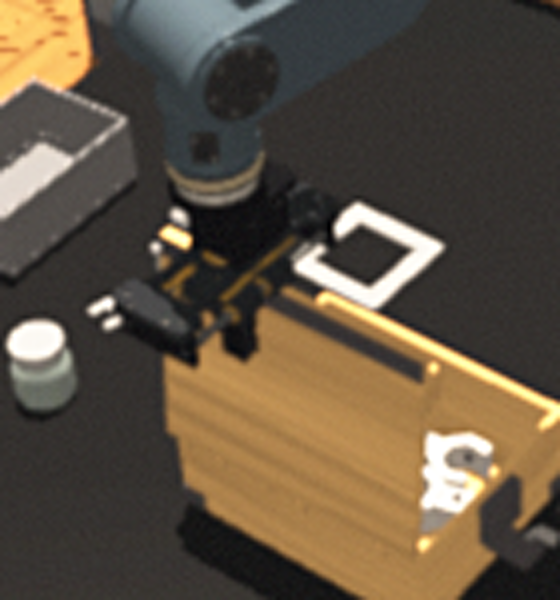

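```bash
python3 -m handwheel '[{"hand":-1,"dx":-2,"dy":0,"dz":0,"wx":0,"wy":0,"wz":0},{"hand":-1,"dx":-1.5,"dy":0,"dz":0,"wx":0,"wy":0,"wz":0},{"hand":-1,"dx":-1.4,"dy":0,"dz":0,"wx":0,"wy":0,"wz":0},{"hand":-1,"dx":-1.4,"dy":0,"dz":-0.2,"wx":0,"wy":0,"wz":0},{"hand":-1,"dx":0,"dy":0,"dz":0,"wx":0,"wy":0,"wz":0}]'
python3 st.py 32
python3 -c "
from h import *
crop('scene','s32',150,120,140,150,4,'s32c')"
```

```text
time_s: 49.6
position: [0.6056, -0.1234, 0.2749]
tcp_rot: [[0.031, 0.999, 0.006], [1.0, -0.031, -0.002], [-0.002, 0.006, -1.0]]
force: [0.3, 0.9, 0.6]
opening: 0.005
t 49.6 p [ 0.6056 -0.1234  0.2749] yaw -1.8 z [ 0.006 -0.002 -1.   ] F [0.3 0.9 0.6] op 0.005 j [-22.  25.  78.   0.  77. -20.]
```

View pics/s32c.png

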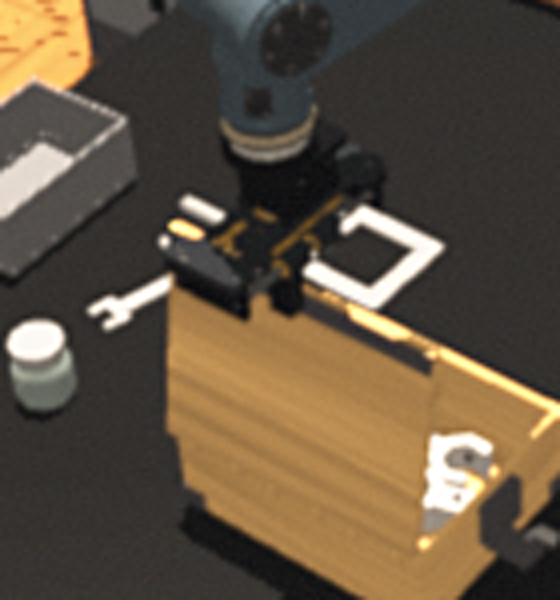

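```bash
python3 -m handwheel '[{"hand":-1,"dx":-1.4,"dy":0,"dz":-0.3,"wx":0,"wy":0,"wz":0},{"hand":-1,"dx":-1.4,"dy":0,"dz":-0.3,"wx":0,"wy":0,"wz":0},{"hand":-1,"dx":-1.4,"dy":0,"dz":-0.5,"wx":0,"wy":0,"wz":0},{"hand":-1,"dx":-1.4,"dy":0,"dz":-0.6,"wx":0,"wy":0,"wz":0}]'
python3 st.py 33
python3 -c "
from h import *
crop('scene','s33',150,120,140,150,4,'s33c')"
```

```text
time_s: 50.1
position: [0.5517, -0.1232, 0.2569]
tcp_rot: [[0.031, 0.999, 0.007], [1.0, -0.031, -0.001], [-0.001, 0.007, -1.0]]
force: [1.8, 2.7, 3.7]
opening: 0.003
t 50.1 p [ 0.5517 -0.1232  0.2569] yaw -1.8 z [ 0.007 -0.001 -1.   ] F [1.8 2.7 3.7] op 0.003 j [-24.  21.  87.   0.  71. -22.]
```

View pics/s33c.png

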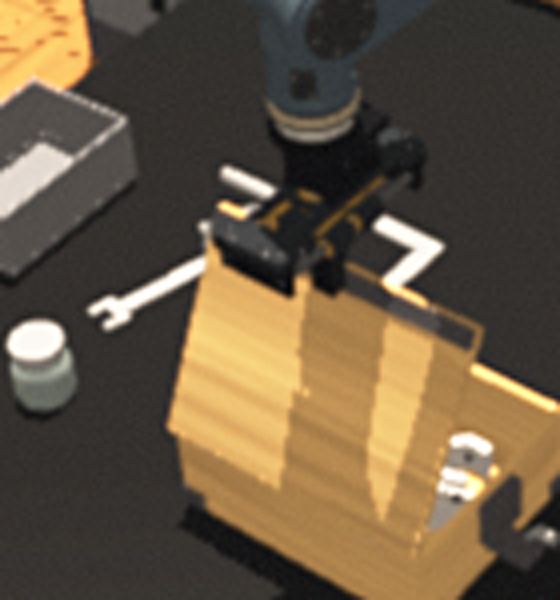

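```bash
python3 -m handwheel '[{"hand":-1,"dx":-1.5,"dy":0,"dz":-0.9,"wx":0,"wy":0,"wz":0},{"hand":-1,"dx":-1.5,"dy":0,"dz":-0.9,"wx":0,"wy":0,"wz":0},{"hand":-1,"dx":-1.4,"dy":0,"dz":-1.1,"wx":0,"wy":0,"wz":0},{"hand":-1,"dx":-1.3,"dy":0,"dz":-1.1,"wx":0,"wy":0,"wz":0}]'
python3 st.py
python3 -m handwheel '[{"hand":-1,"dx":-0.8,"dy":0,"dz":-1.2,"wx":0,"wy":0,"wz":0},{"hand":-1,"dx":-0.8,"dy":0,"dz":-1.3,"wx":0,"wy":0,"wz":0},{"hand":-1,"dx":-0.8,"dy":0,"dz":-1.3,"wx":0,"wy":0,"wz":0}]'
python3 st.py 34
python3 -c "
from h import *
crop('scene','s34',150,120,140,150,4,'s34c')"
```

```text
time_s: 50.6
position: [0.4935, -0.1233, 0.2154]
tcp_rot: [[0.031, 1.0, 0.003], [1.0, -0.031, -0.001], [-0.0, 0.003, -1.0]]
force: [2.4, 1.0, 0.6]
opening: 0.005
t 50.6 p [ 0.4935 -0.1233  0.2154] yaw -1.8 z [ 0.003 -0.001 -1.   ] F [2.4 1.  0.6] op 0.005 j [-27.  20.  97.   0.  63. -25.]
time_s: 50.9
position: [0.4688, -0.1236, 0.1769]
tcp_rot: [[0.031, 1.0, 0.001], [1.0, -0.031, -0.001], [-0.001, 0.001, -1.0]]
force: [-0.0, -0.1, 1.1]
opening: 0.007
t 50.9 p [ 0.4688 -0.1236  0.1769] yaw -1.8 z [ 0.001 -0.001 -1.   ] F [-0.  -0.1  1.1] op 0.007 j [-28.  21. 103.  -0.  56. -26.]
```

View pics/s34c.png

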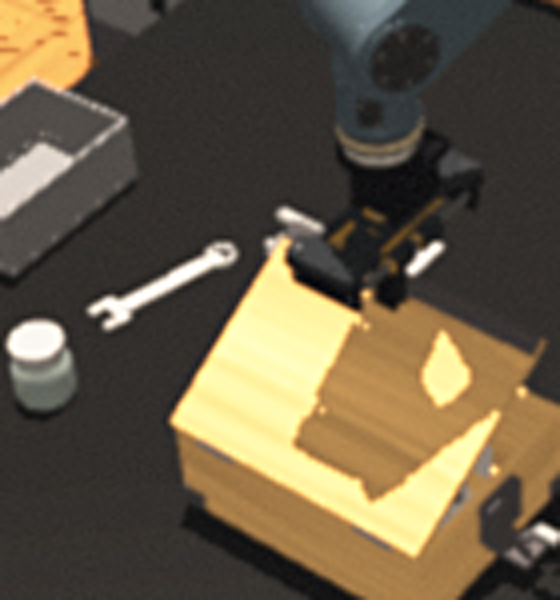

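```bash
python3 -m handwheel '[{"hand":-1,"dx":-0.7,"dy":0,"dz":-1.5,"wx":0,"wy":0,"wz":0},{"hand":-1,"dx":-0.6,"dy":0,"dz":-1.5,"wx":0,"wy":0,"wz":0},{"hand":-1,"dx":-0.6,"dy":0,"dz":-1.5,"wx":0,"wy":0,"wz":0}]'
python3 st.py
python3 -m handwheel '[{"hand":-1,"dx":-0.3,"dy":0,"dz":-1,"wx":0,"wy":0,"wz":0},{"hand":-1,"dx":-0.2,"dy":0,"dz":-1,"wx":0,"wy":0,"wz":0},{"hand":-1,"dx":0,"dy":0,"dz":0,"wx":0,"wy":0,"wz":0}]'
python3 st.py 35
python3 -c "
from h import *
crop('scene','s35',150,120,140,150,4,'s35c')"
```

```text
time_s: 51.3
position: [0.4505, -0.1237, 0.1321]
tcp_rot: [[0.031, 1.0, 0.002], [1.0, -0.031, -0.001], [-0.001, 0.002, -1.0]]
force: [-0.5, 0.2, 0.3]
opening: 0.001
t 51.3 p [ 0.4505 -0.1237  0.1321] yaw -1.8 z [ 0.002 -0.001 -1.   ] F [-0.5  0.2  0.3] op 0.001 j [-29.  24. 108.  -0.  48. -27.]
time_s: 51.6
position: [0.4439, -0.1229, 0.1111]
tcp_rot: [[0.031, 1.0, -0.001], [1.0, -0.031, 0.001], [0.001, -0.001, -1.0]]
force: [0.4, 0.2, 0.2]
opening: 0.006
t 51.6 p [ 0.4439 -0.1229  0.1111] yaw -1.8 z [-0.001  0.001 -1.   ] F [0.4 0.2 0.2] op 0.006 j [-29.  26. 110.  -0.  45. -28.]
```

View pics/s35c.png

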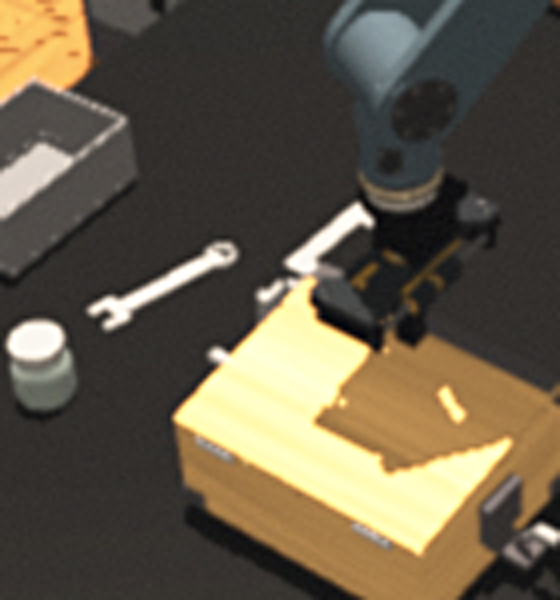

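```bash
python3 -m handwheel '[{"hand":-1,"dx":0,"dy":0,"dz":-0.7,"wx":0,"wy":0,"wz":0},{"hand":-1,"dx":0,"dy":0,"dz":-0.7,"wx":0,"wy":0,"wz":0},{"hand":-1,"dx":0,"dy":0,"dz":0,"wx":0,"wy":0,"wz":0}]'
python3 -m handwheel '[{"hand":-1,"dx":0,"dy":0,"dz":-0.5,"wx":0,"wy":0,"wz":0},{"hand":-1,"dx":0,"dy":0,"dz":0,"wx":0,"wy":0,"wz":0}]'
python3 -m handwheel '[{"hand":-1,"dx":0,"dy":0,"dz":-0.4,"wx":0,"wy":0,"wz":0},{"hand":-1,"dx":0,"dy":0,"dz":0,"wx":0,"wy":0,"wz":0}]'
python3 st.py 36
python3 -c "
from h import *
crop('scene','s36',150,150,160,140,4.5,'s36c');crop('top','t36',230,130,180,140,4.3,'t36c')"
```

```text
time_s: 52.0
position: [0.4435, -0.1226, 0.097]
tcp_rot: [[0.031, 1.0, -0.001], [1.0, -0.031, 0.001], [0.001, -0.001, -1.0]]
force: [-0.5, 0.2, 0.1]
opening: 0.005
time_s: 52.2
position: [0.4436, -0.1226, 0.0922]
tcp_rot: [[0.031, 1.0, -0.001], [1.0, -0.031, 0.001], [0.001, -0.001, -1.0]]
force: [0.4, 0.0, -0.7]
opening: 0.006
time_s: 52.4
position: [0.4438, -0.1228, 0.0884]
tcp_rot: [[0.031, 1.0, -0.0], [1.0, -0.031, 0.0], [0.0, -0.0, -1.0]]
force: [0.4, 0.4, -0.1]
opening: 0.002
t 52.4 p [ 0.4438 -0.1228  0.0884] yaw -1.8 z [-0.  0. -1.] F [ 0.4  0.4 -0.1] op 0.002 j [-29.  28. 111.   0.  41. -28.]
```

View pics/s36c.png

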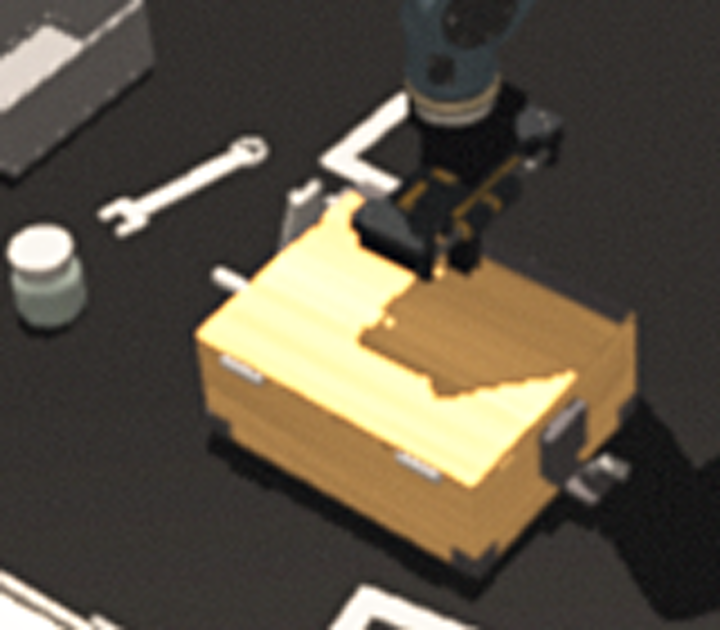

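```bash
python3 -m handwheel '[{"hand":-1,"dx":0,"dy":0,"dz":-0.4,"wx":0,"wy":0,"wz":0},{"hand":-1,"dx":0,"dy":0,"dz":0,"wx":0,"wy":0,"wz":0}]'
python3 -m handwheel '[{"hand":-1,"dx":0,"dy":0,"dz":-0.3,"wx":0,"wy":0,"wz":0},{"hand":-1,"dx":0,"dy":0,"dz":0,"wx":0,"wy":0,"wz":0}]'
python3 -m handwheel '[{"hand":-1,"dx":0,"dy":0,"dz":-0.3,"wx":0,"wy":0,"wz":0},{"hand":-1,"dx":0,"dy":0,"dz":0,"wx":0,"wy":0,"wz":0}]'
python3 st.py
```

```text
time_s: 52.7
position: [0.4439, -0.1229, 0.0845]
tcp_rot: [[0.031, 1.0, 0.0], [1.0, -0.031, -0.0], [-0.0, 0.0, -1.0]]
force: [-0.1, 0.4, 0.5]
opening: 0.003
time_s: 52.9
position: [0.444, -0.123, 0.0833]
tcp_rot: [[0.031, 1.0, 0.001], [1.0, -0.031, -0.001], [-0.001, 0.001, -1.0]]
force: [-2.6, 0.6, 15.5]
opening: 0.003
time_s: 53.1
position: [0.4441, -0.123, 0.083]
tcp_rot: [[0.03, 1.0, 0.002], [1.0, -0.03, -0.002], [-0.001, 0.002, -1.0]]
force: [-8.1, 3.5, 43.4]
opening: 0.006
t 53.1 p [ 0.4441 -0.123   0.083 ] yaw -1.7 z [ 0.002 -0.002 -1.   ] F [-8.1  3.5 43.4] op 0.006 j [-29.  29. 111.  -0.  40. -28.]
```

```bash
python3 -m handwheel '[{"hand":-1,"dx":0,"dy":0,"dz":0.5,"wx":0,"wy":0,"wz":0},{"hand":-1,"dx":0,"dy":0,"dz":1,"wx":0,"wy":0,"wz":0},{"hand":-1,"dx":0,"dy":0,"dz":4,"wx":0,"wy":0,"wz":0},{"hand":-1,"dx":0,"dy":0,"dz":4,"wx":0,"wy":0,"wz":0},{"hand":-1,"dx":0,"dy":4,"dz":3,"wx":0,"wy":0,"wz":0},{"hand":-1,"dx":0,"dy":4,"dz":0,"wx":0,"wy":0,"wz":0},{"hand":-1,"dx":0,"dy":4,"dz":0,"wx":0,"wy":0,"wz":0},{"hand":-1,"dx":0,"dy":4,"dz":0,"wx":0,"wy":0,"wz":0},{"hand":-1,"dx":0,"dy":4,"dz":0,"wx":0,"wy":0,"wz":0},{"hand":-1,"dx":0,"dy":4,"dz":0,"wx":0,"wy":0,"wz":0}]'
python3 -m handwheel '[{"hand":-1,"dx":0,"dy":4,"dz":0,"wx":0,"wy":0,"wz":0},{"hand":-1,"dx":0,"dy":4,"dz":0,"wx":0,"wy":0,"wz":0},{"hand":-1,"dx":0,"dy":3,"dz":0,"wx":0,"wy":0,"wz":0},{"hand":-1,"dx":0,"dy":0,"dz":0,"wx":0,"wy":0,"wz":0}]'
python3 st.py 37
python3 - <<'E'
from h import *
crop('scene','s37',150,150,160,140,4.5,'s37c');crop('top','t37',230,130,180,140,4.3,'t37c')
p,d=cap('top');W=cloud('top',d)
for x in (.42,.5,.6):
    r=[]
    for y in (-.22,-.12,-.03):
        u,v=proj('top',[x,y,.112])[0].round().astype(int); r.append(np.nanmedian(W[v-1:v+2,u-1:u+2,2]).round(3))
    print(x,r)
E
```

```text
time_s: 54.1
position: [0.4435, 0.1187, 0.2038]
tcp_rot: [[0.031, 1.0, -0.0], [1.0, -0.031, 0.0], [0.0, -0.0, -1.0]]
force: [0.6, -0.3, 0.0]
opening: 0.006
time_s: 54.5
position: [0.4436, 0.2303, 0.2036]
tcp_rot: [[0.026, 1.0, 0.0], [1.0, -0.026, 0.001], [0.001, 0.0, -1.0]]
force: [1.0, -0.0, -0.3]
opening: 0.003
t 54.5 p [0.4436 0.2303 0.2036] yaw -1.5 z [ 0.     0.001 -1.   ] F [ 1.  -0.  -0.3] op 0.003 j [15. 20. 99.  0. 61. 16.]
0.42 [np.float64(0.115), np.float64(0.113), np.float64(0.117)]
0.5 [np.float64(0.112), np.float64(0.115), np.float64(0.114)]
0.6 [np.float64(0.112), np.float64(0.116), np.float64(0.115)]
```

View pics/s37c.png

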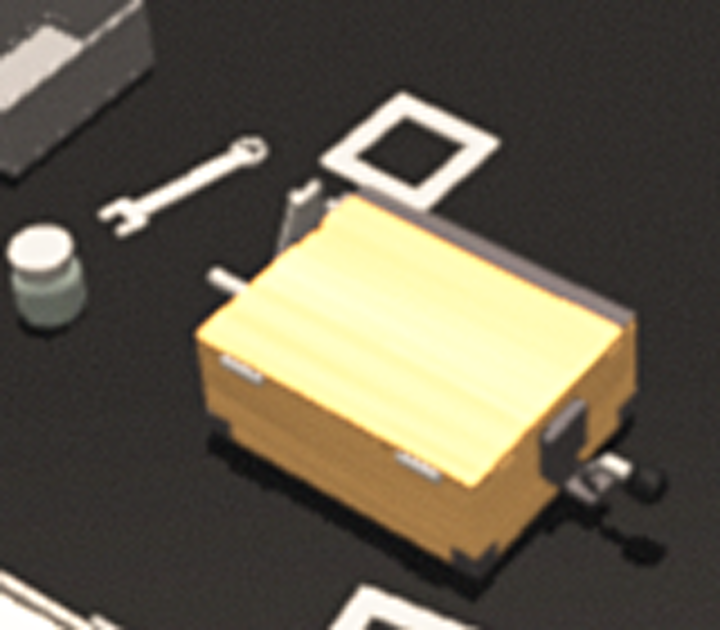

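View pics/t37c.png

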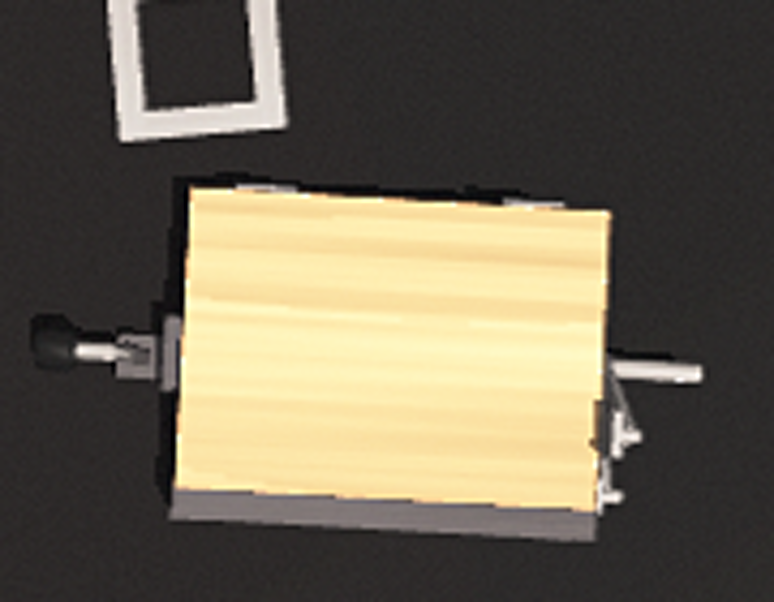

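```bash
python3 -m handwheel '[{"hand":-1,"dx":3.9,"dy":-2,"dz":0,"wx":0,"wy":0,"wz":0},{"hand":-1,"dx":3.9,"dy":-2,"dz":0,"wx":0,"wy":0,"wz":0},{"hand":-1,"dx":0,"dy":-1.5,"dz":-4,"wx":0,"wy":0,"wz":0},{"hand":-1,"dx":0,"dy":-1,"dz":-4,"wx":0,"wy":0,"wz":0},{"hand":-1,"dx":0,"dy":0,"dz":-4,"wx":0,"wy":0,"wz":0},{"hand":-1,"dx":0,"dy":0,"dz":-4,"wx":0,"wy":0,"wz":0},{"hand":-1,"dx":0,"dy":0,"dz":-1.7,"wx":0,"wy":0,"wz":0},{"hand":-1,"dx":0,"dy":0,"dz":0,"wx":0,"wy":0,"wz":0},{"hand":-1,"dx":0,"dy":0,"dz":0,"wx":0,"wy":0,"wz":0}]'
python3 st.py 38
python3 -c "
from h import *
crop('scene','s38',230,180,120,100,6.5,'s38c')"
```

```text
time_s: 55.55
position: [0.5222, 0.161, 0.0269]
tcp_rot: [[0.033, 0.999, -0.0], [0.999, -0.033, -0.0], [-0.0, -0.0, -1.0]]
force: [-0.5, 0.1, -0.8]
opening: 0.005
t 55.55 p [0.5222 0.161  0.0269] yaw -1.9 z [-0. -0. -1.] F [-0.5  0.1 -0.8] op 0.005 j [  5.  39. 101.  -0.  41.   7.]
```

View pics/s38c.png

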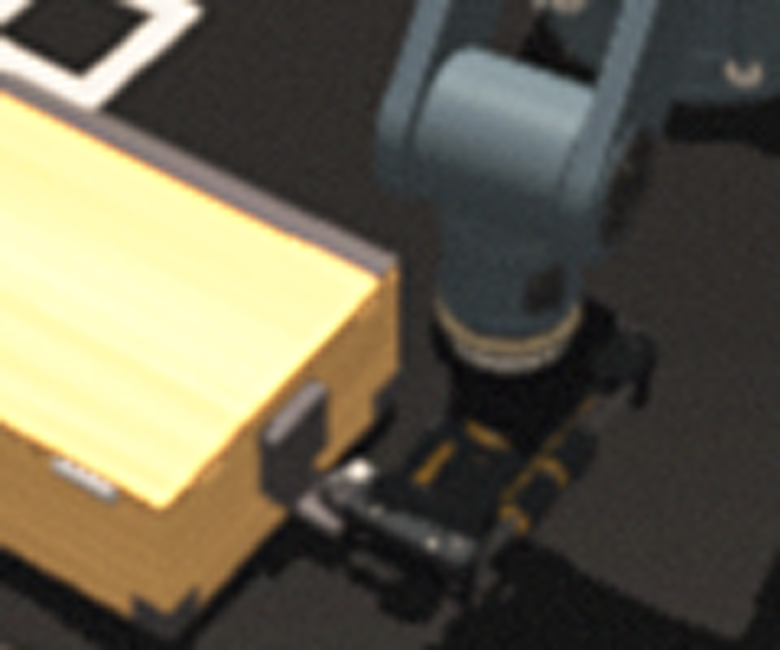

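```bash
python3 -m handwheel '[{"hand":-1,"dx":0,"dy":-1,"dz":0,"wx":0,"wy":0,"wz":0},{"hand":-1,"dx":0,"dy":-1,"dz":0,"wx":0,"wy":0,"wz":0},{"hand":-1,"dx":0,"dy":-0.7,"dz":0,"wx":0,"wy":0,"wz":0},{"hand":-1,"dx":0,"dy":-0.7,"dz":0,"wx":0,"wy":0,"wz":0},{"hand":-1,"dx":0,"dy":-0.6,"dz":0,"wx":0,"wy":0,"wz":0}]'
python3 -m handwheel '[{"hand":-1,"dx":0,"dy":-0.6,"dz":0,"wx":0,"wy":0,"wz":0},{"hand":-1,"dx":0,"dy":-0.6,"dz":0,"wx":0,"wy":0,"wz":0},{"hand":-1,"dx":-0.1,"dy":-0.6,"dz":0,"wx":0,"wy":0,"wz":0},{"hand":-1,"dx":0,"dy":-0.6,"dz":0,"wx":0,"wy":0,"wz":0},{"hand":-1,"dx":0,"dy":0,"dz":0,"wx":0,"wy":0,"wz":0}]'
python3 -m handwheel '[{"hand":-1,"dx":0,"dy":-0.4,"dz":0,"wx":0,"wy":0,"wz":0},{"hand":-1,"dx":0,"dy":-0.2,"dz":0,"wx":0,"wy":0,"wz":0},{"hand":-1,"dx":0,"dy":0,"dz":0,"wx":0,"wy":0,"wz":0}]'
python3 st.py
```

```text
time_s: 56.15
position: [0.522, 0.1226, 0.0274]
tcp_rot: [[0.033, 0.999, 0.001], [0.999, -0.033, 0.002], [0.002, 0.001, -1.0]]
force: [-0.6, 5.8, 4.2]
opening: 0.004
time_s: 56.65
position: [0.5209, 0.097, 0.0266]
tcp_rot: [[0.032, 0.999, -0.0], [0.999, -0.032, -0.0], [-0.0, -0.0, -1.0]]
force: [-0.3, -0.3, 0.1]
opening: 0.012
time_s: 56.95
position: [0.5208, 0.0919, 0.0267]
tcp_rot: [[0.031, 1.0, -0.0], [1.0, -0.031, -0.0], [-0.0, -0.0, -1.0]]
force: [-0.9, 0.4, -0.7]
opening: 0.006
t 56.95 p [0.5208 0.0919 0.0267] yaw -1.8 z [-0. -0. -1.] F [-0.9  0.4 -0.7] op 0.006 j [ -2.  38. 103.  -0.  39.  -0.]
```

Past the detent the knob snapped home; a light follow-up press to confirm the stop, then back off and look.

```bash
python3 -m handwheel '[{"hand":-1,"dx":0,"dy":-0.2,"dz":0,"wx":0,"wy":0,"wz":0},{"hand":-1,"dx":0,"dy":0,"dz":0,"wx":0,"wy":0,"wz":0}]'
python3 -m handwheel '[{"hand":-1,"dx":0,"dy":-0.2,"dz":0,"wx":0,"wy":0,"wz":0},{"hand":-1,"dx":0,"dy":0,"dz":0,"wx":0,"wy":0,"wz":0}]'
python3 -m handwheel '[{"hand":-1,"dx":0,"dy":1,"dz":0,"wx":0,"wy":0,"wz":0},{"hand":-1,"dx":0,"dy":4,"dz":0,"wx":0,"wy":0,"wz":0},{"hand":-1,"dx":0,"dy":4,"dz":2,"wx":0,"wy":0,"wz":0},{"hand":-1,"dx":0,"dy":3,"dz":4,"wx":0,"wy":0,"wz":0},{"hand":-1,"dx":-2,"dy":3,"dz":4,"wx":0,"wy":0,"wz":0},{"hand":-1,"dx":-2,"dy":3,"dz":4,"wx":0,"wy":0,"wz":0},{"hand":-1,"dx":0,"dy":0,"dz":3,"wx":0,"wy":0,"wz":0},{"hand":-1,"dx":0,"dy":0,"dz":0,"wx":0,"wy":0,"wz":0},{"hand":-1,"dx":0,"dy":0,"dz":0,"wx":0,"wy":0,"wz":0}]'
python3 st.py 39
python3 - <<'E'
from h import *
crop('scene','s39',230,180,120,100,6.5,'s39c');crop('top','t39',230,130,180,140,4.3,'t39c')
E
```

```text
time_s: 57.15
position: [0.5208, 0.0916, 0.0268]
tcp_rot: [[0.032, 0.999, 0.0], [0.999, -0.032, 0.002], [0.002, 0.0, -1.0]]
force: [0.9, 4.9, -0.5]
opening: 0.009
time_s: 57.35
position: [0.5209, 0.0915, 0.0268]
tcp_rot: [[0.034, 0.999, 0.001], [0.999, -0.034, 0.005], [0.005, 0.001, -1.0]]
force: [0.7, 12.3, -0.6]
opening: 0.003
time_s: 58.25
position: [0.4837, 0.264, 0.1916]
tcp_rot: [[0.03, 1.0, 0.001], [1.0, -0.03, -0.0], [-0.0, 0.001, -1.0]]
force: [0.0, 0.2, -0.8]
opening: 0.004
t 58.25 p [0.4837 0.264  0.1916] yaw -1.7 z [ 0.001 -0.    -1.   ] F [ 0.   0.2 -0.8] op 0.004 j [17. 25. 93. -0. 62. 19.]
```

View pics/s39c.png

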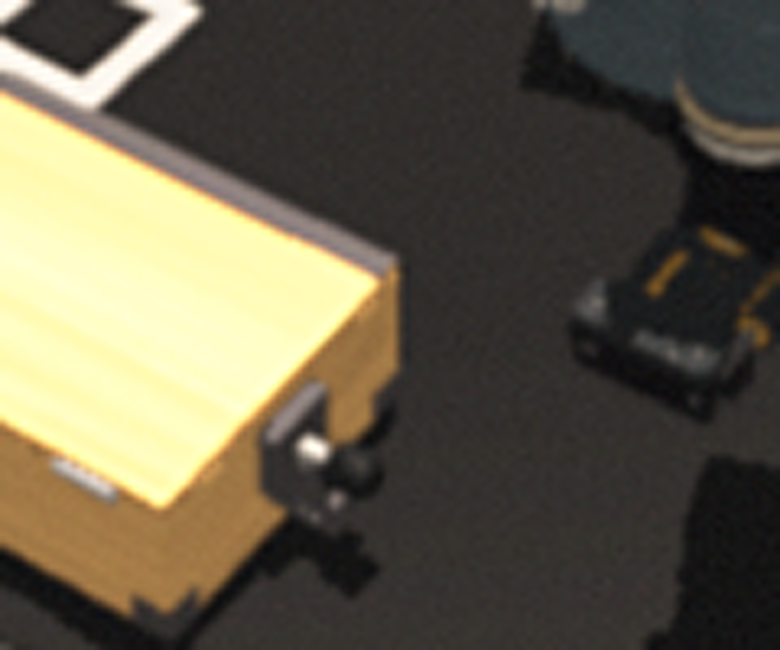

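View pics/t39.png

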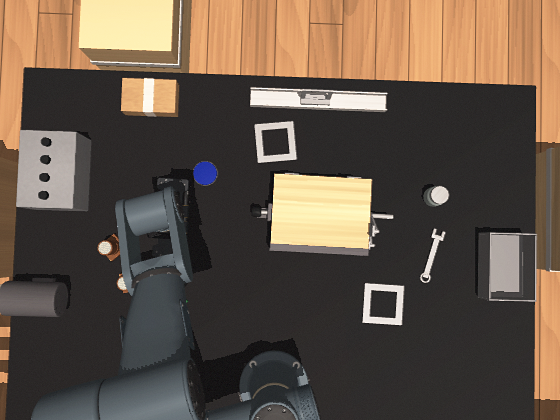

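View pics/t39c.png

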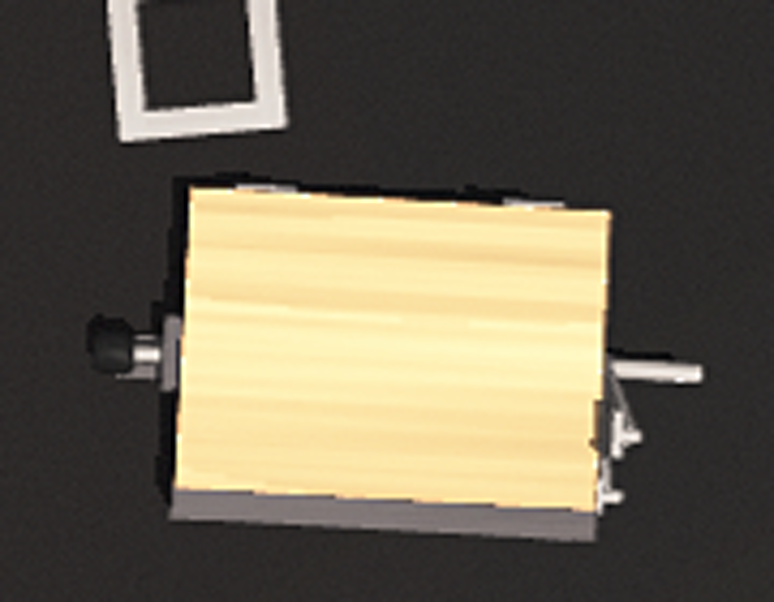

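```bash
python3 -c "
from rig import hand_in
print(hand_in())"
```

```text
the job is handed in; nothing more can be done
None
```

The lighting kit is packed and I handed the job in at about 58 s; no verdict was reported. I put both chrome lens tubes in the bay beside the stay and both pipe clamps in the bay beside the knob. I then pulled the bolt out and lifted the stay knee past centre. After that I pushed the lid down to its stop and pushed the knob home.

**Last checks that passed**
- **Lid:** its top reads flat, 0.112–0.117 m everywhere I sampled, against 0.112 m expected when shut.
- **Knob:** it met a hard stop at 12 N and looks to be where it started, about (258, 211) in the top view.
- **Kit:** all four pieces were inside their bays in the last view before the lid closed.
- **Left alone:** frames, disc, wrench, jar and the brown and green look-alikes appear unmoved. Two of the look-alikes were partly hidden by the arm in the last picture.

**What went wrong or disagreed**
- **Grip height:** the fingers take hold about 25–30 mm above the reported tool point, not 19 mm. My first grasps of a clamp and of the knee bar closed on nothing, and I repeated them lower.
- **Clamp moved:** one clamp shifted inside its bay, seen in the first picture after I pulled the knob out; it stayed in the bay.
- **Lid force:** I pressed the shut lid with the fingertips at about 43 N for a moment before backing off. That is above the 40 N limit for the arm or gripper body, though only the fingers touched.

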